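Press a junction box onto a mini solar module

ROBOT

A 6-joint arm with a two-finger parallel gripper is mounted at the origin on the work surface. World frame = base frame: x ahead of the robot, y to its left, z up, the work surface at z = 0. Lengths are in m, angles in rad, forces in N, time in s.
With the tool pointing down it reaches from about 0.4 to 0.825 m from the base axis. Payload 7 kg.
Tool frame: the origin (TCP) lies at the very end of the fingers, on their centre line; the grasp point (between the pads) lies 19 mm behind it (grip_depth is the distance from the TCP to the grasp point, in m); z points along the fingers, y is the direction in which the jaws open and shut (so a half turn about z gives the same grasp; the last joint's range is limited). The gripper opens to 88 mm and grips with 3 to 60 N. Pads are 19 mm wide; open, the fingers measure 130 mm over their backs; the gripper's body (78 mm by 193 mm) begins 47 mm behind the grasp point.
Start: joints at [1.422, 0.359, 0.012, 0, -1.224, -0.288], TCP at [0.286, 0.612, 0.227] pointing down, gripper open.
Joint ranges: [-3.07, 3.07], [-1.43, 2.12], [-1.02, 1.25], [-3.03, 1.67], [-3.05, -0], [-3.03, 3.03]. Speed limits (rad/s): [2.39, 2.39, 3.01, 3.14, 3.14, 3.14].

INTERFACE

Orientations are given as [roll, pitch, yaw] about the fixed x, y, z axes, in that order (R = Rz(yaw) Ry(pitch) Rx(roll)).
In Python, from station import get_state, grab_frame, get_calibration, job_done, grip_depth gives the robot as it stands. The module is installed in compiled form; this text tells all that it offers.
- The arm moves only by the shell command python3 -m crank 'ROWS' [FORCE]. ROWS is JSON, a list of rows, each an object with "turn": the turn, a rotation vector about the tool's x, y, z each as a share of 2 pi rad, from -1 to 1, a list of three; "slide": the shift along the tool's x, y, z each as a share of 0.5 m, from -1 to 1, a list of three; "fingers": the opening, from -1 (shut) to 1 (fully open). A call has 1 to 5 rows; each row is the pose to reach, as a shift and turn from the pose commanded when the call began, along the tool's axes at that moment, turning the shorter way round; what a row does not reach only later rows make up. A row lasts 1/12 s, in which the tool goes at most 41.7 mm and 7.16 degrees, less where a joint would pass 70% of its speed; a pose out of reach is approached as far as the arm can. A call with a number of a shift or a turn outside -1 to 1 is refused whole. A call with a gripper value outside its range is refused whole. The fingers move at their own pace and stop on an object; FORCE is the grip in N (left out, the last holds). Time passes only in rows, so rows that repeat a pose let the fingers close. It gives the time, the measured TCP pose, the force and the opening at its end, in the units of the state.
- get_state(): the state, without advancing time (a new reading comes with each control period).
- grab_frame(name): name is "scene" or "side" or "wrist"; returns the picture (384x512x3 uint8, red, green, blue); there is no depth.
- get_calibration(name): a dict with "K" (3x3 intrinsics, pixels), "dist" ([k1, k2, p1, p2, k3] as OpenCV has them; the pictures are not rectified), "pose" (4x4, takes a point from camera to world coordinates). Camera axes: x right, y up, looking along -z (the intrinsics and any distortion apply to the point x, -y, -z); pixel columns grow to the right and rows downward; lengths in m; the calibration is good to about 2 mm. A picture is of the moment at which its call begins: read the wrist's pose just before it. get_calibration takes no time and is no camera call; for the wrist camera it gives the pose at the moment of the call.
- job_done(): hands the job in, once; it reports no verdict.
The state is a dict: "t": time; "q": joint angles; "qd": joint speeds; "joint_efforts": joint torques, N m; "eef_pos": TCP position; "ee_rot": TCP orientation; "force": force on the tool from outside, world axes, zero at the start; "moment": the same for the moment, N m; "width": finger opening in m.
Only numpy, scipy, OpenCV 4.12 (cv2) and the standard library are available. Lean on these libraries where they do the work, as an engineer would, in place of code of your own. Each camera call takes 0.05 s, during which the arm holds its last target.

TASK

Set the black junction box on the corner marks on the back of the solar module lying in the pillar press, with its cable glands towards the open front of the press, and let go of it. Then wind the press down by its star wheel until the foot holds the box with its spring squeezed about half-way, never bottoming it, and leave it clamped. Do not shift the module, and leave everything else on the bench as it lies.

Things in the scene. Friction and masses are not known exactly. Their poses are not given: they have to be found in the camera images.
- press: blue pillar screw press, fixed. Origin: on the table top under the vertical screw axis. -x is its open front (towards the robot, turned up to 0.15 rad), y runs across, z up. Bed plate 190 (x) by 290 (y) by 22 mm high. Two round steel pillars, 22 mm thick, at y = +122 and -122 mm, up to 217 mm height (collars 38 mm across on the bed)
- crosshead (a point): point on the screw axis at the underside of the press's crosshead, 162 mm above the table. The crosshead, 44 mm deep (x) and 285 mm wide (y), is 45 mm high, with a round boss of 24 mm radius. It and the star wheel above overhang the marks: an upright gripper does not fit beneath; one with its back leaning 35 to 45 degrees to the open front does
- lamp_stem (a point): point on a fixed black upright lamp stem, 12 mm thick, 250 mm above the table, at x = 82, y = 78 mm of the press; the stem rises from the bed to 400 mm, and a small white lamp head sits above it to the back and left (60 mm wide, up to 430 mm height). It is in the way of a gripper going round the back of the wheel
- wheel (a joint): turn of the star wheel in rad, growing clockwise seen from above; clockwise winds the foot down, 20 mm per full turn (3.18 mm per rad); it needs about 0.15 N m (2 to 3 N at the spokes), stays where it is left, and can be wound from -0.9 to 9
- wheel_hub (a point): centre of the star wheel, on the screw axis at the mid-height of its four level spokes, 90 degrees apart; this point's x axis lies along the red-ended one. Steel spokes 10 mm thick run from the hub (40 mm across, top 23 mm above this point) to 22 mm balls centred 80 mm out. Starts about 268 mm above the table, 61 mm over the crosshead's top, and goes down with the screw
- foot (a joint): how far the sprung foot is squeezed up into its sleeve, m: 0 = free, 0.012 = bottomed; 1.5 N per mm. Half-way is 0.006. The foot's yellow stem vanishes into the sleeve as it is squeezed
- foot_face (a point): centre of the flat lower face of the press foot, a 30 mm round black rubber pad facing down; a 28 mm round sleeve follows 19 mm higher. At the start it hangs 10 to 16 mm above where the top of the placed junction box will be
- mark (a point): centre of the black corner marks on the white back of the solar module, on that surface, 27 mm above the table; under the screw axis to about 1 mm, x axis parallel to the press's. The module is loose: 122 (x) by 180 (y) by 5 mm, centred 15 mm in front of this point, between 3 mm high nest strips
- jbox_center (a point): centre of the junction box (half-way up, 9 mm above what it stands on): loose black plastic box, 60 (x) by 46 (y) by 18 mm high, about 70 g, z up. When placed, its axes are parallel to those of mark. It starts on the table to the left or right of the press, turned up to 0.35 rad
- glands (a point): tip of the junction box's -x end, 41 mm from its centre: two grey cable glands, 9 mm thick, 24 mm apart, stick 11 mm out of that end at mid-height
- flux_bottle: bystander: small bottle, 44 mm across, 85 mm high, red cap; origin at its foot; stands on the other side of the press from the junction box
- cutters: bystander: side cutters with blue handles, 130 mm long, 62 mm wide, 14 mm high; origin at the pivot, underside
- tape_roll: bystander: roll of orange tape lying flat, 76 mm across, 24 mm high; origin at its underside centre
- screwdriver: bystander: screwdriver with red handle lying on the table, 200 mm long, 26 mm high; origin half-way along, underside
- dispenser: bystander: yellow tape dispenser, 150 by 56 mm, 90 mm high; origin under its centre
- multimeter: bystander: orange multimeter lying flat, 150 by 78 by 41 mm; origin under its centre
- tweezers: bystander: steel tweezers lying flat, 137 mm long, 20 mm wide, 8 mm high; origin half-way along, underside
Things that resemble listed ones, but are neither listed nor needed, are in the scene too. Leave any purple look-alike of the part that bears mark alone.

How it is judged:
By the outcome, as a careful person would: the job done as asked, in the order asked, and still so for the second after the job is handed in, with the robot touching nothing.
It also fails if it takes over 72 s, if anything falls off the work surface, if the arm or the gripper's body presses on something with over 40 N, if the wrist force passes 120 N, or if a joint passes its speed limit or range.

## Working session

There is one attempt and no reset: what is moved stays moved. The work goes in short steps, Python scripts to look and compute and a shell command to move; the robot and the scene stay as the last step left them, time stands still between calls to the robot, and variables do not carry over. Pictures are saved under pics/ and viewed, and the job is handed in when it is done.

```bash
mkdir -p pics; ls
python3 - <<'E'
from station import *
import cv2,numpy as np
s=get_state();print({k:np.round(v,4).tolist() if not isinstance(v,dict) else v for k,v in s.items()})
print(grip_depth if not callable(grip_depth) else grip_depth())
for n in ["scene","side","wrist"]:
    c=get_calibration(n);print(n,np.round(c["K"],1).tolist(),np.round(c["dist"],4),np.round(c["pose"],3).tolist())
    cv2.imwrite(f"pics/{n}0.png",cv2.cvtColor(grab_frame(n),cv2.COLOR_RGB2BGR))
E
```

```text
pics
{'t': 0.0, 'q': [1.4221, 0.3594, 0.0111, -0.0004, -1.2241, -0.2881], 'qd': [-0.0006, -0.0003, -0.0013, -0.0001, -0.001, 0.0012], 'joint_efforts': [-0.0003, -58.2719, 29.3049, 6.9965, 0.007, -0.0002], 'eef_pos': [0.2853, 0.6112, 0.2257], 'ee_rot': [3.14, -0.0001, -0.4369], 'force': [0.0894, -0.0184, 0.3082], 'moment': [0.0231, -0.0029, 0.012], 'width': 0.0878}
0.0188
scene [[440.9, 0.0, 246.3], [0.0, 440.9, 192.3], [0.0, 0.0, 1.0]] [0.0119 0.     0.     0.     0.    ] [[0.07, -0.89, 0.45, 1.176], [0.998, 0.063, -0.03, -0.036], [-0.002, 0.451, 0.892, 1.426], [0.0, 0.0, 0.0, 1.0]]
side [[349.8, 0.0, 251.7], [0.0, 349.8, 198.4], [0.0, 0.0, 1.0]] [-0.0294  0.      0.      0.      0.    ] [[0.686, 0.543, -0.484, -0.023], [-0.727, 0.527, -0.44, -0.514], [0.016, 0.654, 0.756, 1.048], [0.0, 0.0, 0.0, 1.0]]
wrist [[288.8, 0.0, 256.8], [0.0, 288.8, 190.8], [0.0, 0.0, 1.0]] [-0.0706  0.      0.      0.      0.    ] [[-0.424, 0.861, 0.281, 0.361], [-0.906, -0.403, -0.13, 0.575], [0.001, -0.31, 0.951, 0.385], [0.0, 0.0, 0.0, 1.0]]
```

View pics/scene0.png

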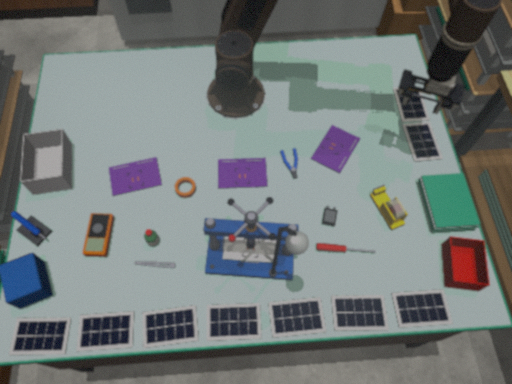

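View pics/side0.png

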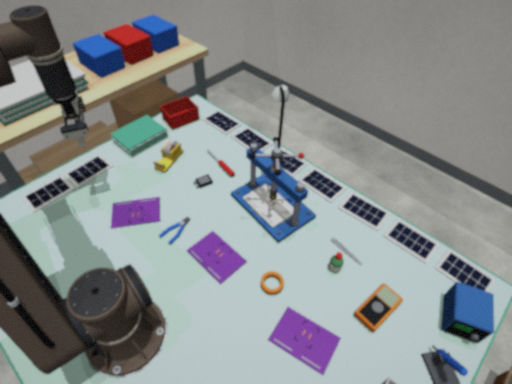

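View pics/wrist0.png

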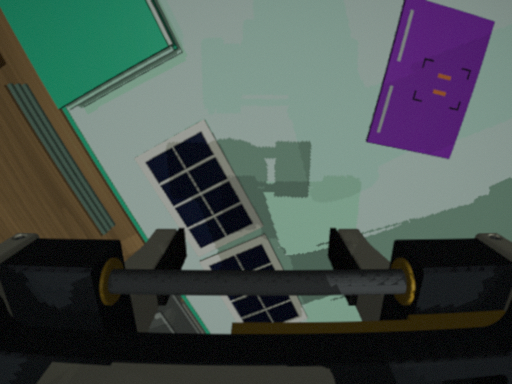

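```bash
cat > h.py <<'E'
from station import *
import cv2,numpy as np
from scipy.spatial.transform import Rotation as R
def ray(n,uv,c=None):
    c=c or get_calibration(n);K=np.array(c["K"]);P=np.array(c["pose"])
    p=cv2.undistortPoints(np.array(uv,float).reshape(-1,1,2),K,np.array(c["dist"])).reshape(-1,2)
    d=np.c_[p[:,0],-p[:,1],-np.ones(len(p))]@P[:3,:3].T
    return P[:3,3],d
def onz(n,uv,z,c=None):
    o,d=ray(n,uv,c);return o+d*((z-o[2])/d[:,2])[:,None]
def proj(n,X,c=None):
    c=c or get_calibration(n);P=np.linalg.inv(np.array(c["pose"]))
    X=np.atleast_2d(X)@P[:3,:3].T+P[:3,3];X=X*[1,-1,-1]
    return cv2.projectPoints(X,np.zeros(3),np.zeros(3),np.array(c["K"]),np.array(c["dist"]))[0].reshape(-1,2)
def tri(a,b): # list of (name,uv[,c])
    A=np.zeros((3,3));y=np.zeros(3)
    L=[]
    for v in (a,b):
        o,d=ray(*v);d=d[0]/np.linalg.norm(d[0]);M=np.eye(3)-np.outer(d,d);A+=M;y+=M@o;L.append((M,o))
    X=np.linalg.solve(A,y);return X,[np.linalg.norm(M@(X-o)) for M,o in L]
def toolR():
    return R.from_euler('xyz',get_state()["ee_rot"])
def rows(pos,Rt,pc=None,Rc=None):
    "slide/turn needed from the current pose"
    s=get_state();pc=np.array(s["eef_pos"]) if pc is None else pc;Rc=Rc or toolR()
    return np.round(Rc.inv().apply(np.array(pos)-pc)/0.5,4).tolist(),np.round((Rc.inv()*Rt).as_rotvec()/(2*np.pi),4).tolist()
def snap(n,f,crop=None,s=1):
    c=get_calibration(n);im=cv2.cvtColor(grab_frame(n),cv2.COLOR_RGB2BGR);cv2.imwrite(f"pics/raw_{f}.png",im)
    np.save(f"pics/{f}.npy",c,allow_pickle=True)
    o=im
    if crop: x0,y0,x1,y1=crop;o=im[y0:y1,x0:x1]
    o=cv2.resize(o,None,fx=s,fy=s,interpolation=cv2.INTER_CUBIC);cv2.imwrite(f"pics/{f}.png",o);return im,c
E
python3 - <<'E'
import cv2
a=cv2.imread('pics/scene0.png')[180:300,190:350];cv2.imwrite('pics/scene0z.png',cv2.resize(a,None,fx=5,fy=5,interpolation=cv2.INTER_CUBIC))
a=cv2.imread('pics/side0.png')[80:245,190:320];cv2.imwrite('pics/side0z.png',cv2.resize(a,None,fx=3.6,fy=3.6,interpolation=cv2.INTER_CUBIC))
E
```

```text
(no output)
```

View pics/scene0z.png

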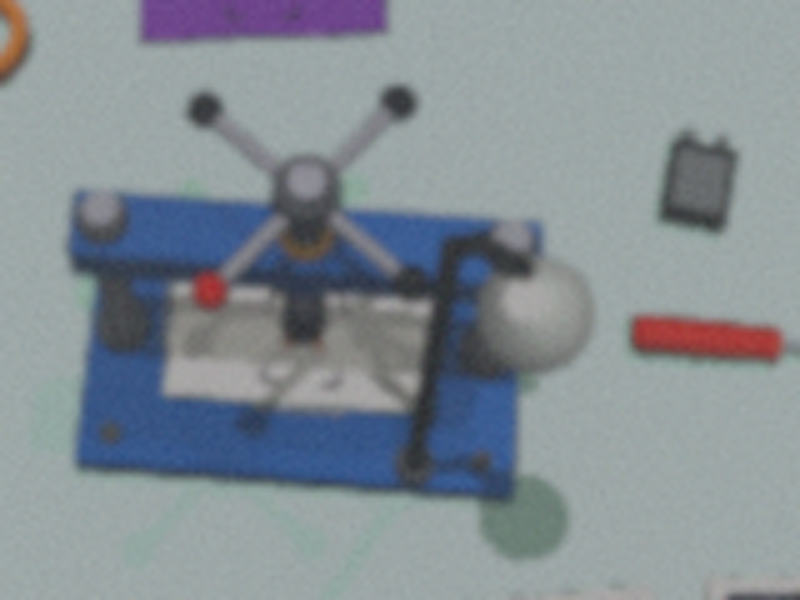

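View pics/side0z.png

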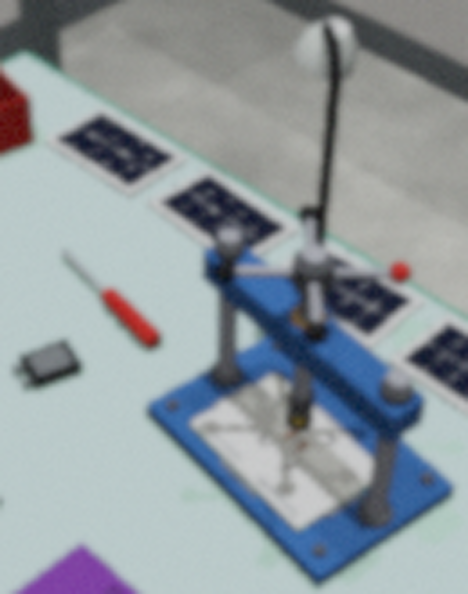

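Run:
```python
from h import *
z=lambda x,y:(x/5+190-.4,y/5+180-.4)
top=onz('scene',[z(675,145),z(733,155),z(720,228),z(662,218)],.018);print(top.round(4).tolist(),top.mean(0))
print('gl',onz('scene',[z(690,132),z(724,139)],.011).round(4))
b=onz('scene',[z(205,108),z(397,102),z(410,282),z(210,290)],.268);print('balls',b.round(4),b.mean(0))
print('hubtop',onz('scene',[z(305,180)],.291))
bed=onz('scene',[z(80,467),z(515,497)],.011);print('bedback',bed)
w=lambda x,y:(x/3.6+190-.4,y/3.6+80-.4)
print('side bed L,front,right',onz('side',[w(150,410),w(320,575),w(450,492)],.022))
print('ctr side box',onz('side',[w(50,362)],.018))
print(tri(('scene',z(210,290)),('side',w(400,271))))
```

```text
[[0.5485, 0.2812, 0.018], [0.559, 0.3205, 0.018], [0.6131, 0.3027, 0.018], [0.6029, 0.2639, 0.018]] [0.58087479 0.29206124 0.018     ]
gl [[0.5361 0.2948 0.011 ]
 [0.5432 0.3179 0.011 ]]
balls [[ 0.6171 -0.0446  0.268 ]
 [ 0.6211  0.0674  0.268 ]
 [ 0.7332  0.0642  0.268 ]
 [ 0.7301 -0.0478  0.268 ]] [0.67537404 0.0098021  0.268     ]
hubtop [[0.67696256 0.00924706 0.291     ]]
bedback [[ 0.74904962 -0.1425738   0.011     ]
 [ 0.78909066  0.14056035  0.011     ]]
side bed L,front,right [[ 0.59674193  0.15784563  0.022     ]
 [ 0.56092205 -0.11618454  0.022     ]
 [ 0.73340071 -0.14630883  0.022     ]]
ctr side box [[0.57138748 0.29335981 0.018     ]]
(array([ 0.72946705, -0.04689288,  0.26763657]), [np.float64(0.0010398236688448604), np.float64(0.001039823668844823)])
```

```bash
cat >> h.py <<'E'
def lean(psi,t):
    "tool leaning t back to -x of a frame with yaw psi, camera on the low side"
    return R.from_euler('z',psi)*R.from_matrix(np.array([[-np.cos(t),0,np.sin(t)],[0,1,0],[-np.sin(t),0,-np.cos(t)]]))
def down(yaw):
    return R.from_euler('xyz',[np.pi,0,yaw])
E
python3 - <<'E'
from h import *
print(lean(0,.6).as_matrix().round(2), np.linalg.det(lean(0,.6).as_matrix()))
print(rows([.54,.305,.23],down(2.81)))
E
```

```text
[[-0.83  0.    0.56]
 [ 0.    1.    0.  ]
 [-0.56  0.   -0.83]] 0.9999999999999998
([0.7205, 0.3396, -0.0078], [-0.0, -0.0003, 0.4832])
```

```bash
python3 -m crank '[{"turn":[0,0,0.02],"slide":[0.07,0.033,0],"fingers":1},{"turn":[0,0,0.04],"slide":[0.14,0.066,0],"fingers":1},{"turn":[0,0,0.06],"slide":[0.21,0.1,0],"fingers":1},{"turn":[0,0,0.08],"slide":[0.28,0.133,0],"fingers":1},{"turn":[0,0,0.099],"slide":[0.35,0.166,0],"fingers":1}]' 30
python3 - <<'E'
from h import *
print(rows([.54,.305,.23],down(2.81)))
E
```

```text
t: 0.57
eef_pos: [0.4096, 0.4608, 0.2264]
ee_rot: [3.141, -0.0, -1.065]
force: [1.5, 0.6, -0.5]
width: 0.0877
([0.3989, -0.0769, -0.0072], [-0.0, -0.0001, 0.3834])
```

```bash
python3 -m crank '[{"turn":[0,0,0.0198],"slide":[0.08,-0.015,0],"fingers":1},{"turn":[0,0,0.04],"slide":[0.16,-0.03,0],"fingers":1},{"turn":[0,0,0.06],"slide":[0.24,-0.045,0],"fingers":1},{"turn":[0,0,0.08],"slide":[0.32,-0.06,0],"fingers":1},{"turn":[0,0,0.0994],"slide":[0.4,-0.077,-0.007],"fingers":1}]' 30
python3 -m crank '[{"turn":[0,0,0.0994],"slide":[0,0,0],"fingers":1},{"turn":[0,0,0.0994],"slide":[0,0,0],"fingers":1},{"turn":[0,0,0.0994],"slide":[0,0,0],"fingers":1},{"turn":[0,0,0.0994],"slide":[0,0,0],"fingers":1},{"turn":[0,0,0.0994],"slide":[0,0,0],"fingers":1}]'
python3 -m crank '[{"turn":[0,0,0.0994],"slide":[0,0,0],"fingers":1},{"turn":[0,0,0.0994],"slide":[0,0,0],"fingers":1},{"turn":[0,0,0.0994],"slide":[0,0,0],"fingers":1},{"turn":[0,0,0.0994],"slide":[0,0,0],"fingers":1},{"turn":[0,0,0.0994],"slide":[0,0,0],"fingers":1}]'
python3 - <<'E'
from h import *
print(rows([.54,.305,.23],down(2.81)))
E
```

```text
t: 0.98
eef_pos: [0.541, 0.3049, 0.2294]
ee_rot: [3.141, -0.001, -1.689]
force: [1.0, 0.5, -0.4]
width: 0.0876
t: 1.4
eef_pos: [0.5406, 0.3065, 0.2297]
ee_rot: [3.141, -0.001, -2.315]
force: [-0.1, -0.4, 0.3]
width: 0.0878
t: 1.82
eef_pos: [0.5404, 0.3067, 0.2297]
ee_rot: [-3.141, -0.001, -2.939]
force: [-0.9, -0.6, -0.0]
width: 0.0876
([0.0015, -0.0032, -0.0006], [-0.0001, -0.0001, 0.0851])
```

```bash
python3 -m crank '[{"turn":[0,0,0.084],"slide":[0,0,0],"fingers":1},{"turn":[0,0,0.084],"slide":[0,0,0],"fingers":1},{"turn":[0,0,0.084],"slide":[0,0,0],"fingers":1},{"turn":[0,0,0.084],"slide":[0,0,0],"fingers":1},{"turn":[0,0,0.084],"slide":[0,0,0],"fingers":1}]'
python3 - <<'E'
from h import *
print(get_state()['q'])
snap('wrist','w1')
E
```

```text
t: 2.23
eef_pos: [0.5404, 0.3068, 0.2297]
ee_rot: [-3.141, -0.0, 2.816]
force: [0.2, -0.2, 0.2]
width: 0.0878
[ 8.30033028e-01  2.69762261e-01 -1.07666027e-01 -1.86522211e-04
 -1.19398658e+00 -2.72683286e+00]
```

View pics/w1.png

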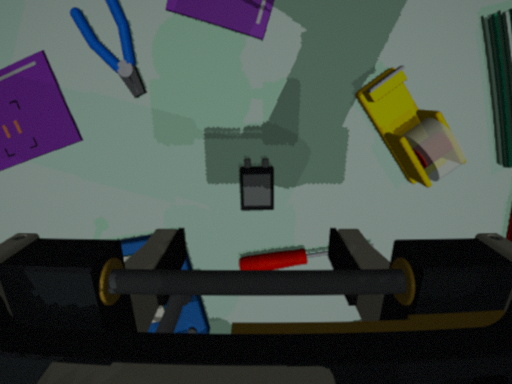

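Run:
```python
import cv2
a=cv2.imread('pics/raw_w1.png')[145:225,215:300];cv2.imwrite('pics/w1z.png',cv2.resize(a,None,fx=7,fy=7,interpolation=cv2.INTER_CUBIC))
```

```text
(no output)
```

View pics/w1z.png

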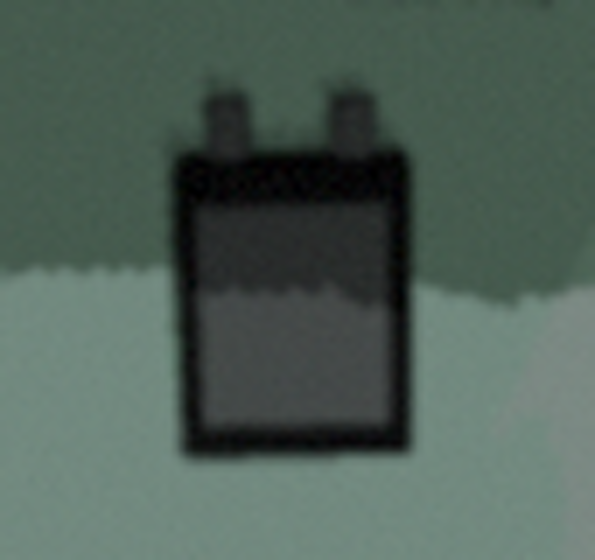

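Run:
```python
from h import *
c=np.load('pics/w1.npy',allow_pickle=True).item()
z=lambda x,y:(x/7+215-.43,y/7+145-.43)
p=onz('wrist',[z(194,203),z(391,203),z(392,428),z(201,430)],.018,c);print(p.round(4),p.mean(0))
print(np.linalg.norm(p[0]-p[3]),np.linalg.norm(p[1]-p[2]),np.linalg.norm(p[0]-p[1]))
o=onz('wrist',[z(184,452),z(410,450)],.018,c);print('back edge',o)
v=(p[3]-p[0])+(p[2]-p[1]);print('yaw',np.arctan2(v[1],v[0]))
v=(p[1]-p[0])+(p[2]-p[3]);print('yaw',np.arctan2(-v[0],v[1]),v)
g=onz('wrist',[z(227,95),z(352,95)],.0135,c);print(g,g.mean(0))
```

```text
[[0.5451 0.2835 0.018 ]
 [0.557  0.3189 0.018 ]
 [0.6005 0.3051 0.018 ]
 [0.5889 0.2694 0.018 ]] [0.57287253 0.29420565 0.018     ]
0.04604577537175957 0.04562674306487084 0.03733901386058652
back edge [[0.59218043 0.26463183 0.018     ]
 [0.60608196 0.30699957 0.018     ]]
yaw -0.3100371344747431
yaw -0.3209592298810781 [0.02362332 0.07105734 0.        ]
[[0.52826672 0.29586633 0.0135    ]
 [0.53583594 0.31820834 0.0135    ]] [0.53205133 0.30703734 0.0135    ]
```

```bash
cat >> h.py <<'E'
BX=np.array([0.572,0.2945]);BY=-0.315;T=0.646
def boxtcp(dx,z,xy=BX,psi=BY):
    return np.r_[np.array(xy)+dx*np.array([np.cos(psi),np.sin(psi)]),z]
E
python3 - <<'E'
from h import *
Rt=lean(BY,T);g=boxtcp(-.013,.009);pre=g-Rt.apply([0,0,.12])
print(g,pre,rows(pre,Rt))
E
```

```text
[0.55963965 0.29852761 0.009     ] [0.49095443 0.32090865 0.10481978] ([0.1027, -0.0045, 0.2499], [-0.0005, -0.1029, -0.0013])
```

```bash
python3 -m crank '[{"turn":[0,-0.02,0],"slide":[0.02,0,0.04],"fingers":1},{"turn":[0,-0.04,0],"slide":[0.04,0,0.08],"fingers":1},{"turn":[0,-0.06,0],"slide":[0.06,-0.002,0.13],"fingers":1},{"turn":[0,-0.08,0],"slide":[0.08,-0.004,0.18],"fingers":1},{"turn":[-0.0005,-0.1,-0.0013],"slide":[0.1,-0.0045,0.22],"fingers":1}]'
python3 - <<'E'
from h import *
print(get_state()['q'])
Rt=lean(BY,T);g=boxtcp(-.013,.009);pre=g-Rt.apply([0,0,.12])
print(rows(pre,Rt),rows(g,Rt))
E
```

```text
t: 2.7
eef_pos: [0.5514, 0.2894, 0.1731]
ee_rot: [-3.129, 0.31, 2.942]
force: [1.7, -0.4, 0.7]
width: 0.0879
[ 0.95310932  0.19722497 -0.54711328  0.42714313 -0.75561552 -3.02841899]
([0.1665, 0.039, 0.0896], [0.0065, -0.0533, 0.0167]) ([0.0884, 0.0252, 0.3161], [0.0065, -0.0533, 0.0167])
```

```bash
R5(){ :; }
python3 -m crank '[{"turn":[0,0,-0.0994],"slide":[0,0,-0.1],"fingers":1},{"turn":[0,0,-0.0994],"slide":[0,0,-0.1],"fingers":1},{"turn":[0,0,-0.0994],"slide":[0,0,-0.1],"fingers":1},{"turn":[0,0,-0.0994],"slide":[0,0,-0.1],"fingers":1},{"turn":[0,0,-0.0994],"slide":[0,0,-0.1],"fingers":1}]'
python3 -m crank '[{"turn":[0,0,-0.0994],"slide":[0,0,0],"fingers":1},{"turn":[0,0,-0.0994],"slide":[0,0,0],"fingers":1},{"turn":[0,0,-0.0994],"slide":[0,0,0],"fingers":1},{"turn":[0,0,-0.0994],"slide":[0,0,0],"fingers":1},{"turn":[0,0,-0.0994],"slide":[0,0,0],"fingers":1}]'
python3 -m crank '[{"turn":[0,0,-0.0994],"slide":[0,0,0],"fingers":1},{"turn":[0,0,-0.0994],"slide":[0,0,0],"fingers":1},{"turn":[0,0,-0.0994],"slide":[0,0,0],"fingers":1},{"turn":[0,0,-0.0994],"slide":[0,0,0],"fingers":1},{"turn":[0,0,-0.0994],"slide":[0,0,0],"fingers":1}]'
python3 -m crank '[{"turn":[0,0,-0.0994],"slide":[0,0,0],"fingers":1},{"turn":[0,0,-0.0994],"slide":[0,0,0],"fingers":1},{"turn":[0,0,-0.0994],"slide":[0,0,0],"fingers":1},{"turn":[0,0,-0.0994],"slide":[0,0,0],"fingers":1},{"turn":[0,0,-0.0994],"slide":[0,0,0],"fingers":1}]'
cat >> h.py <<'E'
T=0.75
_l=lean
def lean(psi,t=None):
    "camera on the high side now"
    return _l(psi,T if t is None else t)*R.from_euler('z',np.pi)
E
python3 - <<'E'
from h import *
print(get_state()['q'])
Rt=lean(BY,T);g=boxtcp(-.008,.0095);pre=g-Rt.apply([0,0,.12])
print(g,pre,rows(pre,Rt),rows(g,Rt))
E
```

```text
t: 3.12
eef_pos: [0.5375, 0.2937, 0.2226]
ee_rot: [-2.948, 0.244, -2.692]
force: [-0.2, 0.7, -0.2]
width: 0.0879
t: 3.53
eef_pos: [0.5376, 0.2935, 0.2221]
ee_rot: [-2.843, 0.086, -2.079]
force: [0.2, -0.3, -0.1]
width: 0.0876
t: 3.95
eef_pos: [0.5376, 0.2935, 0.2222]
ee_rot: [-2.848, -0.102, -1.482]
force: [1.0, 0.1, -0.0]
width: 0.0878
t: 4.37
eef_pos: [0.5376, 0.2935, 0.2222]
ee_rot: [-2.961, -0.254, -0.866]
force: [-1.3, 1.1, -0.6]
width: 0.0874
[ 0.9863894   0.13967312 -0.48365767  0.38317165 -0.87575716 -0.49475624]
[0.56439363 0.29697853 0.0095    ] [0.48662167 0.32232048 0.09730266] ([-0.1691, 0.0781, 0.2034], [0.015, 0.0694, -0.084]) ([-0.0782, 0.0308, 0.4204], [0.015, 0.0694, -0.084])
```

```bash
python3 -m crank '[{"turn":[0.0026,0.0122,-0.0148],"slide":[-0.03,0.014,0.02],"fingers":1},{"turn":[0.0052,0.0244,-0.0296],"slide":[-0.06,0.028,0.04],"fingers":1},{"turn":[0.008,0.0366,-0.0444],"slide":[-0.09,0.042,0.07],"fingers":1},{"turn":[0.0104,0.0488,-0.0592],"slide":[-0.13,0.056,0.1],"fingers":1},{"turn":[0.013,0.061,-0.074],"slide":[-0.169,0.078,0.14],"fingers":1}]'
python3 - <<'E'
from h import *
print(get_state()['q'])
Rt=lean(BY,T);g=boxtcp(-.008,.0095);pre=g-Rt.apply([0,0,.12])
print(rows(pre,Rt),rows(g,Rt))
E
```

```text
t: 4.78
eef_pos: [0.4781, 0.3264, 0.1303]
ee_rot: [-3.091, -0.69, -0.411]
force: [1.8, 1.6, 0.9]
width: 0.0874
[ 1.15911416  0.22210732 -0.96918684  1.21254337 -0.7458264  -1.05668393]
([-0.0274, 0.0038, 0.0629], [0.002, 0.0093, -0.0117]) ([-0.0135, 0.0003, 0.3025], [0.002, 0.0093, -0.0117])
```

```bash
python3 -m crank '[{"turn":[0.001,0.0047,-0.006],"slide":[-0.005,0,0.05],"fingers":1},{"turn":[0.002,0.0093,-0.0117],"slide":[-0.0135,0,0.1],"fingers":1},{"turn":[0.002,0.0093,-0.0117],"slide":[-0.0135,0,0.14],"fingers":1},{"turn":[0.002,0.0093,-0.0117],"slide":[-0.0135,0,0.14],"fingers":1}]'
python3 - <<'E'
from h import *
print(get_state()['q'])
Rt=lean(BY,T);g=boxtcp(-.008,.0095)
print(rows(g,Rt))
snap('wrist','w2');snap('side','s2',(190,140,290,240),6)
E
```

```text
t: 5.12
eef_pos: [0.5213, 0.3152, 0.0709]
ee_rot: [3.131, -0.744, -0.32]
force: [0.4, -1.5, 1.1]
width: 0.0876
[ 0.93076476  0.34938745 -1.01638075  1.64581369 -0.70488626 -1.25439389]
([-0.0146, 0.0059, 0.1536], [0.0023, 0.001, -0.0006])
```

View pics/w2.png

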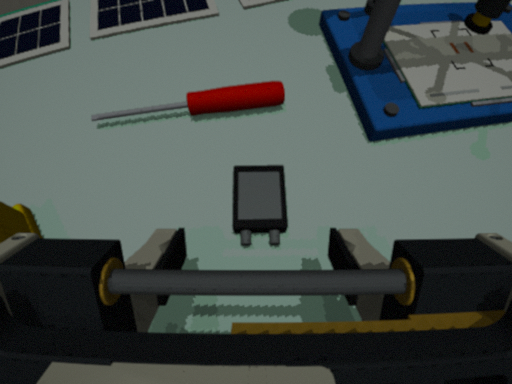

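View pics/s2.png

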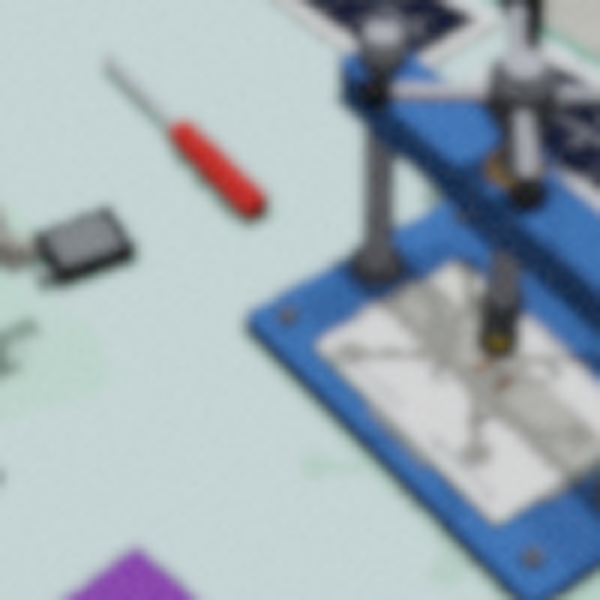

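```bash
cat > kin.py <<'E'
import numpy as np
from scipy.spatial.transform import Rotation as R
from scipy.optimize import least_squares
S=[([1.4221,0.3594,0.0111,-0.0004,-1.2241,-0.2881],[0.2853,0.6112,0.2257],[3.14,-.0001,-.4369]),
([8.30033028e-01,2.69762261e-01,-1.07666027e-01,-1.86522211e-04,-1.19398658e+00,-2.72683286e+00],[.5404,.3068,.2297],[-3.141,0,2.816]),
([0.95310932,0.19722497,-0.54711328,0.42714313,-0.75561552,-3.02841899],[.5514,.2894,.1731],[-3.129,.31,2.942]),
([0.9863894,0.13967312,-0.48365767,0.38317165,-0.87575716,-0.49475624],[.5376,.2935,.2222],[-2.961,-.254,-.866]),
([1.15911416,0.22210732,-0.96918684,1.21254337,-0.7458264,-1.05668393],[.4781,.3264,.1303],[-3.091,-.69,-.411]),
([0.93076476,0.34938745,-1.01638075,1.64581369,-0.70488626,-1.25439389],[.5213,.3152,.0709],[3.131,-.744,-.32])]
def fk(q,x):
    c=x[0];A=R.from_euler('z',q[0]+c)
    F=A*R.from_euler('y',q[1]-q[2]+x[1])*R.from_euler('x',SG[0]*q[3])
    W=F*R.from_euler('y',-q[4]+x[2]);Tt=W*R.from_euler('x',SG[1]*q[5])*R.from_rotvec(x[3:6])
    p=A.apply([x[6],x[7],x[8]])+(A*R.from_euler('y',q[1])).apply([x[9],0,x[10]])+F.apply([x[11],0,0])+(A*R.from_euler('y',q[1]-q[2])).apply([0,0,x[12]])+W.apply([x[13],0,0])
    return p,Tt
def res(x):
    r=[]
    for q,p,e in S:
        P,Tt=fk(q,x);r+=list((P-p)*3)+list((R.from_euler('xyz',e).inv()*Tt).as_rotvec())
    return np.array(r+list(1e-4*x))
def fit():
    global SG
    best=None;rng=np.random.default_rng(0)
    for SG_ in [(1,1),(1,-1),(-1,1),(-1,-1)]:
        SG=SG_
        for k in range(12):
            x0=np.r_[rng.uniform(-.5,.5),0,0,rng.uniform(-2,2,3),0,0,.3,0,.4,.4,0,.3]
            s=least_squares(res,x0,max_nfev=400)
            if best is None or s.cost<best[0]: best=(s.cost,SG_,s.x)
    SG=best[1];return best
LO=np.array([-3.07,-1.43,-1.02,-3.03,-3.05,-3.03]);HI=np.array([3.07,2.12,1.25,1.67,0,3.03])
def ik(p,Rt,x,q0):
    f=lambda q:np.r_[(fk(q,x)[0]-p)*5,(Rt.inv()*fk(q,x)[1]).as_rotvec()]
    s=least_squares(f,q0);return s.x,np.abs(f(s.x)).max()
E
python3 - <<'E'
import kin,numpy as np
b=kin.fit();print(b[0],b[1],b[2].round(3))
r=kin.res(b[2]);print(abs(r).max());np.save('kin.npy',np.r_[b[1],b[2]])
E
```

```text
0.035214428750111 (-1, -1) [ 0.091  0.03  -0.007 -1.149  1.261 -1.137  0.128 -0.266 -0.198  0.081
  0.605  0.204  0.066  0.107]
0.12359367669046939
```

```bash
cat > o.py <<'E'
import kin,numpy as np
from scipy.optimize import least_squares
R=kin.R;rng=np.random.default_rng(1)
def go(mk,n,name):
    best=(9,None)
    for k in range(60):
        x0=rng.uniform(-3,3,n)
        f=lambda x:np.concatenate([(R.from_euler('xyz',e).inv()*mk(q,x)).as_rotvec() for q,p,e in kin.S])
        s=least_squares(f,x0,max_nfev=300)
        if s.cost<best[0]: best=(s.cost,s.x)
    print(name,best[0],best[1].round(3))
# general product: R = Rz(q1) Ry(q2 - q3) * exp(w4 q4) * exp(w5 q5)*exp(w6 q6)*B, unknown axes
def ax(a,b): return np.array([np.sin(a)*np.cos(b),np.sin(a)*np.sin(b),np.cos(a)])
def mk(q,x):
    c=R.from_euler('z',q[0]+x[9])*R.from_euler('y',q[1]-q[2])
    for i,k in ((3,0),(4,2),(5,4)): c=c*R.from_rotvec(ax(x[k],x[k+1])*q[i])
    return c*R.from_rotvec(x[6:9])
go(mk,10,'free')
E
python3 o.py
```

```text
free 3.3272746767239636e-07 [-1.571  0.    -1.571  1.571 -1.571  0.     2.419 -2.419  2.418 -0.   ]
```

```bash
cat > kin2.py <<'E'
import numpy as np
from scipy.optimize import least_squares
from kin import S,R,LO,HI
B=R.from_matrix(np.round(R.from_rotvec([2.419,-2.419,2.418]).as_matrix()))
def parts(q):
    A=R.from_euler('z',q[0]);U=A*R.from_euler('y',q[1]);F=A*R.from_euler('y',q[1]-q[2]);F4=F*R.from_euler('x',-q[3])
    W=F4*R.from_euler('y',-q[4]);return A,U,F,W,W*R.from_euler('x',-q[5])*B
def row(q):
    A,U,F,W,T=parts(q)
    c=lambda Q:Q.as_matrix()
    return np.c_[c(A)[:,[0,1]],np.array([0,0,1.]),c(U)[:,[0,2]],c(F)[:,[0,2]],c(W)[:,[0,2]]]
M=np.vstack([row(q) for q,p,e in S]);y=np.concatenate([p for q,p,e in S])
# mild ridge
V=np.linalg.solve(M.T@M+1e-6*np.eye(M.shape[1]),M.T@y)
def fk(q): return row(q)@V,parts(q)[4]
def ik(p,Rt,q0):
    f=lambda q:np.r_[(fk(q)[0]-p)*5,(Rt.inv()*fk(q)[1]).as_rotvec()]
    s=least_squares(f,q0);return s.x,np.abs(f(s.x)).max()
E
python3 - <<'E'
from kin2 import *
print(B.as_matrix(),V.round(4),np.abs(M@V-y).max())
from h import *
for t in (.6,.65,.7,.75):
    q=get_state()['q']
    for dx in(-.008,-.018):
      Rt=lean(BY,t);g=boxtcp(dx,.0095)
      qq,e=ik(g,Rt,q);print(t,dx,qq.round(3),e.round(5))
E
```

```text
[[ 0.  0.  1.]
 [-1.  0.  0.]
 [ 0. -1.  0.]] [ 0.2473 -0.2096 -0.2389 -0.0958  0.6788  0.1114  0.0862  0.2524  0.1188] 0.03783057704246062
0.6 -0.008 [ 0.895  0.512 -1.105  1.992 -0.617 -1.644] 0.0
0.6 -0.018 [ 0.913  0.507 -1.124  1.994 -0.623 -1.669] 0.0
0.65 -0.008 [ 0.922  0.511 -1.143  2.004 -0.681 -1.697] 0.0
0.65 -0.018 [ 0.941  0.507 -1.163  2.004 -0.687 -1.721] 0.0
0.7 -0.008 [ 0.949  0.514 -1.187  2.014 -0.748 -1.753] 0.0
0.7 -0.018 [ 0.968  0.51  -1.207  2.013 -0.753 -1.778] 0.0
0.75 -0.008 [ 0.977  0.519 -1.235  2.022 -0.816 -1.814] 0.0
0.75 -0.018 [ 0.997  0.517 -1.257  2.021 -0.821 -1.84 ] 0.0
```

```bash
python3 - <<'E'
s=open('kin2.py').read()
s=s.replace("W=F4*R.from_euler('y',-q[4]);return A,U,F,W,W*","W=F4*R.from_euler('y',-q[4]);return A,U,F,(F4,W),W*")
s=s.replace("c(W)[:,[0,2]]]","c(W[0])[:,[1,2]],c(W[1])[:,[0,2]]]")
open('kin2.py','w').write(s)
E
python3 - <<'E'
from kin2 import *
print(V.round(4),np.abs(M@V-y).max())
from h import *
for t in (.6,.65,.7,.75):
    q=get_state()['q']
    for dx in(-.008,-.018):
      Rt=lean(BY,t);g=boxtcp(dx,.0095)
      qq,e=ik(g,Rt,q);print(t,dx,qq.round(3),e.round(5))
E
```

```text
[-0.000e+00  1.000e-04  1.991e-01 -0.000e+00  6.014e-01  4.638e-01
  0.000e+00 -1.918e-01 -1.000e-04  3.780e-01  0.000e+00] 4.8090556724444955e-05
0.6 -0.008 [ 0.662  0.427 -0.968  1.913 -0.52  -1.274] 0.0
0.6 -0.018 [ 0.683  0.422 -0.978  1.898 -0.525 -1.282] 0.0
0.65 -0.008 [ 0.665  0.441 -0.981  1.976 -0.578 -1.344] 0.0
0.65 -0.018 [ 0.687  0.436 -0.991  1.96  -0.584 -1.351] 0.0
0.7 -0.008 [ 0.673  0.458 -0.994  2.023 -0.641 -1.404] 0.0
0.7 -0.018 [ 0.696  0.454 -1.004  2.005 -0.646 -1.411] 0.0
0.75 -0.008 [ 0.685  0.477 -1.006  2.056 -0.706 -1.457] 0.0
0.75 -0.018 [ 0.71   0.473 -1.016  2.037 -0.71  -1.464] 0.0
```

```bash
cat >> kin2.py <<'E'
def ikall(p,Rt,n=40,seed=0):
    rng=np.random.default_rng(seed);sol=[]
    f=lambda q:np.r_[(fk(q)[0]-p)*5,(Rt.inv()*fk(q)[1]).as_rotvec()]
    for k in range(n):
        s=least_squares(f,rng.uniform(LO,HI),bounds=(LO,HI),max_nfev=200)
        if s.cost<1e-9 and not any(np.abs(s.x-o).max()<.02 for o in sol): sol.append(s.x)
    return sol
E
python3 - <<'E'
from kin2 import *
import h
from h import *
for cam,Lf in (('up',h.lean),('dn',h._l)):
  for t in (.62,.7,.78):
    print(cam,t,'PICK',[s.round(2).tolist() for s in ikall(boxtcp(-.012,.0095),Lf(BY,t))])
    print(cam,t,'PLACE',[s.round(2).tolist() for s in ikall(boxtcp(-.012,.0365,[.676,.0095],-.135),Lf(-.135,t))])
E
```

```text
up 0.62 PICK []
up 0.62 PLACE []
up 0.7 PICK []
up 0.7 PLACE []
up 0.78 PICK []
up 0.78 PLACE [[-0.33, 0.39, -0.72, -2.71, -0.34, -1.84]]
dn 0.62 PICK []
dn 0.62 PLACE []
dn 0.7 PICK []
dn 0.7 PLACE []
dn 0.78 PICK []
dn 0.78 PLACE [[-0.33, 0.39, -0.72, -2.71, -0.34, 1.3]]
```

```bash
cat >> kin2.py <<'E'
def ikfree(p,Rt,n=60,seed=0):
    rng=np.random.default_rng(seed);sol=[]
    f=lambda q:np.r_[(fk(q)[0]-p)*5,(Rt.inv()*fk(q)[1]).as_rotvec()]
    for k in range(n):
        s=least_squares(f,rng.uniform(LO,HI),max_nfev=100)
        x=(s.x+np.pi)%(2*np.pi)-np.pi
        if s.cost<1e-9 and not any(np.abs(x-o).max()<.02 for o in sol): sol.append(x)
    return sol
def viol(x): return np.maximum(np.maximum(LO-x,x-HI),0)
E
python3 - <<'E'
from kin2 import *
import h
from h import *
for nm,xy,psi,z in (('PICK',BX,BY,.0095),('PLACE',[.676,.0095],-.135,.0365)):
  for t in (.62,.7,.78):
    for s in ikfree(boxtcp(-.012,z,xy,psi),h.lean(psi,t)):
      v=viol(s)[:5].max()
      if v<.6: print(nm,t,s.round(2),v.round(2))
E
```

```text
PICK 0.62 [ 0.67  0.43 -0.98  1.93 -0.54 -1.31] 0.26
PICK 0.7 [ 0.68  0.46 -1.    2.02 -0.64 -1.41] 0.35
PICK 0.78 [ 0.7   0.49 -1.02  2.06 -0.75 -1.49] 0.39
PLACE 0.78 [-0.33  0.39 -0.72 -2.71 -0.34 -1.84] 0.0
PLACE 0.78 [ 0.03  0.35 -0.43 -1.75  0.12 -3.08] 0.12
```

Run:
```python
from kin2 import *
import h
from h import *
for nm,xy,psi,z in (('PLACE',[.676,.0095],-.135,.0365),('PRE',[.526,.03],-.135,.05),('PICK',BX,BY,.0095)):
  for t in (0,.3,.6,.65,.7,.75,.8):
    for s in ikfree(boxtcp(-.012,z,xy,psi),h.lean(psi,t),n=80):
      v=viol(s).max()
      if v<2 and abs(s[0])<1.6: print(nm,t,s.round(2),v.round(2))
```

```text
PLACE 0 [-0.28  0.51 -0.23 -3.14  0.84 -1.43] 0.84
PLACE 0 [ 0.31  0.51 -0.23 -0.   -0.84  1.13] 0.0
PLACE 0 [-0.24  2.   -2.72 -2.62 -3.14 -0.95] 1.7
PLACE 0 [-0.28  0.51 -0.23  3.14  0.84 -1.43] 1.47
PLACE 0.3 [-0.3   0.38 -0.56  2.99  0.33 -1.27] 1.32
PLACE 0.3 [ 0.35  0.38 -0.7   0.55 -0.26  0.57] 0.0
PLACE 0.3 [ 0.38  2.04 -2.8   0.37 -2.73  1.42] 1.78
PLACE 0.6 [ 0.45  2.13 -2.62  0.56 -2.51  1.54] 1.6
PLACE 0.65 [ 0.47  2.15 -2.59  0.59 -2.47  1.55] 1.57
PLACE 0.7 [ 0.48  2.17 -2.56  0.61 -2.43  1.56] 1.54
PLACE 0.75 [-0.12  0.35 -0.47 -2.09  0.01 -2.63] 0.01
PLACE 0.75 [-0.3   0.37 -0.65 -2.61 -0.22 -1.97] 0.0
PLACE 0.75 [ 0.5   2.19 -2.53  0.63 -2.38  1.56] 1.51
PLACE 0.8 [-0.34  0.4  -0.75 -2.75 -0.4  -1.79] 0.0
PLACE 0.8 [ 0.12  0.35 -0.44 -1.57  0.18  2.96] 0.18
PLACE 0.8 [ 0.51  2.22 -2.5   0.64 -2.33  1.56] 1.48
PRE 0 [-0.32  0.29 -0.56  3.14  0.72 -1.39] 1.47
PRE 0 [-0.32  0.29 -0.56 -3.14  0.72 -1.39] 0.72
PRE 0 [-0.32  1.96 -2.58 -3.14 -2.97 -1.39] 1.56
PRE 0 [ 0.44  0.29 -0.56 -0.   -0.72  0.99] 0.0
PRE 0.3 [-0.35  0.16 -0.93  2.82  0.2  -1.05] 1.15
PRE 0.3 [ 0.28  
[... 1236 characters left out ...]
2.27  0.59 -3.12] 0.59
PICK 0.6 [ 1.02  2.22 -2.85  0.93 -2.38  1.05] 1.83
PICK 0.65 [ 0.67  0.44 -0.98  1.97 -0.58 -1.35] 0.3
PICK 0.65 [ 0.6   0.45 -0.3  -2.18  0.62  3.04] 0.62
PICK 0.65 [ 1.04  2.25 -2.84  0.96 -2.34  1.05] 1.82
PICK 0.7 [ 0.68  0.46 -1.    2.02 -0.64 -1.41] 0.35
PICK 0.7 [ 0.66  0.46 -0.3  -2.09  0.66  2.93] 0.66
PICK 0.7 [ 1.06  2.28 -2.83  1.   -2.29  1.05] 1.81
PICK 0.75 [ 0.7   0.48 -1.01  2.05 -0.71 -1.46] 0.38
PICK 0.75 [ 0.71  0.47 -0.3  -2.01  0.7   2.82] 0.7
PICK 0.75 [ 1.08  2.31 -2.82  1.03 -2.24  1.04] 1.8
PICK 0.8 [ 0.71  0.5  -1.02  2.07 -0.77 -1.51] 0.4
PICK 0.8 [ 0.76  0.49 -0.3  -1.94  0.74  2.72] 0.74
PICK 0.8 [ 1.1   2.34 -2.81  1.06 -2.19  1.03] 1.79
```

Run:
```python
from kin2 import *
import h
from h import *
q0=np.array([-.33,.39,-.72,-2.71,-.34,1.3])
def f(nm,p,Rt,q0):
    q,e=ik(p,Rt,q0);v=np.minimum(q-LO,HI-q)
    # forearm end / wrist heights
    print(nm,q.round(2),'err%.4f'%e,'margin',v.min().round(2),int(v.argmin()));return q
for t in (.75,.785):
  print('T',t);L=lambda psi:h._l(psi,t)
  q=f('place',boxtcp(-.012,.0365,[.676,.0095],-.135),L(-.135),q0)
  q=f('place+45',boxtcp(-.012,.045,[.676,.0095],-.135),L(-.135),q)
  for d in (.05,.1,.15): q=f('back%g'%d,boxtcp(-.012-d,.045,[.676,.0095],-.135),L(-.135),q)
  for xy in ([.572,.2945],[.55,.28]):
   for ps in (.1,.25,.4):
    q1=q0+[.47,0,0,0,0,0]
    qq=f(f'table {xy} {ps}',boxtcp(-.012,.0095,xy,ps),L(ps),q1)
    f('   pre',boxtcp(-.012,.0095,xy,ps)-L(ps).apply([0,0,.08]),L(ps),qq)
```

```text
T 0.75
place [-0.3   0.37 -0.65 -2.61 -0.22  1.17] err0.0000 margin 0.22 4
place+45 [-0.26  0.34 -0.58 -2.45 -0.13  0.98] err0.0000 margin 0.13 4
back0.05 [-0.33  0.3  -0.75 -2.61 -0.26  1.2 ] err0.0000 margin 0.26 4
back0.1 [-0.37  0.26 -0.87 -2.63 -0.33  1.26] err0.0000 margin 0.15 2
back0.15 [-0.42  0.21 -0.98 -2.62 -0.39  1.29] err0.0000 margin 0.04 2
table [0.572, 0.2945] 0.1 [ 0.24  0.45 -0.98 -3.3  -0.61  1.6 ] err0.0000 margin -0.27 3
   pre [ 0.27  0.25 -1.07 -3.38 -0.5   1.66] err0.0000 margin -0.35 3
table [0.572, 0.2945] 0.25 [ 0.12  0.44 -0.88 -2.96 -0.5   1.5 ] err0.0000 margin 0.07 3
   pre [ 0.12  0.22 -0.9  -2.83 -0.3   1.37] err0.0000 margin 0.12 2
table [0.572, 0.2945] 0.4 [ 0.11  0.4  -0.69 -2.48 -0.32  1.15] err0.0000 margin 0.32 4
   pre [ 0.31  0.18 -0.63 -2.02 -0.06  0.52] err0.0311 margin 0.06 4
table [0.55, 0.28] 0.1 [ 0.2   0.43 -1.03 -3.26 -0.64  1.59] err0.0000 margin -0.23 3
   pre [ 0.23  0.22 -1.11 -3.33 -0.51  1.64] err0.0000 margin -0.3 3
table [0.55, 0.28] 0.25 [ 0.09  0.42 -0.93 -2.92 -0.54  1.5 ] err0.0000 margin 0.09 2
   pre [ 0.09  0.18 -0.92 -
[... 790 characters left out ...]
rgin 0.06 3
   pre [ 0.1   0.24 -0.96 -2.88 -0.42  1.44] err0.0000 margin 0.06 2
table [0.572, 0.2945] 0.4 [ 0.07  0.43 -0.76 -2.58 -0.44  1.29] err0.0000 margin 0.26 2
   pre [ 0.34  0.18 -0.62 -1.93 -0.05  0.41] err0.0020 margin 0.05 4
table [0.55, 0.28] 0.1 [ 0.21  0.46 -1.05 -3.26 -0.72  1.58] err0.0000 margin -0.23 3
   pre [ 0.24  0.25 -1.13 -3.31 -0.59  1.62] err0.0000 margin -0.28 3
table [0.55, 0.28] 0.25 [ 0.08  0.45 -0.96 -2.94 -0.63  1.53] err0.0000 margin 0.06 2
   pre [ 0.06  0.21 -0.99 -2.82 -0.42  1.41] err0.0000 margin 0.03 2
table [0.55, 0.28] 0.4 [ 0.03  0.42 -0.82 -2.57 -0.48  1.31] err0.0000 margin 0.2 2
   pre [ 0.27  0.15 -0.69 -2.   -0.1   0.53] err0.0000 margin 0.1 4
```

Run:
```python
from kin2 import *
import h
from h import *
z=lambda x,y:(x/5+190-.4,y/5+180-.4)
print('driver',onz('scene',[z(635,318),z(635,345),z(780,330),z(780,358)],.013).round(3).tolist())
q0=np.array([-.33,.39,-.72,-2.71,-.34,1.3])
def f(nm,p,Rt,q0):
    q,e=ik(p,Rt,q0);v=np.minimum(q-LO,HI-q)
    print(nm,q.round(2),'err%.4f'%e,'margin',v.min().round(2),int(v.argmin()));return q
t=.77;L=lambda psi:h._l(psi,t)
for xy in ([.605,.25],[.59,.26],[.60,.27]):
   for ps in (.2,.25,.3,.35):
    q1=q0+[.47,0,0,0,0,0]
    qq=f(f'table {xy} {ps}',boxtcp(-.012,.0095,xy,ps),L(ps),q1)
    for d in (.04,.08):f('   pre',boxtcp(-.012,.0095,xy,ps)-L(ps).apply([0,0,d]),L(ps),qq)
    f('   lift',boxtcp(-.012,.0095,xy,ps)+[0,0,.05],L(ps),qq)
q=get_state()['q'];print(q)
```

```text
driver [[0.672, 0.236, 0.013], [0.691, 0.233, 0.013], [0.688, 0.332, 0.013], [0.707, 0.329, 0.013]]
table [0.605, 0.25] 0.2 [ 0.03  0.45 -0.85 -2.89 -0.5   1.48] err0.0000 margin 0.14 3
   pre [ 0.02  0.35 -0.87 -2.84 -0.43  1.42] err0.0000 margin 0.15 2
   pre [ 0.03  0.23 -0.86 -2.73 -0.3   1.3 ] err0.0000 margin 0.16 2
   lift [ 0.05  0.31 -0.76 -2.76 -0.28  1.31] err0.0000 margin 0.26 2
table [0.605, 0.25] 0.25 [ 0.01  0.44 -0.8  -2.76 -0.45  1.39] err0.0000 margin 0.22 2
   pre [ 0.02  0.33 -0.8  -2.66 -0.35  1.28] err0.0000 margin 0.22 2
   pre [ 0.09  0.21 -0.72 -2.41 -0.17  0.96] err0.0000 margin 0.17 4
   lift [ 0.15  0.29 -0.58 -2.31 -0.09  0.81] err0.0000 margin 0.09 4
table [0.605, 0.25] 0.3 [ 0.01  0.43 -0.73 -2.6  -0.39  1.27] err0.0000 margin 0.29 2
   pre [ 0.05  0.32 -0.7  -2.42 -0.27  1.05] err0.0000 margin 0.27 4
   pre [ 0.21  0.2  -0.62 -2.06 -0.06  0.55] err0.0122 margin 0.06 4
   lift [ 0.19  0.28 -0.55 -2.16 -0.08  0.67] err0.0163 margin 0.08 4
table [0.605, 0.25] 0.35 [ 0.04  0.42 -0.66 -2.41 -0.33  1.09] err0.0000 margin 0.33 4
   pre [ 0.16  0.3  -0.59 -2.0
[... 1894 characters left out ...]
2.66 -0.24  1.21] err0.0000 margin 0.24 4
table [0.6, 0.27] 0.3 [ 0.04  0.44 -0.77 -2.7  -0.42  1.35] err0.0000 margin 0.25 2
   pre [ 0.06  0.33 -0.76 -2.58 -0.32  1.21] err0.0000 margin 0.26 2
   pre [ 0.21  0.2  -0.64 -2.18 -0.07  0.67] err0.0028 margin 0.07 4
   lift [ 0.19  0.29 -0.57 -2.27 -0.09  0.77] err0.0067 margin 0.09 4
table [0.6, 0.27] 0.35 [ 0.05  0.43 -0.7  -2.53 -0.36  1.2 ] err0.0000 margin 0.32 2
   pre [ 0.12  0.31 -0.65 -2.3  -0.22  0.91] err0.0000 margin 0.22 4
   pre [ 0.27  0.2  -0.61 -1.99 -0.06  0.48] err0.0184 margin 0.06 4
   lift [ 0.24  0.29 -0.53 -2.09 -0.08  0.6 ] err0.0232 margin 0.08 4
[ 0.93484311  0.3447074  -1.01603836  1.63787084 -0.70620553 -1.25095873]
```

```bash
cat > pl.py <<'E'
from kin2 import *
import h
from h import *
ST=.8*.7/12*np.array([2.39,2.39,3.01,3.14,3.14,3.14])
def plan(qt,maxn=5):
    q=np.array(get_state()['q']);d=np.array(qt)-q
    p0,R0=fk(q);n=1
    while True: # number of rows so that each step meets the limits
        ok=np.all(np.abs(d)/n<=ST)
        if ok:
            P=[fk(q+d*k/n) for k in range(n+1)]
            ok=all(np.linalg.norm(P[k+1][0]-P[k][0])<.038 and (P[k][1].inv()*P[k+1][1]).magnitude()<.118 for k in range(n))
        if ok:break
        n+=1
    print('rows total',n,'min z',min(p[0][2] for p in P).round(3))
    for k in range(1,min(n,maxn)+1):
        s=R0.inv().apply(P[k][0]-p0)/.5;t=(R0.inv()*P[k][1]).as_rotvec()/(2*np.pi)
        print('{"turn":[%g,%g,%g],"slide":[%g,%g,%g],"fingers":F},'%(*t.round(4),*s.round(4)))
    return n
def go(p,Rt,q0=None):
    q0=get_state()['q'] if q0 is None else q0
    q,e=ik(p,Rt,q0);print('qt',q.round(3).tolist(),'err%.4f'%e,'viol',viol(q).max().round(3));return q
E
python3 - <<'E'
from pl import *
q=go(np.r_[BX,.12],down(BY),[.8,.4,-.4,0,-.9,.46]);plan(q)
E
```

```text
qt [0.778, 0.39, -0.199, 0.0, -0.982, 0.478] err0.0000 viol 0.0
rows total 15 min z 0.074
{"turn":[-0.0071,0.0009,0.0014],"slide":[0.0708,0.0064,0.0209],"fingers":F},
{"turn":[-0.0141,0,0.0027],"slide":[0.1326,0.0192,0.0388],"fingers":F},
{"turn":[-0.0209,-0.0025,0.0038],"slide":[0.1846,0.0369,0.0539],"fingers":F},
{"turn":[-0.0271,-0.0067,0.0048],"slide":[0.2262,0.0575,0.0663],"fingers":F},
{"turn":[-0.0324,-0.0125,0.0057],"slide":[0.2572,0.079,0.0762],"fingers":F},
```

```bash
python3 -m crank '[{"turn":[-0.007,0.001,0.001],"slide":[0.07,0.006,0.02],"fingers":1},{"turn":[-0.014,0,0.003],"slide":[0.132,0.019,0.038],"fingers":1},{"turn":[-0.021,-0.0025,0.004],"slide":[0.184,0.037,0.054],"fingers":1},{"turn":[-0.027,-0.007,0.005],"slide":[0.226,0.057,0.066],"fingers":1},{"turn":[-0.032,-0.0125,0.006],"slide":[0.257,0.079,0.076],"fingers":1}]'
python3 - <<'E'
from pl import *
q=go(np.r_[BX,.12],down(BY),[.8,.4,-.4,0,-.9,.46]);print(get_state()['q']);plan(q)
E
```

```text
t: 5.63
eef_pos: [0.6216, 0.2415, 0.1353]
ee_rot: [2.976, -0.668, -0.383]
force: [1.1, -0.7, 1.2]
width: 0.0879
qt [0.778, 0.39, -0.199, 0.0, -0.982, 0.478] err0.0000 viol 0.0
[ 0.88515612  0.35419851 -0.74283929  1.08783122 -0.79532417 -0.67202276]
rows total 9 min z 0.12
{"turn":[-0.0049,-0.008,0],"slide":[0.0236,0.0201,0.011],"fingers":F},
{"turn":[-0.0083,-0.0177,-0.0004],"slide":[0.0345,0.0378,0.0193],"fingers":F},
{"turn":[-0.0098,-0.0287,-0.0015],"slide":[0.0337,0.0507,0.0241],"fingers":F},
{"turn":[-0.0093,-0.0407,-0.003],"slide":[0.0226,0.057,0.0247],"fingers":F},
{"turn":[-0.0066,-0.0535,-0.0052],"slide":[0.0027,0.0551,0.0201],"fingers":F},
```

Tracking works as predicted.

```bash
python3 -m crank '[{"turn":[-0.005,-0.008,0],"slide":[0.023,0.02,0.011],"fingers":1},{"turn":[-0.008,-0.018,0],"slide":[0.034,0.038,0.019],"fingers":1},{"turn":[-0.01,-0.029,-0.0015],"slide":[0.034,0.051,0.024],"fingers":1},{"turn":[-0.009,-0.041,-0.003],"slide":[0.023,0.057,0.025],"fingers":1},{"turn":[-0.0066,-0.0535,-0.005],"slide":[0.003,0.055,0.02],"fingers":1}]'
python3 - <<'E'
from pl import *
q=go(np.r_[BX,.12],down(BY),[.8,.4,-.4,0,-.9,.46]);print(get_state()['q']);plan(q)
E
```

```text
t: 6.05
eef_pos: [0.6134, 0.2142, 0.1312]
ee_rot: [2.952, -0.328, -0.415]
force: [0.8, -1.2, 0.3]
width: 0.0874
qt [0.778, 0.39, -0.199, 0.0, -0.982, 0.478] err0.0000 viol 0.0
[ 0.82721417  0.37268347 -0.44195572  0.47983397 -0.89661817 -0.0317794 ]
rows total 4 min z 0.12
{"turn":[0.0047,-0.0129,-0.0038],"slide":[-0.0274,-0.0119,-0.0018],"fingers":F},
{"turn":[0.0116,-0.0259,-0.0085],"slide":[-0.0611,-0.0338,-0.0089],"fingers":F},
{"turn":[0.0209,-0.0386,-0.0141],"slide":[-0.0993,-0.0656,-0.0228],"fingers":F},
{"turn":[0.0325,-0.0506,-0.0206],"slide":[-0.1401,-0.1071,-0.0451],"fingers":F},
```

```bash
python3 -m crank '[{"turn":[0.005,-0.013,-0.004],"slide":[-0.027,-0.012,-0.002],"fingers":1},{"turn":[0.0116,-0.026,-0.0085],"slide":[-0.061,-0.034,-0.009],"fingers":1},{"turn":[0.021,-0.0386,-0.014],"slide":[-0.099,-0.0656,-0.023],"fingers":1},{"turn":[0.0325,-0.0506,-0.0206],"slide":[-0.14,-0.107,-0.045],"fingers":1},{"turn":[0.0325,-0.0506,-0.0206],"slide":[-0.14,-0.107,-0.045],"fingers":1}]'
python3 - <<'E'
from pl import *
print(rows(np.r_[BX,.006],down(BY)))
snap('wrist','w3')
E
```

```text
t: 6.47
eef_pos: [0.5731, 0.2976, 0.1207]
ee_rot: [-3.135, -0.001, -0.314]
force: [0.7, 0.6, 0.9]
width: 0.0877
([-0.0005, 0.008, 0.2293], [-0.001, -0.0002, 0.0002])
```

View pics/w3.png

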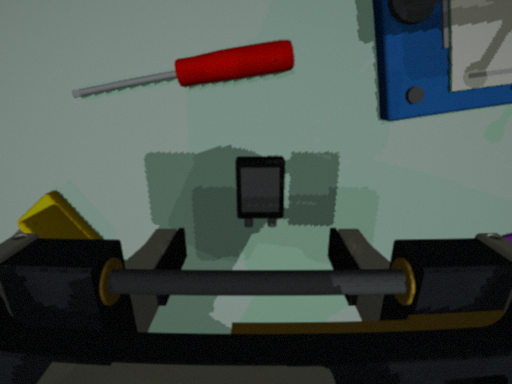

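```bash
python3 -m crank '[{"turn":[-0.001,0,0],"slide":[0,0.008,0.08],"fingers":1},{"turn":[-0.001,0,0],"slide":[0,0.008,0.16],"fingers":1},{"turn":[-0.001,0,0],"slide":[0,0.008,0.2],"fingers":1},{"turn":[-0.001,0,0],"slide":[0,0.008,0.228],"fingers":1},{"turn":[-0.001,0,0],"slide":[0,0.008,0.228],"fingers":1}]'
python3 -m crank '[{"turn":[0,0,0],"slide":[0,0,0],"fingers":-1},{"turn":[0,0,0],"slide":[0,0,0],"fingers":-1},{"turn":[0,0,0],"slide":[0,0,0],"fingers":-1},{"turn":[0,0,0],"slide":[0,0,0],"fingers":-1},{"turn":[0,0,0],"slide":[0,0,0],"fingers":-1}]' 25
python3 - <<'E'
from pl import *
q=go(np.r_[.60,.26,.026],down(.23));plan(q)
E
```

```text
t: 6.93
eef_pos: [0.5716, 0.2871, 0.0025]
ee_rot: [3.126, -0.006, -0.316]
force: [-0.2, 0.1, 0.0]
width: 0.0873
t: 7.35
eef_pos: [0.5734, 0.2885, 0.0051]
ee_rot: [3.132, -0.006, -0.317]
force: [-0.6, -0.6, 0.2]
width: 0.0597
qt [0.707, 0.505, -0.261, 0.0, -0.805, 1.094] err0.0000 viol 0.0
rows total 5 min z 0.005
{"turn":[0.0003,-0.0002,-0.0174],"slide":[0.0139,0.0071,-0.0081],"fingers":F},
{"turn":[0.0006,-0.0003,-0.0348],"slide":[0.0278,0.0144,-0.0162],"fingers":F},
{"turn":[0.001,-0.0004,-0.0522],"slide":[0.0415,0.0219,-0.0244],"fingers":F},
{"turn":[0.0014,-0.0005,-0.0697],"slide":[0.0552,0.0298,-0.0327],"fingers":F},
{"turn":[0.0018,-0.0005,-0.0871],"slide":[0.0688,0.0379,-0.0411],"fingers":F},
```

```bash
python3 -m crank '[{"turn":[0,0,0],"slide":[0,0,0],"fingers":-1},{"turn":[0,0,0],"slide":[0,0,0],"fingers":-1},{"turn":[0,0,0],"slide":[0,0,0],"fingers":-1},{"turn":[0,0,0],"slide":[0,0,0],"fingers":-1}]' 25
python3 - <<'E'
from pl import *
print(get_state()['moment'])
q=go(np.r_[.60,.26,.026],down(.23));plan(q)
E
```

```text
t: 7.68
eef_pos: [0.5736, 0.2886, 0.0049]
ee_rot: [3.132, -0.006, -0.317]
force: [-0.4, 0.4, 2.5]
width: 0.0454
[ 0.32332993  0.14946999 -0.02569753]
qt [0.707, 0.505, -0.261, 0.0, -0.805, 1.094] err0.0000 viol 0.0
rows total 5 min z 0.005
{"turn":[0.0003,-0.0002,-0.0174],"slide":[0.0139,0.0071,-0.0081],"fingers":F},
{"turn":[0.0006,-0.0003,-0.0348],"slide":[0.0276,0.0145,-0.0164],"fingers":F},
{"turn":[0.001,-0.0004,-0.0522],"slide":[0.0413,0.0222,-0.0246],"fingers":F},
{"turn":[0.0013,-0.0005,-0.0697],"slide":[0.0549,0.0301,-0.033],"fingers":F},
{"turn":[0.0017,-0.0005,-0.0871],"slide":[0.0683,0.0382,-0.0414],"fingers":F},
```

```bash
python3 -m crank '[{"turn":[0,0,0],"slide":[0,0,-0.03],"fingers":-1},{"turn":[0.0006,0,-0.0175],"slide":[0.02,0.01,-0.041],"fingers":-1},{"turn":[0.001,-0.0004,-0.037],"slide":[0.035,0.02,-0.041],"fingers":-1},{"turn":[0.0013,-0.0005,-0.056],"slide":[0.052,0.03,-0.041],"fingers":-1},{"turn":[0.0017,-0.0005,-0.075],"slide":[0.068,0.038,-0.041],"fingers":-1}]' 25
python3 -m crank '[{"turn":[0,0,-0.012],"slide":[0,0,0],"fingers":-1},{"turn":[0,0,-0.012],"slide":[0,0,0],"fingers":-1},{"turn":[0,0,-0.012],"slide":[0,0,0],"fingers":-1}]'
python3 - <<'E'
from pl import *
print(rows(np.r_[.60,.26,.007],down(.23)))
E
```

```text
t: 8.1
eef_pos: [0.5996, 0.2593, 0.0253]
ee_rot: [3.141, 0.001, 0.16]
force: [0.4, 0.8, -0.7]
width: 0.0458
t: 8.35
eef_pos: [0.5994, 0.2596, 0.025]
ee_rot: [3.141, 0.001, 0.226]
force: [0.4, -0.4, -0.1]
width: 0.0456
([0.0014, -0.0006, 0.0361], [0.0001, 0.0002, -0.0006])
```

```bash
python3 -m crank '[{"turn":[0,0,0],"slide":[0,0,0.025],"fingers":-1},{"turn":[0,0,0],"slide":[0,0,0.036],"fingers":-1},{"turn":[0,0,0],"slide":[0,0,0.039],"fingers":-1},{"turn":[0,0,0],"slide":[0,0,0.039],"fingers":-1}]' 
python3 -m crank '[{"turn":[0,0,0],"slide":[0,0,0],"fingers":1},{"turn":[0,0,0],"slide":[0,0,0],"fingers":1},{"turn":[0,0,0],"slide":[0,0,0],"fingers":1},{"turn":[0,0,0],"slide":[0,0,0],"fingers":1},{"turn":[0,0,0],"slide":[0,0,0],"fingers":1}]'
python3 -m crank '[{"turn":[0,0,0],"slide":[0,0,-0.08],"fingers":1},{"turn":[0,0,0],"slide":[0,0,-0.16],"fingers":1},{"turn":[0,0,0],"slide":[0,0,-0.24],"fingers":1},{"turn":[0,0,0],"slide":[0,0,-0.3],"fingers":1},{"turn":[0,0,0],"slide":[0,0,-0.3],"fingers":1}]'
python3 - <<'E'
from pl import *
snap('wrist','w4')
E
```

```text
t: 8.68
eef_pos: [0.5989, 0.2599, 0.0051]
ee_rot: [3.14, 0.002, 0.229]
force: [-0.3, 0.4, -1.0]
width: 0.0458
t: 9.1
eef_pos: [0.5997, 0.26, 0.0059]
ee_rot: [3.141, 0.0, 0.229]
force: [0.2, -0.3, -0.7]
width: 0.0737
t: 9.52
eef_pos: [0.6032, 0.2619, 0.1642]
ee_rot: [-3.139, -0.011, 0.23]
force: [1.4, 0.1, 1.2]
width: 0.0874
```

View pics/w4.png

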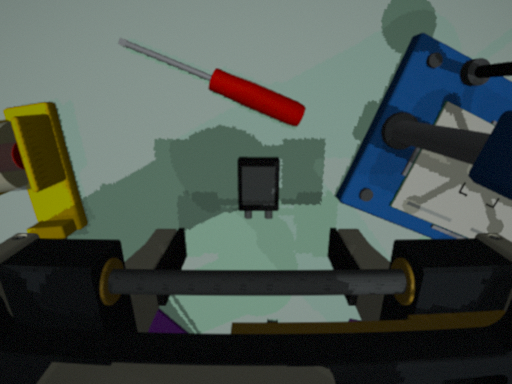

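Run:
```python
import cv2
a=cv2.imread('pics/raw_w4.png')[145:230,215:300];cv2.imwrite('pics/w4z.png',cv2.resize(a,None,fx=7,fy=7,interpolation=cv2.INTER_CUBIC))
```

```text
(no output)
```

View pics/w4z.png

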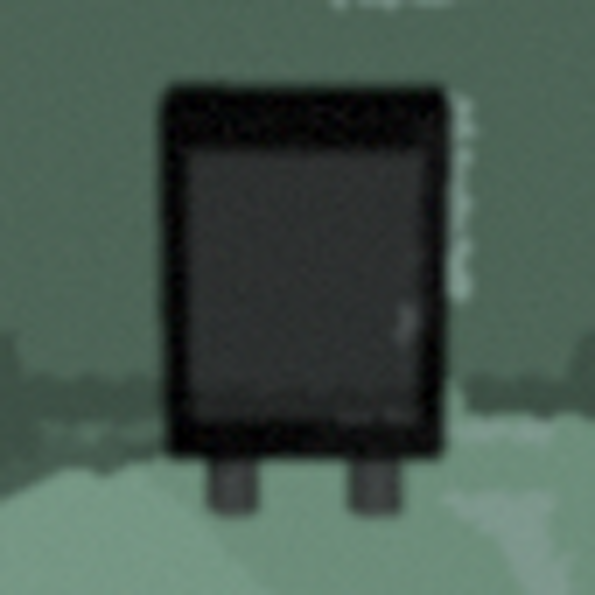

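Run:
```python
from pl import *
c=np.load('pics/w4.npy',allow_pickle=True).item()
z=lambda x,y:(x/7+215-.43,y/7+145-.43)
p=onz('wrist',[z(188,150),z(425,150),z(418,418),z(190,418)],.018,c);print(p.round(4),p.mean(0))
v=(p[0]-p[3])+(p[1]-p[2]);print('yaw',np.arctan2(v[1],v[0]),np.linalg.norm(v)/2)
v=(p[0]-p[1])+(p[3]-p[2]);print('yaw',np.arctan2(-v[0],v[1]),np.linalg.norm(v)/2)
g=onz('wrist',[z(231,513),z(375,513)],.009,c).mean(0);print(g,g[:2]+.041*np.array([np.cos(.23),np.sin(.23)]))
print(get_state()['q'])
L=lambda psi:h._l(psi,.77)
P=boxtcp(-.012,.0095,[.6,.26],.23)-L(.23).apply([0,0,.08])
q=go(P,L(.23),[.03,.23,-.84,-2.7,-.3,1.3]);plan(q)
```

```text
[[0.6128 0.281  0.018 ]
 [0.6212 0.2453 0.018 ]
 [0.5781 0.2355 0.018 ]
 [0.5697 0.2713 0.018 ]] [0.59543449 0.25827271 0.018     ]
yaw 0.22218911975469488 0.044153933131699755
yaw 0.23067055472982775 0.0367556810968779
[0.55405929 0.24890509 0.009     ] [0.59397961 0.25825216]
[ 7.06928362e-01  3.68856581e-01 -1.28907537e-01  1.08211592e-03
 -1.06544192e+00  1.09279257e+00]
qt [0.049, 0.226, -0.83, -2.666, -0.277, 1.241] err0.0000 viol 0.0
rows total 29 min z 0.062
{"turn":[0.0118,-0.0045,0.0102],"slide":[-0.0441,-0.0151,0.0414],"fingers":F},
{"turn":[0.0235,-0.0086,0.0209],"slide":[-0.0858,-0.0336,0.0773],"fingers":F},
{"turn":[0.0349,-0.0121,0.0322],"slide":[-0.1244,-0.0549,0.1077],"fingers":F},
{"turn":[0.0461,-0.0153,0.0441],"slide":[-0.1593,-0.0784,0.1329],"fingers":F},
{"turn":[0.0571,-0.0179,0.0564],"slide":[-0.1902,-0.1034,0.1533],"fingers":F},
```

Run:
```python
from pl import *
q=np.array(get_state()['q'])
L=lambda psi:h._l(psi,.77)
P=boxtcp(-.012,.0095,[.5955,.2585],.228)-L(.228).apply([0,0,.08])
qt,e=ik(P,L(.228),[.03,.23,-.84,-2.7,-.3,1.3])
via=(q+qt)/2;via[1]-=.2
for a,b in ((q,qt),(q,via),(via,qt)):
  for s in np.linspace(0,1,6):
    p,Rr=fk(a+(b-a)*s);zt=Rr.apply([0,0,1]);yt=Rr.apply([0,1,0]);xt=Rr.apply([1,0,0])
    cor=[(p-.066*zt+i*.0965*yt+j*.039*xt).round(2).tolist() for i in(-1,1) for j in (-1,1)]
    print(p.round(3),'z',zt.round(2),'Wc',(p-.378*zt).round(2),'cornerminz',min(c[2] for c in cor),'cam',(p-.16*zt+.084*xt).round(2))
  print()
```

```text
[0.602 0.261 0.161] z [ 0.01  0.   -1.  ] Wc [0.6  0.26 0.54] cornerminz 0.23 cam [0.68 0.28 0.32]
[0.483 0.297 0.077] z [-0.12  0.4  -0.91] Wc [0.53 0.15 0.42] cornerminz 0.09 cam [0.58 0.22 0.21]
[0.433 0.354 0.063] z [ 0.04  0.68 -0.73] Wc [0.42 0.1  0.34] cornerminz 0.04 cam [0.49 0.2  0.14]
[0.456 0.376 0.076] z [ 0.37  0.71 -0.6 ] Wc [0.32 0.11 0.3 ] cornerminz 0.05 cam [0.42 0.2  0.12]
[0.505 0.334 0.082] z [ 0.64  0.48 -0.6 ] Wc [0.26 0.15 0.31] cornerminz 0.07 cam [0.38 0.21 0.11]
[0.53  0.243 0.067] z [ 0.68  0.16 -0.72] Wc [0.27 0.18 0.34] cornerminz 0.09 cam [0.36 0.2  0.12]

[0.602 0.261 0.161] z [ 0.01  0.   -1.  ] Wc [0.6  0.26 0.54] cornerminz 0.23 cam [0.68 0.28 0.32]
[0.539 0.275 0.131] z [-0.06  0.23 -0.97] Wc [0.56 0.19 0.5 ] cornerminz 0.17 cam [0.63 0.24 0.28]
[0.49  0.301 0.122] z [-0.06  0.44 -0.9 ] Wc [0.51 0.14 0.46] cornerminz 0.14 cam [0.58 0.22 0.25]
[0.459 0.333 0.13 ] z [ 0.01  0.61 -0.79] Wc [0.45 0.1  0.43] cornerminz 0.12 cam [0.53 0.21 0.24]
[0.447 0.36  0.151] z [ 0.14  0.73 -0.67] Wc [0.39 0.08 0.4 ] cornerminz 0.12 cam [0.49 0.2  0.23]
[0.452 0.377 0.179] z [ 0.31  0.78 -0.55] Wc [0.33 0.08 0.39] cornerminz 0.13 cam [0.46 0.2  0.23]

[0.452 0.377 0.179] z [ 0.31  0.78 -0.55] Wc [0.33 0.08 0.39] cornerminz 0.13 cam [0.46 0.2  0.23]
[0.468 0.379 0.165] z [ 0.45  0.73 -0.5 ] Wc [0.3  0.1  0.36] cornerminz 0.12 cam [0.43 0.21 0.19]
[0.49  0.365 0.149] z [ 0.59  0.63 -0.5 ] Wc [0.27 0.13 0.34] cornerminz 0.11 cam [0.4  0.21 0.17]
[0.513 0.335 0.127] z [ 0.68  0.49 -0.54] Wc [0.25 0.15 0.33] cornerminz 0.1 cam [0.39 0.21 0.15]
[0.527 0.293 0.099] z [ 0.72  0.32 -0.62] Wc [0.26 0.17 0.33] cornerminz 0.1 cam [0.37 0.21 0.13]
[0.53  0.243 0.067] z [ 0.68  0.16 -0.72] Wc [0.27 0.18 0.34] cornerminz 0.09 cam [0.36 0.2  0.12]
```

```bash
cat > via.py <<'E'
from pl import *
import sys
L=lambda psi:h._l(psi,.77)
P=boxtcp(-.012,.0095,[.5955,.2585],.228)-L(.228).apply([0,0,.08])
qt,e=ik(P,L(.228),[.03,.23,-.84,-2.7,-.3,1.3])
q0=np.array([.707,.369,-.129,0,-1.065,1.093])
via=(q0+qt)/2;via[1]-=.2
q=np.array(get_state()['q']);print(q.round(3))
plan(via if sys.argv[1]=='v' else qt)
E
python3 via.py v
```

```text
[ 7.070e-01  3.690e-01 -1.290e-01  1.000e-03 -1.065e+00  1.093e+00]
rows total 14 min z 0.122
{"turn":[0.0133,-0.0028,0.0104],"slide":[-0.0449,-0.0161,0.0255],"fingers":F},
{"turn":[0.0265,-0.005,0.0213],"slide":[-0.0863,-0.0361,0.0456],"fingers":F},
{"turn":[0.0395,-0.0068,0.0326],"slide":[-0.1239,-0.0594,0.0605],"fingers":F},
{"turn":[0.0523,-0.0082,0.0443],"slide":[-0.1571,-0.085,0.0703],"fingers":F},
{"turn":[0.0649,-0.0091,0.0564],"slide":[-0.1857,-0.112,0.0752],"fingers":F},
```

```bash
python3 -m crank '[{"turn":[0.0133,-0.003,0.0104],"slide":[-0.045,-0.016,0.025],"fingers":1},{"turn":[0.0265,-0.005,0.021],"slide":[-0.086,-0.036,0.045],"fingers":1},{"turn":[0.0395,-0.007,0.0326],"slide":[-0.124,-0.059,0.06],"fingers":1},{"turn":[0.052,-0.008,0.044],"slide":[-0.157,-0.085,0.07],"fingers":1},{"turn":[0.065,-0.009,0.056],"slide":[-0.186,-0.112,0.075],"fingers":1}]'
python3 via.py v
```

```text
t: 9.98
eef_pos: [0.4949, 0.2935, 0.1173]
ee_rot: [-2.748, 0.127, -0.107]
force: [0.5, -1.0, -0.8]
width: 0.0874
[ 0.588  0.275 -0.263 -0.482 -0.923  1.124]
rows total 9 min z 0.117
{"turn":[0.0127,-0.0001,0.0121],"slide":[-0.0304,-0.0163,0.0099],"fingers":F},
{"turn":[0.0252,0.0002,0.0245],"slide":[-0.0568,-0.0356,0.016],"fingers":F},
{"turn":[0.0376,0.001,0.0371],"slide":[-0.0787,-0.0572,0.0182],"fingers":F},
{"turn":[0.0499,0.0021,0.0499],"slide":[-0.0962,-0.0801,0.0167],"fingers":F},
{"turn":[0.0619,0.0035,0.063],"slide":[-0.1092,-0.1036,0.0116],"fingers":F},
```

```bash
python3 -m crank '[{"turn":[0.0127,0,0.012],"slide":[-0.03,-0.016,0.01],"fingers":1},{"turn":[0.025,0,0.0245],"slide":[-0.057,-0.036,0.016],"fingers":1},{"turn":[0.0376,0.001,0.037],"slide":[-0.079,-0.057,0.018],"fingers":1},{"turn":[0.05,0.002,0.05],"slide":[-0.096,-0.08,0.017],"fingers":1},{"turn":[0.062,0.0035,0.063],"slide":[-0.109,-0.104,0.012],"fingers":1}]'
python3 via.py v
```

```text
t: 10.4
eef_pos: [0.4487, 0.3488, 0.1386]
ee_rot: [-2.433, 0.317, -0.463]
force: [0.3, -0.4, -0.4]
width: 0.0876
[ 0.469  0.176 -0.387 -0.957 -0.785  1.151]
rows total 4 min z 0.139
{"turn":[0.012,0.0019,0.013],"slide":[-0.0173,-0.0197,-0.0003],"fingers":F},
{"turn":[0.024,0.0041,0.0262],"slide":[-0.0305,-0.0413,-0.0034],"fingers":F},
{"turn":[0.0357,0.0067,0.0395],"slide":[-0.0396,-0.0641,-0.0096],"fingers":F},
{"turn":[0.0473,0.0094,0.053],"slide":[-0.0445,-0.0873,-0.0187],"fingers":F},
```

```bash
python3 -m crank '[{"turn":[0.012,0.002,0.013],"slide":[-0.017,-0.02,0],"fingers":1},{"turn":[0.024,0.004,0.026],"slide":[-0.03,-0.041,-0.003],"fingers":1},{"turn":[0.0357,0.0067,0.0395],"slide":[-0.04,-0.064,-0.01],"fingers":1},{"turn":[0.047,0.0094,0.053],"slide":[-0.0445,-0.087,-0.019],"fingers":1}]'
python3 via.py t
```

```text
t: 10.73
eef_pos: [0.4517, 0.3771, 0.1794]
ee_rot: [-2.257, 0.514, -0.762]
force: [-0.7, -0.5, -0.5]
width: 0.0877
[ 0.378  0.094 -0.485 -1.331 -0.674  1.165]
rows total 16 min z 0.067
{"turn":[0.007,0.0031,0.0144],"slide":[0.0062,-0.0003,0.0108],"fingers":F},
{"turn":[0.0139,0.0067,0.0289],"slide":[0.0157,-0.0016,0.0198],"fingers":F},
{"turn":[0.0207,0.0107,0.0434],"slide":[0.0282,-0.0037,0.0272],"fingers":F},
{"turn":[0.0274,0.0152,0.0581],"slide":[0.0439,-0.0058,0.0327],"fingers":F},
{"turn":[0.0341,0.0199,0.0728],"slide":[0.0625,-0.0075,0.0364],"fingers":F},
```

```bash
python3 -m crank '[{"turn":[0.007,0.003,0.0144],"slide":[0.006,0,0.011],"fingers":1},{"turn":[0.014,0.0067,0.029],"slide":[0.016,-0.0016,0.02],"fingers":1},{"turn":[0.0207,0.0107,0.0434],"slide":[0.028,-0.004,0.027],"fingers":1},{"turn":[0.0274,0.015,0.058],"slide":[0.044,-0.006,0.033],"fingers":1},{"turn":[0.034,0.02,0.073],"slide":[0.0625,-0.0075,0.036],"fingers":1}]'
python3 via.py t
```

```text
t: 11.15
eef_pos: [0.4799, 0.3728, 0.156]
ee_rot: [-2.349, 0.777, -1.264]
force: [0.1, 0.2, -0.3]
width: 0.0878
[ 0.277  0.134 -0.595 -1.746 -0.549  1.185]
rows total 11 min z 0.067
{"turn":[0.0068,0.0051,0.0147],"slide":[0.0182,-0.0091,0.0055],"fingers":F},
{"turn":[0.0136,0.0105,0.0294],"slide":[0.0393,-0.0188,0.0094],"fingers":F},
{"turn":[0.0203,0.0163,0.0441],"slide":[0.0631,-0.0284,0.0116],"fingers":F},
{"turn":[0.027,0.0223,0.0589],"slide":[0.0895,-0.0375,0.0121],"fingers":F},
{"turn":[0.0336,0.0285,0.0737],"slide":[0.1183,-0.0458,0.0107],"fingers":F},
```

```bash
python3 -m crank '[{"turn":[0.007,0.005,0.0147],"slide":[0.018,-0.009,0.0055],"fingers":1},{"turn":[0.0136,0.0105,0.0294],"slide":[0.039,-0.019,0.009],"fingers":1},{"turn":[0.02,0.016,0.044],"slide":[0.063,-0.028,0.0116],"fingers":1},{"turn":[0.027,0.022,0.059],"slide":[0.0895,-0.0375,0.012],"fingers":1},{"turn":[0.0336,0.0285,0.0737],"slide":[0.118,-0.046,0.011],"fingers":1}]'
python3 via.py t
```

```text
t: 11.57
eef_pos: [0.5145, 0.3302, 0.1234]
ee_rot: [-2.691, 0.908, -1.994]
force: [-0.2, -1.2, -0.9]
width: 0.0876
[ 0.173  0.173 -0.706 -2.164 -0.426  1.21 ]
rows total 6 min z 0.067
{"turn":[0.0067,0.0064,0.0148],"slide":[0.0243,-0.0197,0.0047],"fingers":F},
{"turn":[0.0134,0.0131,0.0296],"slide":[0.0511,-0.0394,0.0077],"fingers":F},
{"turn":[0.02,0.0199,0.0445],"slide":[0.0803,-0.0585,0.009],"fingers":F},
{"turn":[0.0266,0.0268,0.0593],"slide":[0.1115,-0.0767,0.0085],"fingers":F},
{"turn":[0.0331,0.0339,0.0743],"slide":[0.1447,-0.0937,0.0061],"fingers":F},
```

```bash
python3 -m crank '[{"turn":[0.0067,0.0064,0.0148],"slide":[0.024,-0.02,0.005],"fingers":1},{"turn":[0.0134,0.013,0.0296],"slide":[0.051,-0.039,0.008],"fingers":1},{"turn":[0.02,0.02,0.0445],"slide":[0.08,-0.0585,0.009],"fingers":1},{"turn":[0.0266,0.0268,0.0593],"slide":[0.1115,-0.077,0.0085],"fingers":1},{"turn":[0.033,0.034,0.0743],"slide":[0.145,-0.094,0.006],"fingers":1}]'
python3 via.py t
```

```text
t: 11.98
eef_pos: [0.5303, 0.259, 0.0774]
ee_rot: [-3.088, 0.811, -2.779]
force: [0.1, 0.5, -0.6]
width: 0.0878
[ 0.069  0.212 -0.813 -2.576 -0.299  1.229]
rows total 1 min z 0.067
{"turn":[0.0067,0.007,0.0149],"slide":[0.0241,-0.0288,0.0067],"fingers":F},
```

```bash
python3 -m crank '[{"turn":[0.0067,0.007,0.015],"slide":[0.024,-0.029,0.0067],"fingers":1},{"turn":[0.0067,0.007,0.015],"slide":[0.024,-0.029,0.0067],"fingers":1}]'
python3 via.py t
python3 - <<'E'
from pl import *
snap('wrist','w5')
P=boxtcp(-.012,.0095,[.5955,.2585],.228);print(rows(P,h._l(.228,.77)))
E
```

```text
t: 12.15
eef_pos: [0.5295, 0.2426, 0.0665]
ee_rot: [3.141, 0.769, -2.916]
force: [-1.1, 0.0, -1.0]
width: 0.0878
[ 0.045  0.221 -0.842 -2.671 -0.282  1.247]
rows total 1 min z 0.067
{"turn":[-0.0001,-0.0002,-0.0003],"slide":[-0.0007,0.001,-0.0004],"fingers":F},
([0.0008, -0.0005, 0.1602], [0.0003, 0.0003, 0.0006])
```

View pics/w5.png

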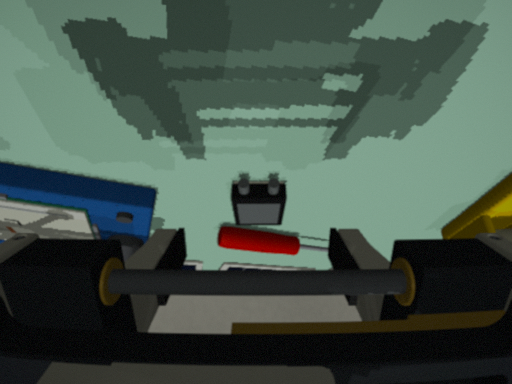

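```bash
python3 -m crank '[{"turn":[0,0,0],"slide":[0,0,0.05],"fingers":1},{"turn":[0,0,0],"slide":[0,0,0.1],"fingers":1},{"turn":[0,0,0],"slide":[0,0,0.13],"fingers":1},{"turn":[0,0,0],"slide":[0,0,0.15],"fingers":1},{"turn":[0,0,0],"slide":[0,0,0.157],"fingers":1}]'
python3 -m crank '[{"turn":[0,0,0],"slide":[0,0,0],"fingers":1},{"turn":[0,0,0],"slide":[0,0,0],"fingers":-1}]'
python3 - <<'E'
from pl import *
print(get_state()['q'],get_state()['force'])
P=boxtcp(-.012,.0095,[.5955,.2585],.228);print(rows(P,h._l(.228,.77)))
E
```

```text
t: 12.62
eef_pos: [0.5842, 0.2575, 0.0108]
ee_rot: [-3.139, 0.773, -2.904]
force: [1.3, 0.5, -0.7]
width: 0.0875
t: 12.78
eef_pos: [0.5836, 0.2571, 0.0125]
ee_rot: [-3.139, 0.774, -2.905]
force: [0.2, -0.5, -0.1]
width: 0.085
[ 0.03695073  0.43998909 -0.84778674 -2.85333556 -0.49927734  1.45952487] [ 0.22903169 -0.45046654 -0.07572587]
([0.0043, -0.0026, 0.0042], [0.0005, 0.0007, 0.0009])
```

```bash
python3 -m crank '[{"turn":[0.0005,0.0007,0.001],"slide":[0.0043,-0.0026,0.004],"fingers":-1},{"turn":[0.0005,0.0007,0.001],"slide":[0.0043,-0.0026,0.004],"fingers":-1},{"turn":[0.0005,0.0007,0.001],"slide":[0.0043,-0.0026,0.004],"fingers":-1},{"turn":[0.0005,0.0007,0.001],"slide":[0.0043,-0.0026,0.004],"fingers":-1},{"turn":[0.0005,0.0007,0.001],"slide":[0.0043,-0.0026,0.004],"fingers":-1}]' 40
python3 -m crank '[{"turn":[0,0,0],"slide":[0,0,0],"fingers":-1},{"turn":[0,0,0],"slide":[0,0,0],"fingers":-1},{"turn":[0,0,0],"slide":[0,0,0],"fingers":-1},{"turn":[0,0,0],"slide":[0,0,0],"fingers":-1},{"turn":[0,0,0],"slide":[0,0,0],"fingers":-1}]' 40
python3 - <<'E'
from pl import *
snap('wrist','w6');print(get_state()['q'],get_state()['moment'])
E
```

```text
t: 13.2
eef_pos: [0.5843, 0.2552, 0.0099]
ee_rot: [3.141, 0.771, -2.916]
force: [0.6, -0.0, 0.0]
width: 0.0531
t: 13.62
eef_pos: [0.5844, 0.2552, 0.0097]
ee_rot: [3.141, 0.771, -2.916]
force: [-2.9, -0.8, 5.7]
width: 0.0457
[ 0.03522251  0.44610064 -0.85038436 -2.86363641 -0.50347507  1.4631044 ] [-0.48939578  1.54550273 -0.14686749]
```

View pics/w6.png

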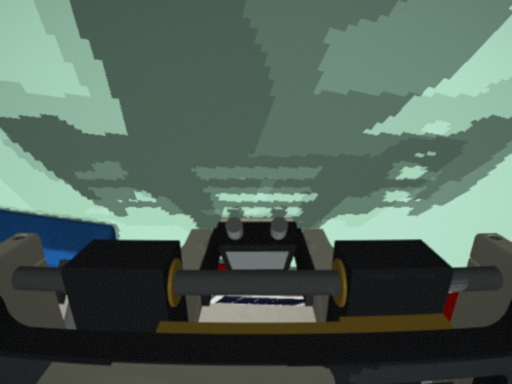

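```bash
cat > carry.py <<'E'
from pl import *
import sys
# argv: dx z : tcp behind mark by dx (box centre .0116 ahead of the TCP)
M=np.array([.676,.0095]);PS=-.135;OFF=.0116;TT=.771
def tgt(back,z):
    return boxtcp(-OFF-back,z,M,PS),h._l(PS,TT)
if __name__=='__main__':
    p,Rt=tgt(float(sys.argv[1]),float(sys.argv[2]))
    q=go(p,Rt,[-.36,.33,-.85,-2.7,-.4,1.3]);print(np.minimum(q-LO,HI-q).min())
    print(rows(p,Rt));plan(q)
E
python3 carry.py .11 .065
```

```text
qt [-0.351, 0.187, -0.849, -2.546, -0.27, 1.148] err0.0000 viol 0.0
0.17057391437697356
([0.037, -0.4341, -0.1902], [0.0401, -0.0001, 0.0411])
rows total 7 min z 0.01
{"turn":[0.0043,-0.0001,0.0063],"slide":[-0.006,-0.0603,-0.0219],"fingers":F},
{"turn":[0.009,-0.0002,0.0123],"slide":[-0.0082,-0.1215,-0.0454],"fingers":F},
{"turn":[0.0142,-0.0003,0.0183],"slide":[-0.0066,-0.1835,-0.0705],"fingers":F},
{"turn":[0.0199,-0.0003,0.0241],"slide":[-0.0012,-0.246,-0.0974],"fingers":F},
{"turn":[0.0262,-0.0003,0.0298],"slide":[0.008,-0.3088,-0.1262],"fingers":F},
```

```bash
python3 -m crank '[{"turn":[0,0,0],"slide":[0,0,-0.03],"fingers":-1},{"turn":[0,0,0],"slide":[0,0,-0.065],"fingers":-1},{"turn":[0,0,0],"slide":[0,0,-0.1],"fingers":-1},{"turn":[0,0,0],"slide":[0,0,-0.1],"fingers":-1}]' 40
python3 carry.py .11 .065
```

```text
t: 14.0
eef_pos: [0.5487, 0.2472, 0.0467]
ee_rot: [-3.141, 0.77, -2.915]
force: [-0.4, 0.0, -1.3]
width: 0.0452
qt [-0.351, 0.187, -0.849, -2.546, -0.27, 1.148] err0.0000 viol 0.0
0.17057391437697356
([0.0364, -0.4343, -0.0862], [0.0401, -0.0001, 0.0413])
rows total 7 min z 0.047
{"turn":[0.0052,-0,0.006],"slide":[-0.0029,-0.062,-0.0058],"fingers":F},
{"turn":[0.0105,-0.0001,0.012],"slide":[-0.0032,-0.1243,-0.0137],"fingers":F},
{"turn":[0.0161,-0.0001,0.0179],"slide":[-0.0007,-0.1868,-0.0237],"fingers":F},
{"turn":[0.0218,-0.0001,0.0238],"slide":[0.0045,-0.2493,-0.0359],"fingers":F},
{"turn":[0.0277,-0.0001,0.0296],"slide":[0.0125,-0.3116,-0.0504],"fingers":F},
```

```bash
python3 -m crank '[{"turn":[0.005,0,0.006],"slide":[-0.003,-0.062,-0.006],"fingers":-1},{"turn":[0.0105,0,0.012],"slide":[-0.003,-0.124,-0.014],"fingers":-1},{"turn":[0.016,0,0.018],"slide":[-0.001,-0.187,-0.024],"fingers":-1},{"turn":[0.022,0,0.024],"slide":[0.0045,-0.249,-0.036],"fingers":-1},{"turn":[0.0277,0,0.0296],"slide":[0.0125,-0.3116,-0.05],"fingers":-1}]' 40
python3 carry.py .11 .055
```

```text
t: 14.42
eef_pos: [0.564, 0.0893, 0.0585]
ee_rot: [3.134, 0.768, 3.105]
force: [0.8, 0.2, -0.9]
width: 0.0454
qt [-0.382, 0.226, -0.895, -2.622, -0.349, 1.256] err0.0000 viol 0.0
0.12467107718001225
([0.0137, -0.1273, -0.0046], [0.0121, -0.0005, 0.0113])
rows total 2 min z 0.055
{"turn":[0.006,-0.0002,0.0056],"slide":[0.0058,-0.0646,-0.0009],"fingers":F},
{"turn":[0.0121,-0.0005,0.0113],"slide":[0.0139,-0.1276,-0.0046],"fingers":F},
```

```bash
python3 -m crank '[{"turn":[0.006,0,0.0056],"slide":[0.006,-0.065,-0.001],"fingers":-1},{"turn":[0.012,-0.0005,0.0113],"slide":[0.0139,-0.1276,-0.0046],"fingers":-1},{"turn":[0.012,-0.0005,0.0113],"slide":[0.0139,-0.1276,-0.0046],"fingers":-1},{"turn":[0.012,-0.0005,0.0113],"slide":[0.0139,-0.1276,-0.0046],"fingers":-1}]'
python3 carry.py .11 .055
python3 - <<'E'
from pl import *
snap('wrist','w7');snap('side','s7',(190,100,310,240),5)
E
```

```text
t: 14.75
eef_pos: [0.5554, 0.0258, 0.0548]
ee_rot: [3.141, 0.771, 3.006]
force: [-0.6, 0.2, -0.7]
width: 0.0453
qt [-0.382, 0.226, -0.895, -2.622, -0.349, 1.256] err0.0000 viol 0.0
0.12467107718001225
([-0.0004, 0.0002, -0.0001], [0.0001, -0.0, -0.0001])
rows total 1 min z 0.055
{"turn":[0.0001,-0,-0.0001],"slide":[-0.0003,-0,-0.0002],"fingers":F},
```

View pics/w7.png

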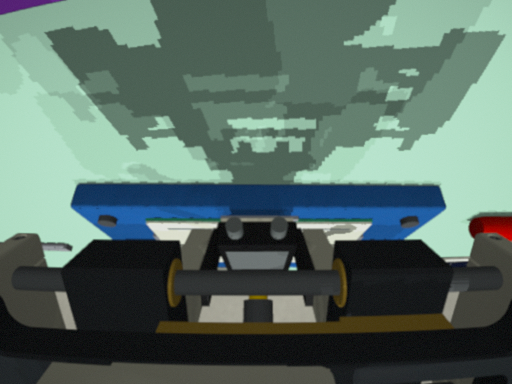

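View pics/s7.png

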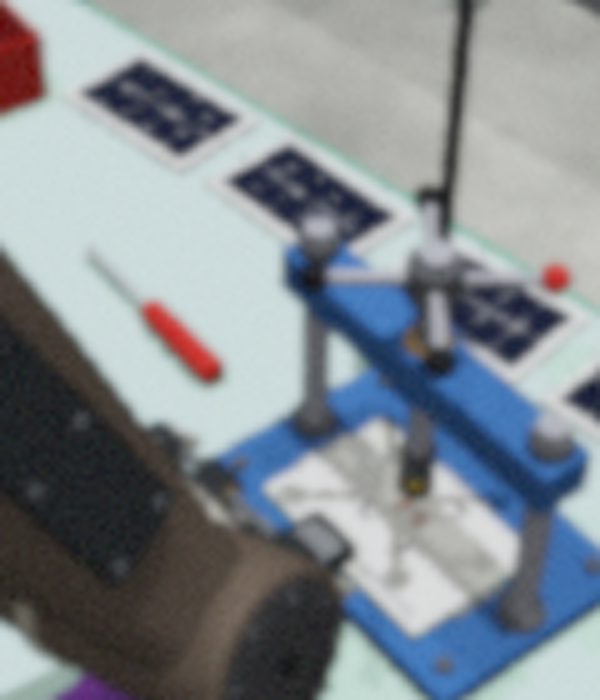

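Run:
```python
import cv2
a=cv2.imread('pics/raw_w7.png')
cv2.imwrite('pics/w7a.png',cv2.resize(a[175:250,60:460],None,fx=2,fy=4,interpolation=cv2.INTER_CUBIC))
cv2.imwrite('pics/w7b.png',cv2.resize(a[205:330,200:315],None,fx=6,fy=4.8,interpolation=cv2.INTER_CUBIC))
a=cv2.imread('pics/raw_s7.png')
cv2.imwrite('pics/s7b.png',cv2.resize(a[175:230,235:300],None,fx=10,fy=10,interpolation=cv2.INTER_CUBIC))
```

```text
(no output)
```

View pics/w7a.png

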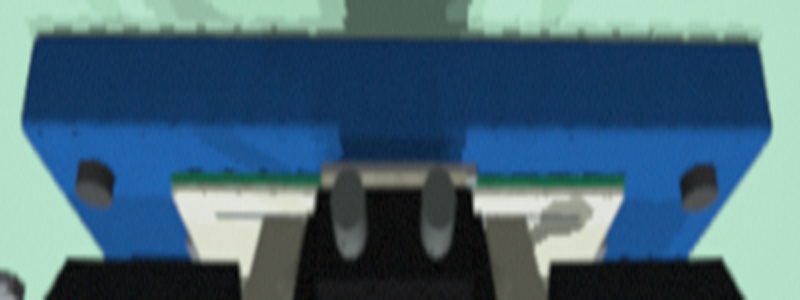

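View pics/w7b.png

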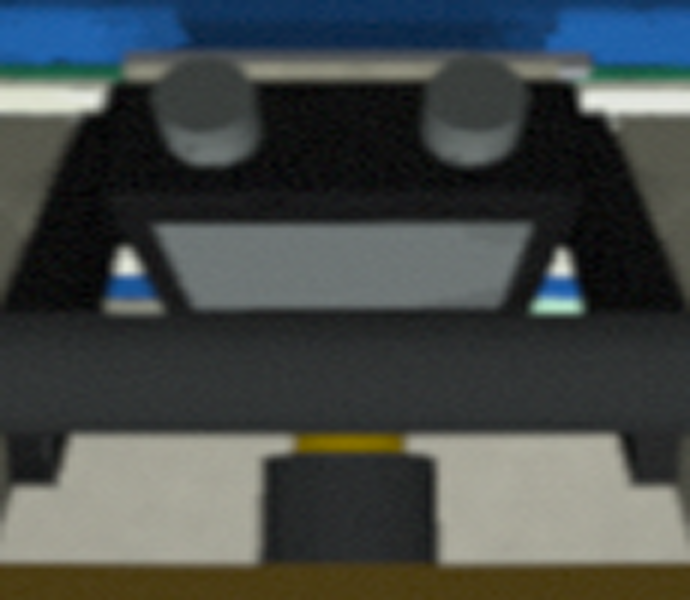

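View pics/s7b.png

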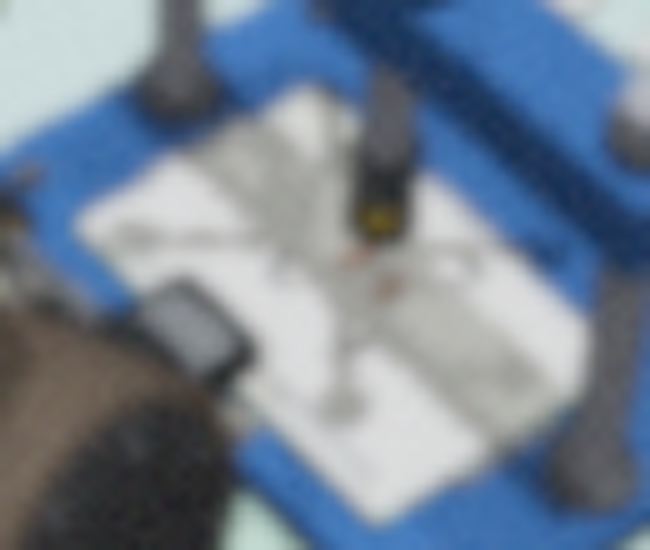

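Run:
```python
from pl import *
c=np.load('pics/w7.npy',allow_pickle=True).item()
def rep(nm,uv,z):
    p=onz('wrist',uv,z,c);d=p[0]-p[1];print(nm,p.round(4).tolist(),'mid',p.mean(0).round(4),'len',np.linalg.norm(d).round(4),'yaw',np.arctan2(-d[0],d[1]).round(4));return p.mean(0)
ex=np.array([np.cos(-.135),np.sin(-.135)])
b0=rep('bed0',[(438.0,183.7),(78.0,183.7)],0);b1=rep('bed22',[(444.5,206.),(71.,205.5)],.022)
print('press',b0[:2]+.095*ex,b1[:2]+.095*ex)
m=rep('module',[(372,221.5),(146.7,221.5)],.027);print('mark',m[:2]+.076*ex)
g=rep('glands',[(279.2,224.),(233.8,224.4)],.0541);print('box',g[:2]+.041*ex)
s=get_state();print(s['eef_pos'], ((g[:2]+.041*ex)-s['eef_pos'][:2])@ex, ((g[:2]+.041*ex)-s['eef_pos'][:2])@[-ex[1],ex[0]])
```

```text
bed0 [[0.6013, 0.1664, 0.0], [0.5616, -0.1218, 0.0]] mid [0.5814 0.0223 0.    ] len 0.291 yaw -0.1371
bed22 [[0.5962, 0.1631, 0.022], [0.5565, -0.117, 0.022]] mid [0.5763 0.023  0.022 ] len 0.2829 yaw -0.1407
press [0.67557526 0.0095219 ] [0.670461   0.01024484]
module [[0.6069, 0.1097, 0.027], [0.5823, -0.0668, 0.027]] mid [0.5946 0.0215 0.027 ] len 0.1782 yaw -0.1381
mark [0.66991131 0.01123357]
glands [[0.5313, 0.0401, 0.0541], [0.5285, 0.0157, 0.0541]] mid [0.5299 0.0279 0.0541] len 0.0245 yaw -0.1134
box [0.57055713 0.02238419]
[0.55558576 0.02722349 0.05499572] 0.015486474623418926 -0.002780267807813344
```

Run:
```python
import cv2
a=cv2.imread('pics/raw_w2.png')
cv2.imwrite('pics/w2b.png',cv2.resize(a[0:110,380:512],None,fx=6,fy=5,interpolation=cv2.INTER_CUBIC))
a=cv2.imread('pics/side0.png')
cv2.imwrite('pics/s0b.png',cv2.resize(a[170:230,235:310],None,fx=10,fy=10,interpolation=cv2.INTER_CUBIC))
```

```text
(no output)
```

View pics/w2b.png

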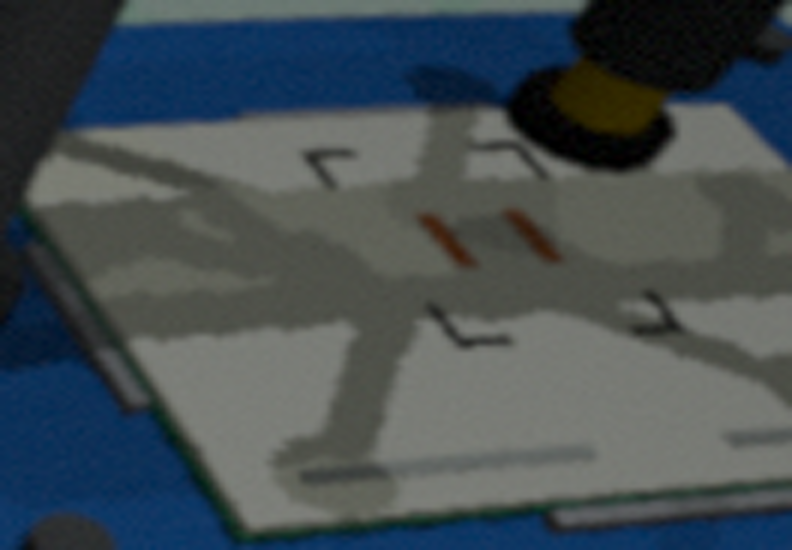

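View pics/s0b.png

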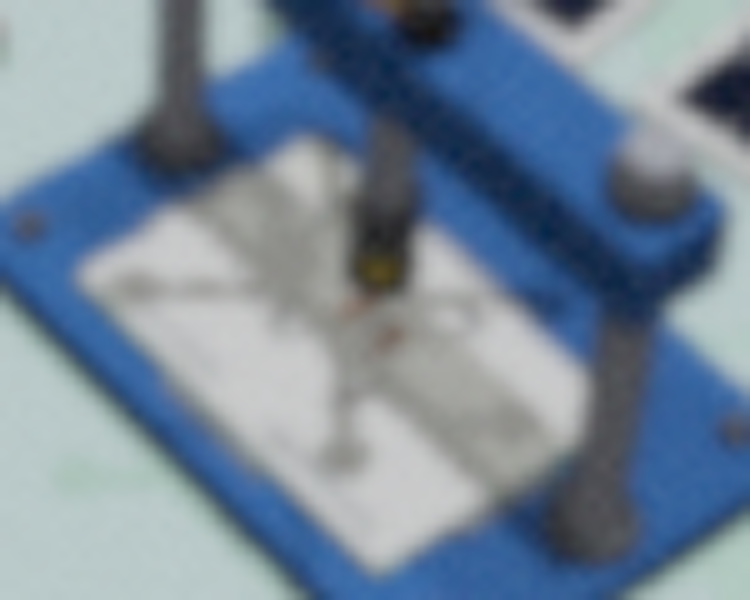

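Run:
```python
from pl import *
c=np.load('pics/w2.npy',allow_pickle=True).item()
z=lambda x,y:(x/6+380-.42,y/5-.4)
p=onz('wrist',[z(308,152),z(520,147),z(678,328),z(462,345)],.027,c);print(p.round(4).tolist(),p.mean(0))
for i in range(4):
    d=p[(i+1)%4]-p[i];print(np.linalg.norm(d).round(4),np.arctan2(d[1],d[0]).round(3))
o=onz('wrist',[z(446,240),z(533,235)],.027,c);print(o,o.mean(0))
# module corners front left and front right?, back left
m=onz('wrist',[z(25,205),z(240,535)],.027,c);print('module left edge',m,np.linalg.norm(m[1]-m[0]),np.arctan2(*(m[0]-m[1])[1::-1]))
s=lambda x,y:(x/10+235-.45,y/10+170-.45)
print('side pads',onz('side',[s(358,303),s(388,338)],.027))
# side: module corners
mm=onz('side',[s(78,275),s(380,575),s(585,425)],.027);print('side mod',mm, (mm[0]+mm[1])/2)
```

```text
[[0.7083, 0.027, 0.027], [0.6992, -0.0224, 0.027], [0.6366, -0.0122, 0.027], [0.6433, 0.0373, 0.027]] [0.67182445 0.00743196 0.027     ]
0.0502 -1.753
0.0635 2.98
0.0499 1.436
0.0658 -0.158
[[ 0.67367561  0.01771577  0.027     ]
 [ 0.67069784 -0.00252089  0.027     ]] [0.67218672 0.00759744 0.027     ]
module left edge [[0.70612219 0.09622483 0.027     ]
 [0.6084308  0.11166446 0.027     ]] 0.09890394309317718 -0.15674845878036786
side pads [[0.67548787 0.02324913 0.027     ]
 [0.670235   0.00336398 0.027     ]]
side mod [[ 0.61064847  0.11063298  0.027     ]
 [ 0.58374702 -0.0680235   0.027     ]
 [ 0.68951232 -0.07770306  0.027     ]] [0.59719774 0.02130474 0.027     ]
```

```bash
sed -i 's/^M=.*/M=np.array([.6725,.0105]);PS=-.138;OFF=.0125;TT=.771/' carry.py; python3 carry.py .03 .042
```

```text
qt [-0.342, 0.341, -0.777, -2.701, -0.338, 1.3] err0.0000 viol 0.0
0.2428835794307974
([-0.0903, -0.0018, 0.124], [0.0007, 0.0001, 0.0006])
rows total 3 min z 0.042
{"turn":[0.0003,-0,0.0002],"slide":[-0.0315,-0.0019,0.0404],"fingers":F},
{"turn":[0.0005,0,0.0004],"slide":[-0.0616,-0.0026,0.0817],"fingers":F},
{"turn":[0.0007,0.0001,0.0006],"slide":[-0.0902,-0.0021,0.124],"fingers":F},
```

```bash
python3 -m crank '[{"turn":[0,0,0],"slide":[-0.015,0,0.04],"fingers":-1},{"turn":[0.0003,0,0.0003],"slide":[-0.04,-0.002,0.07],"fingers":-1},{"turn":[0.0005,0,0.0004],"slide":[-0.065,-0.002,0.1],"fingers":-1},{"turn":[0.0007,0,0.0006],"slide":[-0.09,-0.002,0.124],"fingers":-1},{"turn":[0.0007,0,0.0006],"slide":[-0.09,-0.002,0.124],"fingers":-1}]'
python3 -m crank '[{"turn":[0,0,0],"slide":[0,0,0],"fingers":-1}]'
python3 carry.py .0 .041
python3 - <<'E'
from pl import *
im,c=snap('wrist','w8')
cv2.imwrite('pics/w8b.png',cv2.resize(im[180:340,120:400],None,fx=2.8,fy=3.6,interpolation=cv2.INTER_CUBIC))
snap('side','s8',(235,170,310,230),10)
E
```

```text
t: 15.27
eef_pos: [0.634, 0.0167, 0.0427]
ee_rot: [3.141, 0.774, 3.004]
force: [0.8, -0.2, -0.6]
width: 0.0456
t: 15.35
eef_pos: [0.6309, 0.0175, 0.0419]
ee_rot: [-3.142, 0.772, 3.006]
force: [-0.7, 0.1, -0.4]
width: 0.0455
qt [-0.322, 0.369, -0.706, -2.687, -0.295, 1.267] err0.0000 viol 0.0
0.29536908491066344
([-0.0413, -0.0026, 0.0427], [0.0003, 0.0001, 0.0003])
rows total 1 min z 0.041
{"turn":[0.0003,0.0001,0.0003],"slide":[-0.0412,-0.0028,0.0427],"fingers":F},
```

View pics/w8b.png

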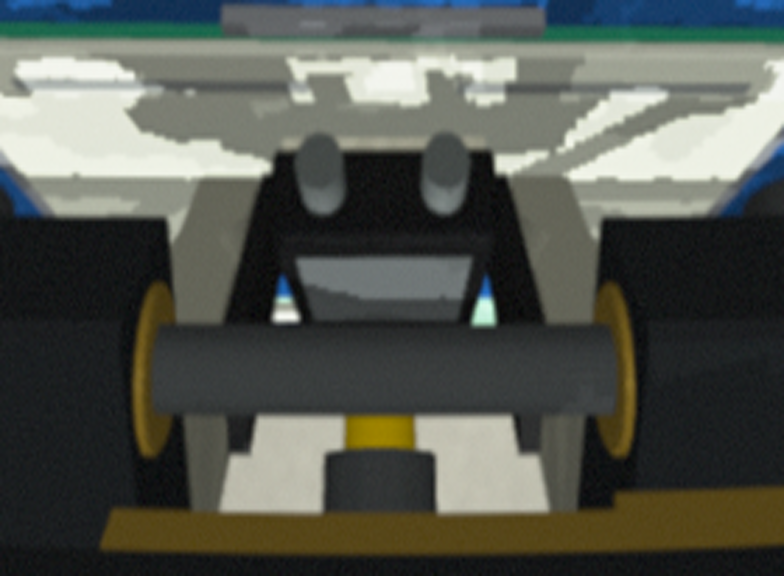

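View pics/s8.png

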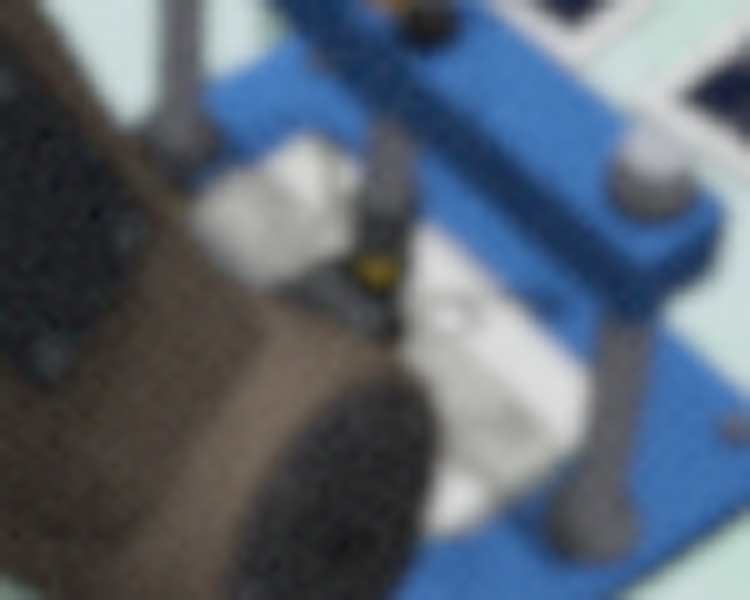

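```bash
python3 -m crank '[{"turn":[0,0,0],"slide":[-0.014,0,0.014],"fingers":-1},{"turn":[0,0,0],"slide":[-0.028,0,0.028],"fingers":-1},{"turn":[0,0,0],"slide":[-0.04,0,0.041],"fingers":-1},{"turn":[0,0,0],"slide":[-0.04,0,0.041],"fingers":-1},{"turn":[0,0,0],"slide":[-0.04,0,0.041],"fingers":-1}]'
python3 carry.py .0 .038
python3 - <<'E'
from pl import *
im,c=snap('wrist','w9')
cv2.imwrite('pics/w9b.png',cv2.resize(im[130:290,150:360],None,fx=3.8,fy=3.7,interpolation=cv2.INTER_CUBIC))
snap('side','s9',(235,170,310,230),10)
E
```

```text
t: 15.87
eef_pos: [0.6592, 0.0121, 0.0416]
ee_rot: [-3.141, 0.772, 3.004]
force: [-0.3, 0.5, -1.0]
width: 0.0455
qt [-0.326, 0.377, -0.715, -2.703, -0.311, 1.286] err0.0000 viol 0.0
0.3048155794105357
([0.0038, 0.0005, 0.0064], [-0.0, 0.0002, 0.0001])
rows total 1 min z 0.038
{"turn":[-0,0.0002,0.0001],"slide":[0.0039,0.0003,0.0064],"fingers":F},
```

View pics/w9b.png

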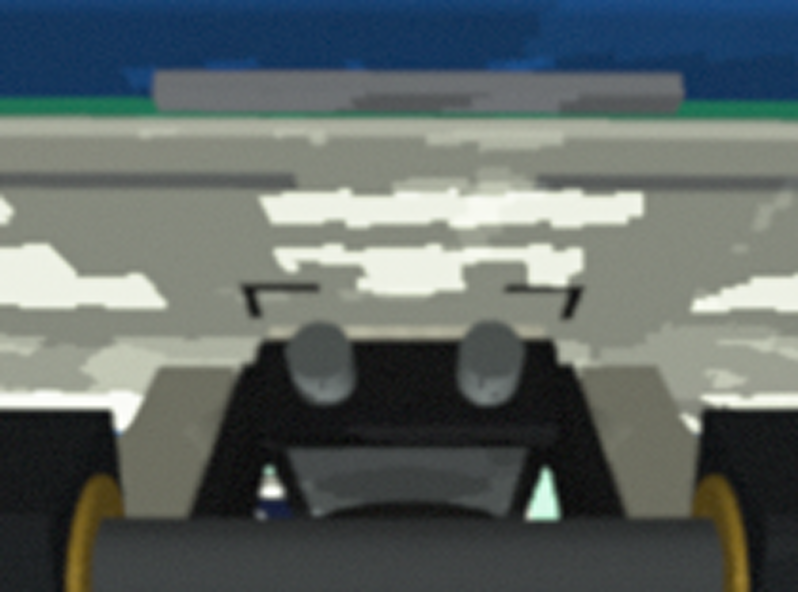

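View pics/s9.png

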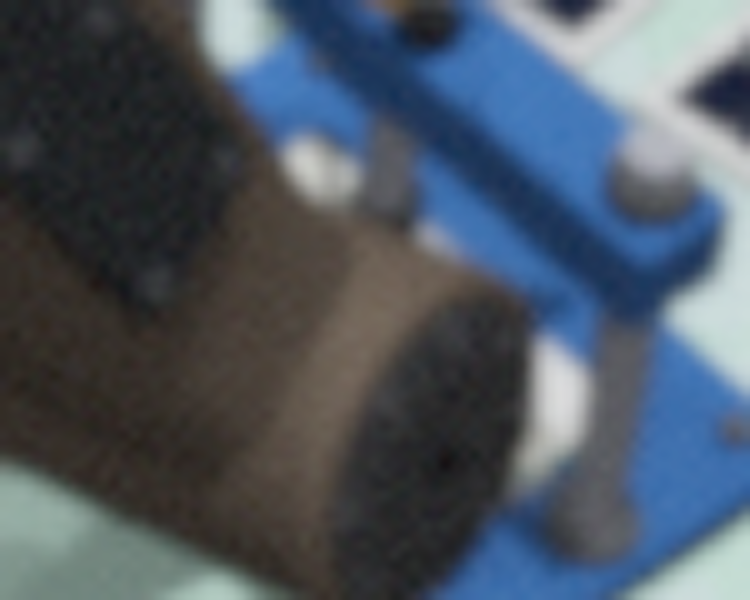

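Run:
```python
from pl import *
c=np.load('pics/w9.npy',allow_pickle=True).item()
z=lambda x,y:(x/3.8+150-.37,y/3.7+130-.37)
ex=np.array([np.cos(-.138),np.sin(-.138)]);ey=np.array([-ex[1],ex[0]])
br=onz('wrist',[z(245,288),z(580,288)],.027,c);print('br',br.round(4).tolist(),np.linalg.norm(br[0]-br[1]),br.mean(0))
for zz in (.031,.0319,.033):
  e=onz('wrist',[z(262,343),z(556,343)],zz,c)
  print(zz,'edge',e.round(4).tolist(),np.linalg.norm(e[0]-e[1]),'dx',(e.mean(0)-br.mean(0))[:2]@ex,'dy',(e.mean(0)-br.mean(0))[:2]@ey)
g=onz('wrist',[z(321,348),z(491,348)],.0409,c);print('glands',g,np.linalg.norm(g[0]-g[1]),'dx',(g.mean(0)-br.mean(0))[:2]@ex,'dy',(g.mean(0)-br.mean(0))[:2]@ey)
mf=onz('wrist',[z(10,115),z(790,115)],.027,c);print('mod front',mf.mean(0),(br.mean(0)-mf.mean(0))[:2]@ex)
for n,p in (('br',br),('gl',g),('mf',mf)):
  d=p[1]-p[0];print(n,np.arctan2(-d[0],d[1]))
```

```text
br [[0.6391, -0.0116, 0.027], [0.6462, 0.0398, 0.027]] 0.05195293737177704 [0.64262909 0.01408108 0.027     ]
0.031 edge [[0.6528, -0.0123, 0.031], [0.6594, 0.0356, 0.031]] 0.04835401604622551 dx 0.013658569889099255 dy -0.0005321032790010151
0.0319 edge [[0.6505, -0.0116, 0.0319], [0.6571, 0.0356, 0.0319]] 0.04769633318905783 dx 0.011364667684543736 dy -0.0005351600818695503
0.033 edge [[0.6478, -0.0109, 0.033], [0.6543, 0.0356, 0.033]] 0.046892498585852864 dx 0.008561009434531412 dy -0.0005388961742644248
glands [[0.63129862 0.00252962 0.0409    ]
 [0.63460092 0.02632622 0.0409    ]] 0.024024634967877944 dx -0.009635014537737937 dy -0.000987964214951994
mod front [0.593195   0.01927323 0.027     ] 0.049678377760316444
br -0.13809607265251614
gl -0.1378911525147401
mf -0.13829485966975075
```

Run:
```python
from pl import *
c=np.load('pics/w9.npy',allow_pickle=True).item()
z=lambda x,y:(x/3.8+150-.37,y/3.7+130-.37)
ex=np.array([np.cos(-.138),np.sin(-.138)]);ey=np.array([-ex[1],ex[0]])
for d in (.002,.003):
 br=onz('wrist',[z(245,288),z(580,288)],.027+d,c)
 mf=onz('wrist',[z(10,115),z(790,115)],.027+d,c)
 print('br len',np.linalg.norm(br[0]-br[1]),'mod-br',(br.mean(0)-mf.mean(0))[:2]@ex)
 for h_ in (.0045,.0049,.0055):
  e=onz('wrist',[z(262,343),z(556,343)],.027+d+h_,c)
  print(d,h_,'edge len',np.linalg.norm(e[0]-e[1]),'dx',(e.mean(0)-br.mean(0))[:2]@ex)
 g=onz('wrist',[z(321,348),z(491,348)],.027+d+.0049+.009,c);print('gl dx',(g.mean(0)-br.mean(0))[:2]@ex,np.linalg.norm(g[0]-g[1]))
```

```text
br len 0.05047215554726438 mod-br 0.04826242627460285
0.002 0.0045 edge len 0.046527119220759694 dx 0.011704293063204575
0.002 0.0049 edge len 0.046234815728685166 dx 0.010684780972290964
0.002 0.0055 edge len 0.04579636049057336 dx 0.009155512835920546
gl dx -0.010383831531123345 0.023170723331262782
br len 0.04973176463500807 mod-br 0.04755445053174622
0.003 0.0045 edge len 0.04579636049057336 dx 0.01136434970707808
0.003 0.0049 edge len 0.04550405699849886 dx 0.010344837616164466
0.003 0.0055 edge len 0.045065601760387056 dx 0.00881556947979416
gl dx -0.010758240027816049 0.02274376751295519
```

Run:
```python
from pl import *
c=np.load('pics/w9.npy',allow_pickle=True).item()
z=lambda x,y:(x/3.8+150-.37,y/3.7+130-.37)
ex=np.array([np.cos(-.138),np.sin(-.138)])
def slope(v):
    o,d=ray('wrist',[z(408,v)],c);return o,d[0]
o,_=slope(300);print('cam',o)
def line(v):
    o,d=slope(v);return (d[:2]@ex)/d[2]   # dx per dz
# ray: x-xo = k (z-zo)
ob=o[:2]@ex
k={v:line(v) for v in (288,115,343,437,350,120)}
brx=ob+k[288]*(.027-o[2]);print('br along',brx)
A=[];b=[]
for v,dx,dz in ((343,0,-.009),(437,0,.009),(350,-.011,0)):
    # x0+dx-ob = k (zc+dz-oz)
    A.append([1,-k[v]]);b.append(ob-dx+k[v]*(dz-o[2]))
A=np.array(A);b=np.array(b)
s=np.linalg.lstsq(A,b,rcond=None)[0];print('x0,zc',s,'res',A@s-b,'front face rel br',s[0]-brx)
print('TCP along',np.array(get_state()['eef_pos'][:2])@ex, get_state()['eef_pos'])
print(k)
```

```text
cam [0.48900527 0.03465267 0.0971696 ]
br along 0.6345433031388367
x0,zc [0.64901272 0.03795738] res [-0.00436419 -0.00027559  0.00463978] front face rel br 0.01446941544572733
TCP along 0.6501441077923037 [0.65809758 0.01233628 0.04125509]
{288: np.float64(-2.2082760441931875), 115: np.float64(-1.5039510633647029), 343: np.float64(-2.5477464109176693), 437: np.float64(-3.379632074104535), 350: np.float64(-2.5971576764880124), 120: np.float64(-1.519198899354048)}
```

```bash
python3 -m crank '[{"turn":[0,0,0],"slide":[0.003,0.0014,0.003],"fingers":-1},{"turn":[0,0,0],"slide":[0.0053,0.0014,0.0055],"fingers":-1},{"turn":[0,0,0],"slide":[0.0053,0.0014,0.0055],"fingers":-1},{"turn":[0,0,0],"slide":[0.0053,0.0014,0.0055],"fingers":-1}]'
python3 - <<'E'
from pl import *
im,c=snap('wrist','w10');print(get_state()['eef_pos'])
cv2.imwrite('pics/w10b.png',cv2.resize(im[190:280,200:310],None,fx=7,fy=6.5,interpolation=cv2.INTER_CUBIC))
E
```

```text
t: 16.3
eef_pos: [0.6582, 0.0129, 0.0373]
ee_rot: [3.141, 0.771, 3.003]
force: [1.0, 0.4, -1.2]
width: 0.0454
[0.65840133 0.01283976 0.0374636 ]
```

View pics/w10b.png

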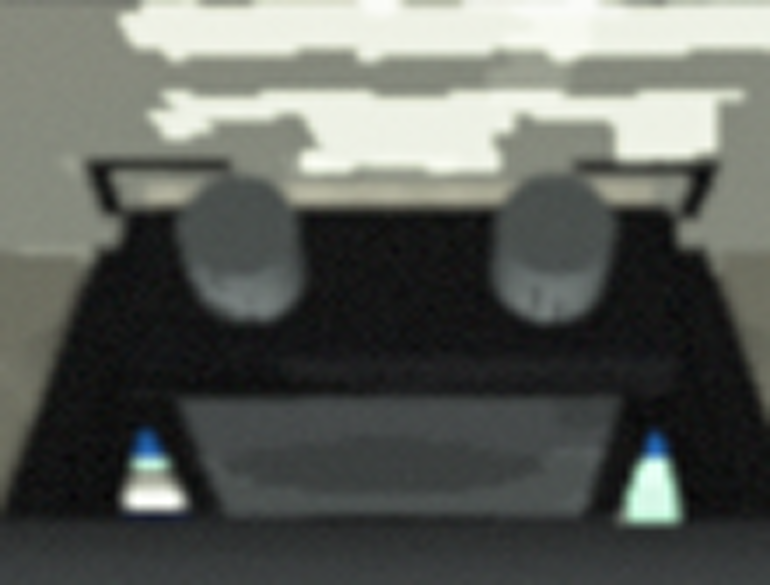

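Run:
```python
from pl import *
im=cv2.imread('pics/raw_w10.png')
for cx in (219,221,224,257,262,287,295): print(cx,[tuple(int(v) for v in im[y,cx]) [1] for y in range(208,228)])
for y in range(214,222): print(y,[int(v) for v in im[y,210:306,1]])
```

```text
219 [139, 136, 136, 137, 139, 130, 90, 64, 107, 132, 139, 141, 134, 107, 61, 23, 19, 13, 19, 19]
221 [178, 151, 137, 137, 139, 128, 92, 65, 106, 137, 155, 165, 161, 120, 64, 28, 20, 25, 22, 19]
224 [241, 241, 236, 190, 145, 130, 92, 62, 100, 135, 161, 175, 167, 114, 54, 30, 30, 33, 32, 28]
257 [241, 241, 241, 241, 241, 243, 243, 213, 164, 147, 160, 171, 166, 117, 55, 23, 19, 24, 22, 24]
262 [241, 241, 240, 241, 241, 242, 247, 247, 211, 159, 158, 171, 164, 114, 52, 19, 22, 25, 23, 21]
287 [228, 190, 166, 163, 163, 157, 119, 68, 81, 130, 160, 166, 150, 103, 63, 59, 67, 64, 61, 54]
295 [241, 241, 241, 241, 242, 238, 181, 93, 81, 122, 135, 140, 135, 107, 68, 37, 21, 24, 21, 17]
214 [150, 135, 110, 94, 91, 90, 88, 91, 93, 90, 92, 92, 91, 91, 92, 91, 89, 91, 90, 90, 91, 92, 103, 126, 135, 137, 137, 138, 138, 139, 146, 148, 177, 233, 247, 248, 247, 245, 244, 243, 240, 237, 239, 242, 244, 244, 244, 243, 243, 243, 244, 247, 247, 247, 247, 244, 242, 242, 242, 243, 237, 194, 145, 138, 135, 138, 138, 138, 136, 139, 136, 125, 108, 103, 102, 99, 100, 119, 165, 188, 190, 189, 187, 176, 173, 181, 17
[... 2526 characters left out ...]
, 162, 165, 167, 169, 169, 166, 164, 160, 160, 162, 164, 167, 168, 167, 165, 162, 160, 159, 159, 147, 116, 90, 79, 80, 81, 81, 78, 81, 77, 80, 80, 79, 82, 101, 130, 150, 158, 155, 153, 153, 149, 139, 132, 135, 128, 95, 49, 26, 66, 116, 134, 137, 137, 138]
221 [137, 138, 134, 112, 69, 24, 42, 90, 106, 107, 111, 120, 119, 115, 114, 113, 104, 89, 82, 78, 78, 79, 80, 81, 77, 79, 82, 80, 79, 77, 87, 112, 119, 122, 119, 121, 121, 118, 118, 117, 113, 114, 113, 115, 116, 119, 117, 117, 114, 114, 112, 110, 114, 115, 116, 119, 115, 115, 113, 111, 112, 105, 92, 80, 78, 81, 80, 80, 78, 81, 79, 79, 79, 78, 81, 84, 96, 103, 103, 101, 101, 101, 98, 93, 93, 107, 107, 74, 31, 40, 95, 127, 135, 136, 137, 138]
```

Run:
```python
from pl import *
c=np.load('pics/w10.npy',allow_pickle=True).item()
ex=np.array([np.cos(-.138),np.sin(-.138)])
f=lambda u,v,z:onz('wrist',[(u,v)],z,c)[0]
for d in (0,.0025):
  b=[f(257,v,.027+d)[:2]@ex for v in (214.3,215.2,216.0)]
  for hh in (0,.0007): print(d,hh,[round((f(257,217.6,.027+d+hh)[:2]@ex-x)*1e3,2) for x in b])
  l=f(212.2,215.2,.027+d);r=f(301.5,215.4,.027+d);print('bracket',np.linalg.norm(l-r))
  l=f(220.3,219.5,.028+d);r=f(297.8,219.5,.028+d);print('boxw',np.linalg.norm(l-r))
  tips=f(257,224.5,.027+.0007+.009+d);print('tip',(tips[:2]@ex-b[1])*1e3)
```

```text
0 0 [np.float64(5.01), np.float64(3.67), np.float64(2.46)]
0 0.0007 [np.float64(3.32), np.float64(1.98), np.float64(0.77)]
bracket 0.05245605509577795
boxw 0.0463550369306108
tip -10.094177723127817
0.0025 0 [np.float64(4.82), np.float64(3.53), np.float64(2.37)]
0.0025 0.0007 [np.float64(3.13), np.float64(1.84), np.float64(0.67)]
bracket 0.05047077977317373
boxw 0.044573696507674704
tip -10.664385923859543
```

```bash
python3 -m crank '[{"turn":[0,0,0],"slide":[-0.0017,0,0.0017],"fingers":-1},{"turn":[0,0,0],"slide":[-0.0004,0,0.003],"fingers":-1},{"turn":[0,0,0],"slide":[0,0,0.0033],"fingers":-1},{"turn":[0,0,0],"slide":[0,0,0.0033],"fingers":-1}]'
python3 - <<'E'
from pl import *
im,c=snap('wrist','w11');print(get_state()['eef_pos'],get_state()['force'])
cv2.imwrite('pics/w11b.png',cv2.resize(im[190:280,200:310],None,fx=7,fy=6.5,interpolation=cv2.INTER_CUBIC))
for cx in (221,224,257,262,295): print(cx,[int(v) for v in im[208:228,cx,1]])
E
```

```text
t: 16.68
eef_pos: [0.6601, 0.0126, 0.0368]
ee_rot: [-3.141, 0.773, 3.003]
force: [0.7, -0.4, -1.0]
width: 0.0454
[0.66008807 0.01262295 0.036792  ] [-0.50250684 -0.17481354 -0.52666655]
221 [185, 162, 144, 137, 133, 115, 67, 77, 138, 156, 158, 160, 156, 119, 63, 27, 18, 20, 21, 19]
224 [242, 242, 237, 189, 143, 111, 69, 71, 125, 148, 159, 169, 164, 115, 59, 27, 34, 35, 33, 23]
257 [242, 241, 240, 241, 241, 242, 242, 244, 213, 169, 165, 170, 161, 113, 56, 26, 21, 21, 20, 19]
262 [241, 241, 241, 240, 240, 241, 242, 247, 246, 213, 170, 165, 159, 114, 54, 19, 21, 20, 14, 20]
295 [240, 241, 241, 241, 243, 236, 161, 125, 203, 185, 145, 137, 134, 109, 72, 43, 30, 24, 20, 19]
```

View pics/w11b.png

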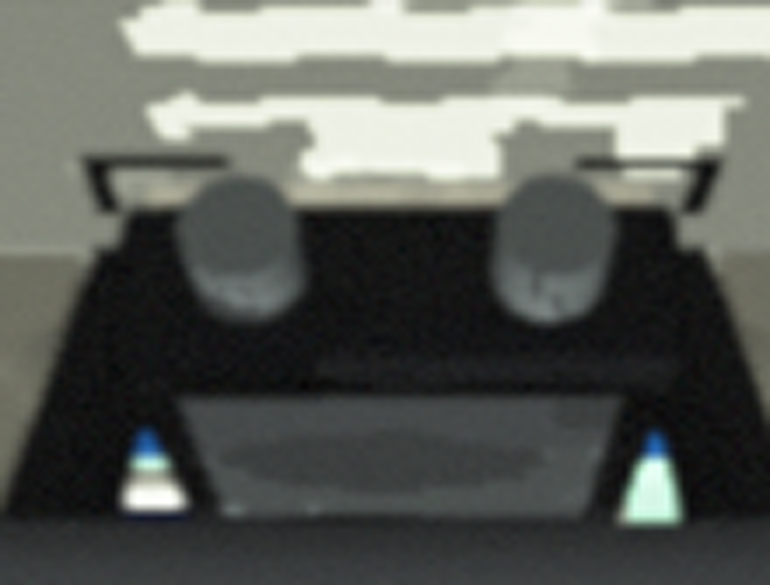

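```bash
python3 -m crank '[{"turn":[0,0,0],"slide":[0.001,0,0.001],"fingers":-1},{"turn":[0,0,0],"slide":[0.001,0,0.001],"fingers":-1}]'
python3 -m crank '[{"turn":[0,0,0],"slide":[0,0,0],"fingers":1},{"turn":[0,0,0],"slide":[0,0,0],"fingers":1},{"turn":[0,0,0],"slide":[0,0,0],"fingers":1},{"turn":[0,0,0],"slide":[0,0,0],"fingers":1},{"turn":[0,0,0],"slide":[0,0,0],"fingers":1}]'
python3 - <<'E'
from pl import *
im,c=snap('wrist','w12');print(get_state()['eef_pos'],get_state()['force'])
cv2.imwrite('pics/w12b.png',cv2.resize(im[180:290,190:320],None,fx=6,fy=5.4,interpolation=cv2.INTER_CUBIC))
E
```

```text
t: 16.9
eef_pos: [0.6604, 0.0127, 0.0368]
ee_rot: [-3.141, 0.774, 3.004]
force: [-2.7, 0.1, 6.0]
width: 0.0453
t: 17.32
eef_pos: [0.6597, 0.0127, 0.0357]
ee_rot: [-3.141, 0.772, 3.004]
force: [-0.3, -0.4, -0.9]
width: 0.0734
[0.65969081 0.01274061 0.0356741 ] [-0.6575324  -0.20925277 -0.42410619]
```

View pics/w12b.png

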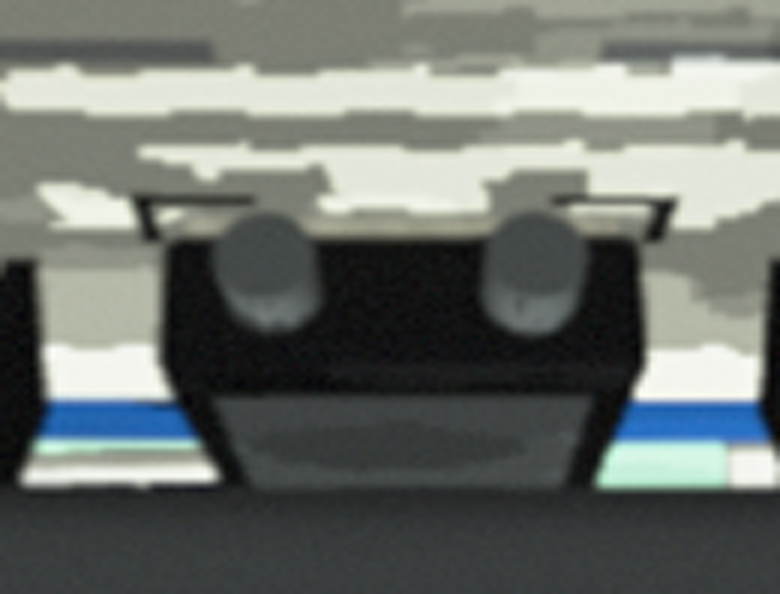

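```bash
python3 - <<'E'
from pl import *
s=get_state();q=s['q'];p=np.array(s['eef_pos']);Rt=toolR()
for d in (.03,.06,.09,.12):
    q=go(p-Rt.apply([0,0,d]),Rt,q)
E
python3 -m crank '[{"turn":[0,0,0],"slide":[0,0,-0.04],"fingers":1},{"turn":[0,0,0],"slide":[0,0,-0.1],"fingers":1}]'
python3 - <<'E'
from pl import *
im,c=snap('wrist','w13')
E
```

```text
qt [-0.31, 0.304, -0.704, -2.602, -0.234, 1.167] err0.0000 viol 0.0
qt [-0.225, 0.219, -0.632, -2.352, -0.079, 0.845] err0.0056 viol 0.0
qt [-0.225, 0.15, -0.672, -2.384, -0.059, 0.875] err0.0207 viol 0.0
qt [-0.224, 0.078, -0.713, -2.431, -0.034, 0.921] err0.0400 viol 0.0
t: 17.53
eef_pos: [0.6306, 0.021, 0.0593]
ee_rot: [3.133, 0.764, 3.001]
force: [-2.4, 2.3, -0.2]
width: 0.0864
```

View pics/w13.png

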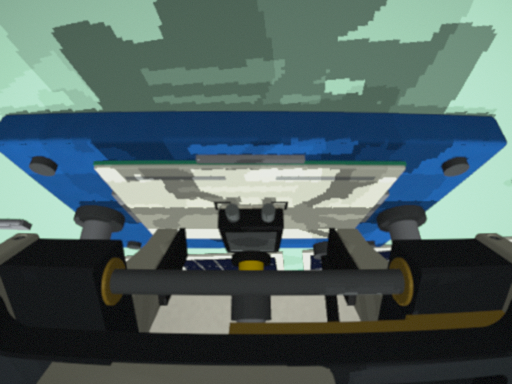

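Run:
```python
from pl import *
q=np.array(get_state()['q']);print(q)
qh,e=ik(np.array([.675,.01,.36]),down(-1.55),[.3,.3,0,0,-1.3,-.3]);print('hub',qh,e)
qb,e=ik(*__import__('carry').tgt(.11,.07),[-.36,.2,-.85,-2.6,-.35,1.2]);print('back',qb,e)
def show(a,b,n=8):
  for s in np.linspace(0,1,n):
    p,Rr=fk(a+(b-a)*s);zt=Rr.apply([0,0,1]);yt=Rr.apply([0,1,0]);xt=Rr.apply([1,0,0])
    cor=np.array([(p-k*zt+i*.0965*yt+j*.039*xt) for i in(-1,1) for j in (-1,1) for k in (.066,.2)])
    print(p.round(3),'z',zt.round(2),'cmin',cor.min(0).round(2),'cmax',cor.max(0).round(2),'cam',(p-.16*zt+.084*xt).round(2))
show(q,qb,4)
v=qb.copy();v[1]-=.45;v[2]+=.0
print();show(qb,v,4);print();show(v,qh,12)
```

```text
[-0.27471515  0.27318381 -0.66819271 -2.48614334 -0.16755372  1.01569156]
hub [ 3.02854698e-01  3.12270931e-01  2.40293318e-01  8.36720710e-17
 -1.49881871e+00 -2.82058371e-01] 1.1102230246251565e-15
back [-0.33643654  0.16422863 -0.8395087  -2.51805755 -0.23749483  1.10392664] 2.55351295663786e-14
[0.63  0.021 0.063] z [ 0.69 -0.09 -0.72] cmin [ 0.45 -0.07  0.08] cmax [0.63 0.14 0.23] cam [0.46 0.04 0.12]
[0.603 0.022 0.066] z [ 0.69 -0.09 -0.72] cmin [ 0.42 -0.07  0.09] cmax [0.6  0.14 0.24] cam [0.43 0.04 0.12]
[0.577 0.024 0.068] z [ 0.69 -0.09 -0.72] cmin [ 0.4  -0.07  0.09] cmax [0.57 0.14 0.24] cam [0.41 0.05 0.12]
[0.551 0.027 0.07 ] z [ 0.69 -0.1  -0.72] cmin [ 0.37 -0.07  0.09] cmax [0.55 0.15 0.24] cam [0.38 0.05 0.13]

[0.551 0.027 0.07 ] z [ 0.69 -0.1  -0.72] cmin [ 0.37 -0.07  0.09] cmax [0.55 0.15 0.24] cam [0.38 0.05 0.13]
[0.564 0.023 0.148] z [ 0.78 -0.13 -0.61] cmin [ 0.37 -0.07  0.15] cmax [0.55 0.15 0.3 ] cam [0.39 0.05 0.18]
[0.566 0.022 0.227] z [ 0.86 -0.16 -0.48] cmin [ 0.36 -0.06  0.22] cmax [0.54 0.15 0.36] cam [0.39 0.05 0.23]
[0.556 0.026 0.305] z [ 0.92 
[... 707 characters left out ...]
64 0.23 0.47] cam [0.51 0.05 0.32]
[0.598 0.203 0.315] z [ 0.47  0.73 -0.49] cmin [ 0.42 -0.    0.29] cmax [0.65 0.21 0.47] cam [0.53 0.04 0.32]
[0.595 0.184 0.297] z [ 0.31  0.71 -0.63] cmin [ 0.44 -0.    0.29] cmax [0.67 0.18 0.48] cam [0.55 0.01 0.34]
[0.6   0.149 0.288] z [ 0.18  0.61 -0.77] cmin [ 0.47 -0.01  0.3 ] cmax [0.69 0.15 0.48] cam [ 0.58 -0.01  0.36]
[0.617 0.104 0.293] z [ 0.08  0.44 -0.89] cmin [ 0.5  -0.02  0.33] cmax [0.71 0.11 0.5 ] cam [ 0.61 -0.04  0.4 ]
[0.643 0.055 0.316] z [ 0.02  0.23 -0.97] cmin [ 0.54 -0.03  0.37] cmax [0.74 0.08 0.52] cam [ 0.64 -0.06  0.45]
[0.675 0.01  0.36 ] z [-0. -0. -1.] cmin [ 0.58 -0.03  0.43] cmax [0.77 0.05 0.56] cam [ 0.68 -0.07  0.52]
```

```bash
cat > tr.py <<'E'
from pl import *
import sys
qh,e=ik(np.array([.675,.01,.46]),down(-1.55),[.3,.3,0,0,-1.3,-.3])
qb,e2=ik(*__import__('carry').tgt(.11,.07),[-.36,.2,-.85,-2.6,-.35,1.2])
v=qb.copy();v[1]-=.45;v[2]+=.1
def show(a,b,n=8):
  for s in np.linspace(0,1,n):
    p,Rr=fk(a+(b-a)*s);zt=Rr.apply([0,0,1]);yt=Rr.apply([0,1,0]);xt=Rr.apply([1,0,0])
    cor=np.array([(p-k*zt+i*.065*yt+j*.01*xt) for i in(-1,1) for j in (-1,1) for k in (0,.06)])
    print(p.round(3),'z',zt.round(2),'cmin',cor.min(0).round(2),'cmax',cor.max(0).round(2))
if __name__=='__main__':
  print(get_state()['q'].round(3) if hasattr(get_state()['q'],'round') else get_state()['q'])
  if sys.argv[1]=='s': print(qh,v);show(qb,v,4);show(v,qh,10)
  else: plan({'b':qb,'v':v,'h':qh}[sys.argv[1]])
E
python3 tr.py s; python3 tr.py b
```

```text
[-0.275  0.273 -0.668 -2.486 -0.168  1.016]
[ 3.02854698e-01  3.18890056e-01  4.65793925e-01  1.04011542e-14
 -1.71770020e+00 -2.82058371e-01] [-0.33643654 -0.28577137 -0.7395087  -2.51805755 -0.23749483  1.10392664]
[0.551 0.027 0.07 ] z [ 0.69 -0.1  -0.72] cmin [ 0.49 -0.04  0.06] cmax [0.57 0.1  0.12]
[0.584 0.016 0.165] z [ 0.8  -0.14 -0.58] cmin [ 0.52 -0.05  0.15] cmax [0.6  0.09 0.21]
[0.6   0.01  0.269] z [ 0.89 -0.17 -0.42] cmin [ 0.53 -0.05  0.25] cmax [0.61 0.08 0.31]
[0.597 0.011 0.376] z [ 0.95 -0.19 -0.25] cmin [ 0.53 -0.05  0.36] cmax [0.61 0.09 0.41]
[0.597 0.011 0.376] z [ 0.95 -0.19 -0.25] cmin [ 0.53 -0.05  0.36] cmax [0.61 0.09 0.41]
[0.64  0.07  0.425] z [ 0.99  0.05 -0.12] cmin [0.57 0.   0.4 ] cmax [0.65 0.14 0.46]
[0.659 0.136 0.451] z [ 0.94  0.32 -0.07] cmin [0.58 0.06 0.42] cmax [0.68 0.2  0.48]
[0.658 0.192 0.453] z [ 0.81  0.57 -0.12] cmin [0.57 0.11 0.42] cmax [0.7  0.24 0.49]
[0.646 0.225 0.435] z [ 0.63  0.74 -0.25] cmin [0.56 0.14 0.4 ] cmax [0.7  0.26 0.49]
[0.632 0.225 0.408] z [ 0.43  0.79 -0.44] cmin [0.55 0.16 0.37] cmax [0.69 0.25 0.47]
[0.627 0.194 0.385] z [ 0.24  0.72 -0.65] cmin [0.55 0.14 0.36] cmax [0.69 0.2  0.45]
[0.634 0.138 0.381] z [ 0.11  0.55 -0.83] cmin [0.56 0.09 0.36] cmax [0.7  0.15 0.45]
[0.653 0.072 0.404] z [ 0.03  0.29 -0.96] cmin [0.59 0.04 0.4 ] cmax [0.72 0.09 0.47]
[0.675 0.01  0.46 ] z [-0. -0. -1.] cmin [ 0.61 -0.    0.46] cmax [0.74 0.02 0.52]
[-0.275  0.273 -0.668 -2.486 -0.168  1.016]
rows total 3 min z 0.063
{"turn":[0.0003,-0.0001,-0.0003],"slide":[0.0337,-0.0045,-0.0408],"fingers":F},
{"turn":[0.0007,-0.0002,-0.0006],"slide":[0.0681,-0.0071,-0.0809],"fingers":F},
{"turn":[0.0011,-0.0005,-0.0008],"slide":[0.1031,-0.0078,-0.1201],"fingers":F},
```

```bash
sed -i 's/v\[1\]-=.45;v\[2\]+=.1/v[1]-=.55/' tr.py; python3 tr.py s
python3 - <<'E'
from h import *
print('head',onz('scene',[(297.3,242.5),(285.8,242)],.41))
E
python3 -m crank '[{"turn":[0,0,0],"slide":[0.034,-0.004,-0.04],"fingers":1},{"turn":[0.0007,0,-0.0006],"slide":[0.068,-0.007,-0.08],"fingers":1},{"turn":[0.001,-0.0005,-0.001],"slide":[0.103,-0.008,-0.12],"fingers":1}]'
python3 tr.py v
```

```text
[-0.275  0.273 -0.668 -2.486 -0.168  1.016]
[ 3.02854698e-01  3.18890056e-01  4.65793925e-01  1.04011542e-14
 -1.71770020e+00 -2.82058371e-01] [-0.33643654 -0.38577137 -0.8395087  -2.51805755 -0.23749483  1.10392664]
[0.551 0.027 0.07 ] z [ 0.69 -0.1  -0.72] cmin [ 0.49 -0.04  0.06] cmax [0.57 0.1  0.12]
[0.565 0.022 0.165] z [ 0.8  -0.14 -0.58] cmin [ 0.5  -0.04  0.15] cmax [0.58 0.1  0.21]
[0.563 0.023 0.262] z [ 0.89 -0.17 -0.42] cmin [ 0.5  -0.04  0.25] cmax [0.58 0.1  0.3 ]
[0.544 0.03  0.356] z [ 0.95 -0.19 -0.25] cmin [ 0.47 -0.03  0.34] cmax [0.56 0.11 0.39]
[0.544 0.03  0.356] z [ 0.95 -0.19 -0.25] cmin [ 0.47 -0.03  0.34] cmax [0.56 0.11 0.39]
[0.59  0.083 0.411] z [ 0.99  0.05 -0.12] cmin [0.52 0.01 0.39] cmax [0.6  0.15 0.44]
[0.614 0.145 0.443] z [ 0.94  0.32 -0.07] cmin [0.54 0.06 0.41] cmax [0.64 0.21 0.48]
[0.619 0.197 0.448] z [ 0.81  0.57 -0.12] cmin [0.53 0.11 0.41] cmax [0.66 0.25 0.49]
[0.612 0.226 0.434] z [ 0.63  0.74 -0.25] cmin [0.52 0.14 0.4 ] cmax [0.66 0.26 0.48]
[0.605 0.224 0.409] z [ 0.43  0.79 -0.44] cmin [0.52 0.15 0.37] cmax [0.66 0.25 0.47]
[0.607 0
[... 293 characters left out ...]
0.61 -0.    0.46] cmax [0.74 0.02 0.52]
head [[0.80868543 0.11287261 0.41      ]
 [0.80543721 0.0850337  0.41      ]]
t: 17.83
eef_pos: [0.5535, 0.0284, 0.0693]
ee_rot: [-3.137, 0.773, 3.014]
force: [-1.1, 0.3, 0.4]
width: 0.0874
[-0.338  0.171 -0.842 -2.529 -0.248  1.125]
rows total 8 min z 0.069
{"turn":[0.0017,-0.0107,-0.0014],"slide":[-0.0601,-0.0038,-0.0409],"fingers":F},
{"turn":[0.0033,-0.0214,-0.0028],"slide":[-0.1173,-0.0065,-0.0857],"fingers":F},
{"turn":[0.005,-0.032,-0.0042],"slide":[-0.1714,-0.0082,-0.1343],"fingers":F},
{"turn":[0.0066,-0.0427,-0.0055],"slide":[-0.222,-0.0089,-0.1864],"fingers":F},
{"turn":[0.0083,-0.0534,-0.0069],"slide":[-0.2691,-0.0086,-0.2418],"fingers":F},
```

```bash
python3 -m crank '[{"turn":[0.0017,-0.0107,-0.0014],"slide":[-0.06,-0.004,-0.041],"fingers":1},{"turn":[0.0033,-0.0214,-0.003],"slide":[-0.117,-0.0065,-0.086],"fingers":1},{"turn":[0.005,-0.032,-0.004],"slide":[-0.171,-0.008,-0.134],"fingers":1},{"turn":[0.0066,-0.0427,-0.0055],"slide":[-0.222,-0.009,-0.186],"fingers":1},{"turn":[0.008,-0.053,-0.007],"slide":[-0.269,-0.0086,-0.242],"fingers":1}]'
python3 tr.py v
```

```text
t: 18.25
eef_pos: [0.5652, 0.0227, 0.251]
ee_rot: [-2.99, 1.104, 3.131]
force: [0.2, 0.1, -0.4]
width: 0.0876
[-0.332 -0.179 -0.831 -2.508 -0.229  1.093]
rows total 3 min z 0.251
{"turn":[0.0016,-0.0107,-0.0013],"slide":[-0.0591,-0.0031,-0.041],"fingers":F},
{"turn":[0.0033,-0.0214,-0.0027],"slide":[-0.1153,-0.0053,-0.0858],"fingers":F},
{"turn":[0.0049,-0.0321,-0.0041],"slide":[-0.1683,-0.0064,-0.1341],"fingers":F},
```

```bash
python3 -m crank '[{"turn":[0.0016,-0.0107,-0.0013],"slide":[-0.059,-0.003,-0.041],"fingers":1},{"turn":[0.0033,-0.0214,-0.003],"slide":[-0.115,-0.005,-0.086],"fingers":1},{"turn":[0.005,-0.032,-0.004],"slide":[-0.168,-0.006,-0.134],"fingers":1}]'
python3 tr.py h
```

```text
t: 18.5
eef_pos: [0.5435, 0.0303, 0.3566]
ee_rot: [-2.756, 1.293, -2.937]
force: [0.8, 0.8, 0.4]
width: 0.0878
[-0.336 -0.386 -0.84  -2.522 -0.237  1.107]
rows total 25 min z 0.357
{"turn":[-0.0115,-0.0105,-0.0082],"slide":[-0.0548,0.0355,0.0183],"fingers":F},
{"turn":[-0.024,-0.0201,-0.0162],"slide":[-0.1035,0.0753,0.032],"fingers":F},
{"turn":[-0.0374,-0.0287,-0.0241],"slide":[-0.1453,0.1181,0.0412],"fingers":F},
{"turn":[-0.0515,-0.0361,-0.0319],"slide":[-0.1796,0.1624,0.0461],"fingers":F},
{"turn":[-0.0662,-0.0422,-0.0397],"slide":[-0.2058,0.2065,0.0473],"fingers":F},
```

```bash
python3 -m crank '[{"turn":[-0.0115,-0.0105,-0.008],"slide":[-0.055,0.0355,0.018],"fingers":1},{"turn":[-0.024,-0.02,-0.016],"slide":[-0.1035,0.075,0.032],"fingers":1},{"turn":[-0.0374,-0.0287,-0.024],"slide":[-0.145,0.118,0.041],"fingers":1},{"turn":[-0.0515,-0.036,-0.032],"slide":[-0.18,0.162,0.046],"fingers":1},{"turn":[-0.066,-0.042,-0.04],"slide":[-0.206,0.2065,0.047],"fingers":1}]'
python3 tr.py h
```

```text
t: 18.92
eef_pos: [0.6113, 0.1336, 0.4378]
ee_rot: [-1.843, 1.276, -1.558]
force: [0.1, 0.4, -0.3]
width: 0.0876
[-0.204 -0.243 -0.576 -2.01  -0.531  0.824]
rows total 20 min z 0.382
{"turn":[-0.0154,-0.0051,-0.0069],"slide":[-0.0254,0.0326,0.0202],"fingers":F},
{"turn":[-0.0312,-0.0089,-0.0137],"slide":[-0.0437,0.0657,0.0353],"fingers":F},
{"turn":[-0.0472,-0.0112,-0.0203],"slide":[-0.0546,0.0976,0.0458],"fingers":F},
{"turn":[-0.0633,-0.0119,-0.0268],"slide":[-0.0584,0.1267,0.0521],"fingers":F},
{"turn":[-0.0793,-0.0111,-0.0334],"slide":[-0.0556,0.1516,0.0547],"fingers":F},
```

```bash
python3 -m crank '[{"turn":[-0.0154,-0.005,-0.007],"slide":[-0.025,0.0326,0.02],"fingers":1},{"turn":[-0.031,-0.009,-0.0137],"slide":[-0.044,0.0657,0.035],"fingers":1},{"turn":[-0.047,-0.011,-0.02],"slide":[-0.0546,0.0976,0.046],"fingers":1},{"turn":[-0.063,-0.012,-0.027],"slide":[-0.058,0.127,0.052],"fingers":1},{"turn":[-0.079,-0.011,-0.0334],"slide":[-0.0556,0.1516,0.0547],"fingers":1}]'
python3 tr.py h
```

```text
t: 19.33
eef_pos: [0.6163, 0.2181, 0.4394]
ee_rot: [-2.008, 1.103, -1.2]
force: [0.3, 0.1, -0.5]
width: 0.0875
[-0.076 -0.102 -0.316 -1.505 -0.824  0.545]
rows total 15 min z 0.382
{"turn":[-0.0161,0.0022,-0.0055],"slide":[0.0047,0.0185,0.009],"fingers":F},
{"turn":[-0.0319,0.0059,-0.0106],"slide":[0.0152,0.0334,0.0127],"fingers":F},
{"turn":[-0.0472,0.0113,-0.0155],"slide":[0.0309,0.0436,0.0115],"fingers":F},
{"turn":[-0.0619,0.0182,-0.0201],"slide":[0.0507,0.0477,0.0058],"fingers":F},
{"turn":[-0.0757,0.0267,-0.0244],"slide":[0.0733,0.045,-0.0039],"fingers":F},
```

```bash
python3 -m crank '[{"turn":[-0.016,0.002,-0.0055],"slide":[0.005,0.0185,0.009],"fingers":1},{"turn":[-0.032,0.006,-0.0106],"slide":[0.015,0.0334,0.0127],"fingers":1},{"turn":[-0.047,0.011,-0.0155],"slide":[0.031,0.0436,0.0115],"fingers":1},{"turn":[-0.062,0.018,-0.02],"slide":[0.051,0.048,0.006],"fingers":1},{"turn":[-0.0757,0.0267,-0.0244],"slide":[0.073,0.045,-0.004],"fingers":1}]'
python3 tr.py h
```

```text
t: 19.75
eef_pos: [0.6056, 0.214, 0.3977]
ee_rot: [-2.535, 0.879, -1.258]
force: [0.1, -0.4, -0.2]
width: 0.0875
[ 0.05   0.038 -0.056 -1.001 -1.122  0.266]
rows total 10 min z 0.382
{"turn":[-0.0132,0.0098,-0.0029],"slide":[0.0269,-0.0003,-0.0113],"fingers":F},
{"turn":[-0.0254,0.021,-0.0051],"slide":[0.0557,-0.0061,-0.0286],"fingers":F},
{"turn":[-0.0364,0.0334,-0.0067],"slide":[0.0849,-0.0178,-0.0517],"fingers":F},
{"turn":[-0.046,0.0471,-0.0077],"slide":[0.1129,-0.0354,-0.0801],"fingers":F},
{"turn":[-0.0542,0.0618,-0.008],"slide":[0.1383,-0.059,-0.1136],"fingers":F},
```

```bash
python3 -m crank '[{"turn":[-0.013,0.01,-0.003],"slide":[0.027,0,-0.011],"fingers":1},{"turn":[-0.0254,0.021,-0.005],"slide":[0.0557,-0.006,-0.0286],"fingers":1},{"turn":[-0.0364,0.0334,-0.0067],"slide":[0.085,-0.018,-0.052],"fingers":1},{"turn":[-0.046,0.047,-0.0077],"slide":[0.113,-0.035,-0.08],"fingers":1},{"turn":[-0.054,0.062,-0.008],"slide":[0.138,-0.059,-0.1136],"fingers":1}]'
python3 tr.py h
```

```text
t: 20.17
eef_pos: [0.6265, 0.1223, 0.3854]
ee_rot: [-2.964, 0.5, -1.393]
force: [0.4, -0.4, -0.3]
width: 0.0875
[ 0.178  0.176  0.203 -0.497 -1.417 -0.013]
rows total 5 min z 0.385
{"turn":[-0.0073,0.0152,0.0014],"slide":[0.0364,-0.0152,-0.0337],"fingers":F},
{"turn":[-0.0131,0.0311,0.0039],"slide":[0.0697,-0.0334,-0.0743],"fingers":F},
{"turn":[-0.0174,0.0475,0.0074],"slide":[0.0986,-0.0539,-0.1212],"fingers":F},
{"turn":[-0.0202,0.0643,0.0119],"slide":[0.1216,-0.0757,-0.1738],"fingers":F},
{"turn":[-0.0214,0.0813,0.0174],"slide":[0.1378,-0.098,-0.2314],"fingers":F},
```

```bash
python3 -m crank '[{"turn":[-0.007,0.015,0.0014],"slide":[0.036,-0.015,-0.034],"fingers":1},{"turn":[-0.013,0.031,0.004],"slide":[0.07,-0.033,-0.074],"fingers":1},{"turn":[-0.0174,0.0475,0.0074],"slide":[0.0986,-0.054,-0.121],"fingers":1},{"turn":[-0.02,0.064,0.012],"slide":[0.1216,-0.0757,-0.174],"fingers":1},{"turn":[-0.0214,0.0813,0.0174],"slide":[0.138,-0.098,-0.231],"fingers":1}]'
python3 -m crank '[{"turn":[0,0,0],"slide":[0,0,0],"fingers":1}]'
python3 - <<'E'
from pl import *
print(get_state()['q'],rows([.675,.01,.46],down(-1.55)))
snap('wrist','w14');snap('side','s14',(190,100,310,240),5)
E
```

```text
t: 20.58
eef_pos: [0.675, 0.0097, 0.4606]
ee_rot: [-3.139, -0.0, -1.553]
force: [0.7, -0.2, -0.8]
width: 0.0878
t: 20.67
eef_pos: [0.6766, 0.0103, 0.4619]
ee_rot: [-3.137, -0.004, -1.552]
force: [-0.9, -0.5, -0.7]
width: 0.0878
[ 0.30542038  0.31919956  0.46851843  0.00485718 -1.7166298  -0.28560678] ([0.0006, 0.0033, 0.0037], [-0.0007, -0.0006, -0.0003])
```

View pics/w14.png

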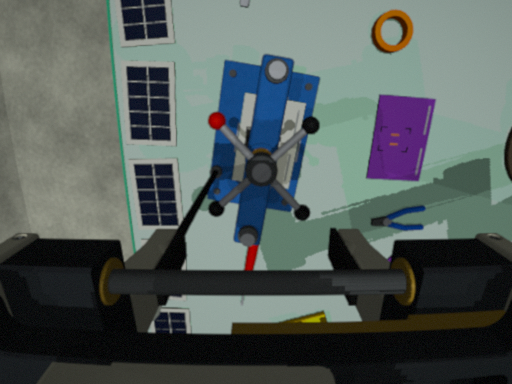

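View pics/s14.png

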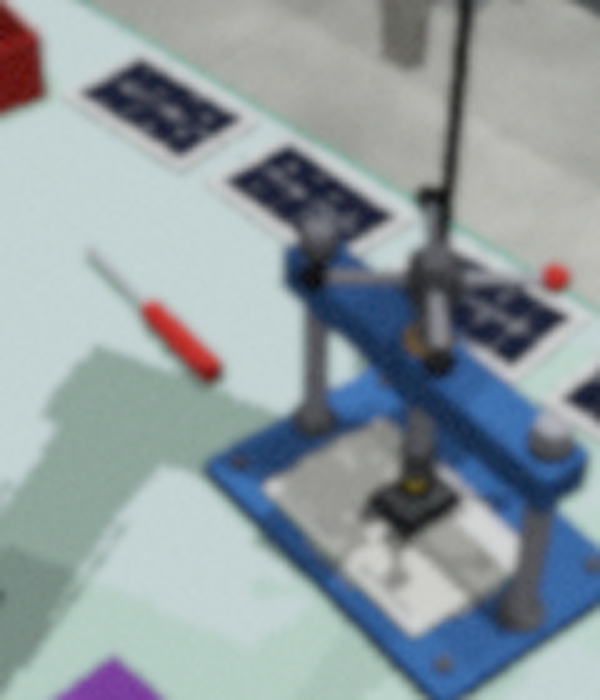

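Run:
```python
from pl import *
c=np.load('pics/w14.npy',allow_pickle=True).item()
b=onz('wrist',[(217,120),(311,125),(303,213),(216,209)],.268,c);m=b.mean(0);print(b.round(4),m)
print(np.degrees(np.arctan2(b[:,1]-m[1],b[:,0]-m[0])),np.linalg.norm(b-m,axis=1))
print('hubtop',onz('wrist',[(261,166)],.291,c))
print(rows([m[0],m[1],.281],down(-1.57)))
```

```text
[[ 0.7256 -0.0489  0.268 ]
 [ 0.6125 -0.0452  0.268 ]
 [ 0.6146  0.0689  0.268 ]
 [ 0.7294  0.0656  0.268 ]] [0.67051214 0.0100769  0.268     ]
[ -46.97895191 -136.37971905  133.54858218   43.28825364] [0.08069722 0.08018589 0.08116186 0.08092965]
hubtop [[0.67186284 0.00130502 0.291     ]]
([0.0054, 0.01, 0.3557], [-0.0004, 0.0008, 0.0034])
```

```bash
python3 - <<'E'
from pl import *
print(rows([.6725,.010,.281],down(-1.57)))
E
python3 -m crank '[{"turn":[0,0,0.003],"slide":[0.004,0.0065,0.08],"fingers":1},{"turn":[0,0.0007,0.003],"slide":[0.004,0.0065,0.16],"fingers":1},{"turn":[0,0.0007,0.003],"slide":[0.004,0.0065,0.24],"fingers":1},{"turn":[0,0.0007,0.003],"slide":[0.004,0.0065,0.31],"fingers":1},{"turn":[0,0.0007,0.003],"slide":[0.004,0.0065,0.31],"fingers":0.8}]' 25
python3 - <<'E'
from pl import *
print(rows([.6725,.010,.281],down(-1.57)))
snap('wrist','w15')
E
```

```text
([0.0056, 0.006, 0.3557], [-0.0004, 0.0008, 0.0034])
t: 21.18
eef_pos: [0.6673, 0.0093, 0.2958]
ee_rot: [3.132, 0.001, -1.57]
force: [-1.1, -0.1, -2.0]
width: 0.0846
([-0.0013, -0.0106, 0.0295], [0.0016, 0.0002, -0.0001])
```

View pics/w15.png

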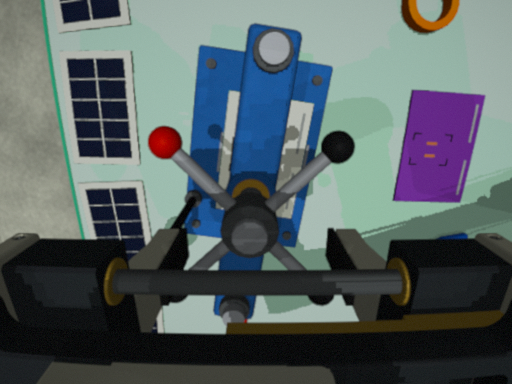

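```bash
python3 - <<'E'
from pl import *
c=np.load('pics/w15.npy',allow_pickle=True).item()
b=onz('wrist',[(165,142),(339,147)],.268,c);print(b)
d=b[1]-b[0];L=np.linalg.norm(d);u=d/L;n=np.array([-u[1],u[0],0]);
for s in(1,-1):print(b.mean(0)+s*n*.08/np.sqrt(2),L)
print('hubtop',onz('wrist',[(250,224)],.291,c))
E
python3 -m crank '[{"turn":[0.0016,0,0],"slide":[-0.001,-0.0105,0.015],"fingers":0.5},{"turn":[0.0016,0,0],"slide":[-0.001,-0.0105,0.029],"fingers":0.5},{"turn":[0.0016,0,0],"slide":[-0.001,-0.0105,0.029],"fingers":0},{"turn":[0.0016,0,0],"slide":[-0.001,-0.0105,0.029],"fingers":-1}]' 25
python3 -m crank '[{"turn":[0,0,0],"slide":[0,0,0],"fingers":-1},{"turn":[0,0,0],"slide":[0,0,0],"fingers":-1},{"turn":[0,0,0],"slide":[0,0,0],"fingers":-1},{"turn":[0,0,0],"slide":[0,0,0],"fingers":-1},{"turn":[0,0,0],"slide":[0,0,0],"fingers":-1}]' 25
```

```text
[[ 0.7258992  -0.04862927  0.268     ]
 [ 0.61227849 -0.04511813  0.268     ]]
[ 0.66734158 -0.10341525  0.268     ] 0.1136749453057482
[0.67083611 0.00966785 0.268     ] 0.1136749453057482
hubtop [[ 0.67068452 -0.00086523  0.291     ]]
t: 21.57
eef_pos: [0.6775, 0.0099, 0.2918]
ee_rot: [-3.127, 0.001, -1.569]
force: [0.1, 0.3, 0.1]
width: 0.0578
t: 21.98
eef_pos: [0.6773, 0.0099, 0.2906]
ee_rot: [-3.128, 0.0, -1.569]
force: [0.1, 0.7, 0.6]
width: 0.0245
```

```bash
python3 -m crank '[{"turn":[0,0,0],"slide":[0,0,0],"fingers":0.5},{"turn":[0,0,0],"slide":[0,0,0],"fingers":0.5},{"turn":[0,0,0],"slide":[0,0,0],"fingers":0.5},{"turn":[0,0,0],"slide":[0,0,0],"fingers":0.5},{"turn":[0,0,0],"slide":[0,0,0],"fingers":0.5}]' 25
python3 - <<'E'
from pl import *
print(get_state()['eef_pos'],get_state()['width'],rows([.6725,.010,.280],down(-1.57)))
E
```

```text
t: 22.4
eef_pos: [0.6773, 0.0099, 0.2903]
ee_rot: [-3.128, 0.0, -1.569]
force: [-0.1, 0.3, -0.2]
width: 0.0523
[0.67728912 0.00991086 0.29032897] 0.052335452699339174 ([-0.0002, 0.0099, 0.0205], [-0.0022, 0.0, 0.0001])
```

```bash
python3 -m crank '[{"turn":[-0.0022,0,0],"slide":[0,0.01,0],"fingers":0.5},{"turn":[-0.0022,0,0],"slide":[0,0.01,0],"fingers":0.5},{"turn":[-0.0022,0,0],"slide":[0,0.01,0.0205],"fingers":0.5},{"turn":[-0.0022,0,0],"slide":[0,0.01,0.0205],"fingers":0.5},{"turn":[-0.0022,0,0],"slide":[0,0.01,0.0205],"fingers":0.3}]' 25
python3 -m crank '[{"turn":[0,0,0],"slide":[0,0,0],"fingers":-1},{"turn":[0,0,0],"slide":[0,0,0],"fingers":-1},{"turn":[0,0,0],"slide":[0,0,0],"fingers":-1},{"turn":[0,0,0],"slide":[0,0,0],"fingers":-1},{"turn":[0,0,0],"slide":[0,0,0],"fingers":-1}]' 25
python3 -m crank '[{"turn":[0,0,0],"slide":[0,0,0],"fingers":-1}]'
```

```text
t: 22.82
eef_pos: [0.6719, 0.0098, 0.2788]
ee_rot: [3.14, -0.0, -1.569]
force: [1.7, 1.3, -0.3]
width: 0.063
t: 23.23
eef_pos: [0.6731, 0.0099, 0.2813]
ee_rot: [-3.14, 0.0, -1.569]
force: [0.5, 0.1, 1.9]
width: 0.031
t: 23.32
eef_pos: [0.6727, 0.0098, 0.2812]
ee_rot: [-3.14, -0.0, -1.569]
force: [-2.5, 0.0, 5.2]
width: 0.0244
```

```bash
python3 -m crank '[{"turn":[0,0,0],"slide":[0,0,0],"fingers":-1},{"turn":[0,0,0],"slide":[0,0,0],"fingers":-1}]' 25
python3 - <<'E'
from pl import *
im,c=snap('wrist','w16');snap('side','s16',(200,100,300,190),7)
E
```

```text
t: 23.48
eef_pos: [0.6723, 0.0098, 0.2812]
ee_rot: [-3.141, -0.0, -1.569]
force: [-3.6, 0.1, 6.2]
width: 0.0227
```

View pics/w16.png

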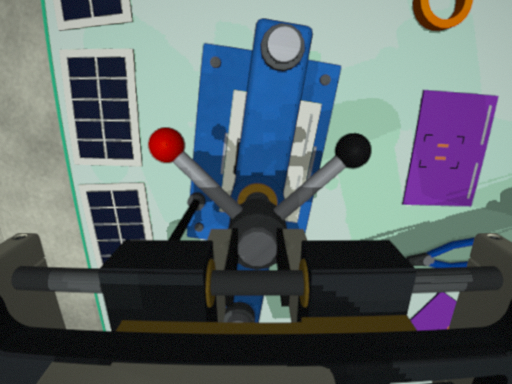

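View pics/s16.png

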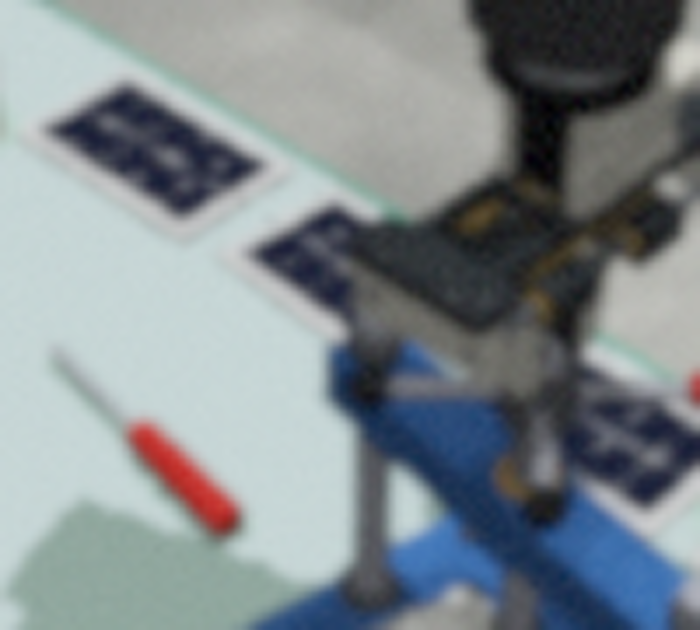

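Run:
```python
from pl import *
c=np.load('pics/w16.npy',allow_pickle=True).item()
p=np.array(get_state()['eef_pos']);print(p)
print('tcp',proj('wrist',p,c))
for z in(.268,.281,.291): print(z,proj('wrist',[[.6725,.0098,z]],c))
im=cv2.imread('pics/raw_w16.png');cv2.imwrite('pics/w16b.png',cv2.resize(im[180:330,180:340],None,fx=5,fy=4,interpolation=cv2.INTER_CUBIC))
b=onz('wrist',[(166,145),(353,151)],.268,c);print(b)
```

```text
[0.67226928 0.00978974 0.2811986 ]
tcp [[255.48540283 242.32355157]]
0.268 [[255.23542826 232.79282756]]
0.281 [[255.11418715 242.18437477]]
0.291 [[255.00921109 250.32570451]]
[[ 0.72630595 -0.048394    0.268     ]
 [ 0.61312201 -0.04490821  0.268     ]]
```

View pics/w16b.png

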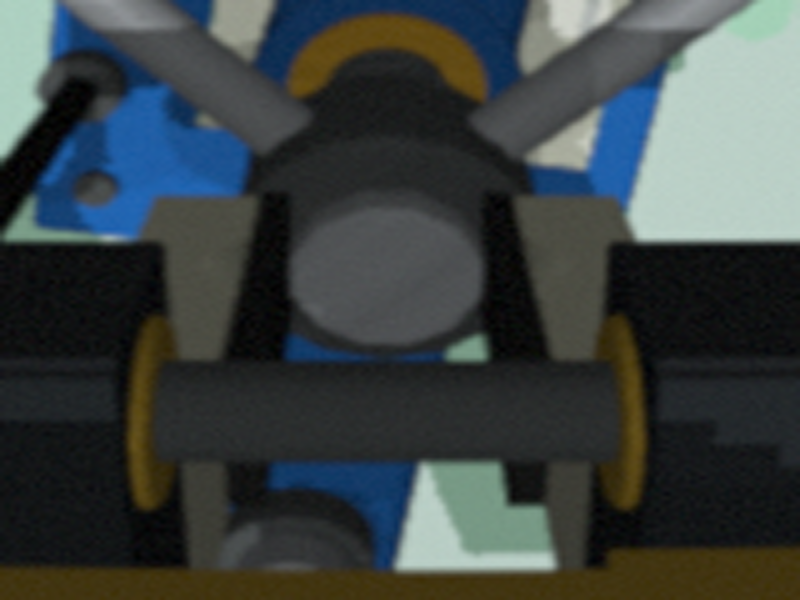

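```bash
python3 -m crank '[{"turn":[0,0,0.0195],"slide":[0,0,0],"fingers":-1},{"turn":[0,0,0.039],"slide":[0,0,0.001],"fingers":-1},{"turn":[0,0,0.0585],"slide":[0,0,0.002],"fingers":-1},{"turn":[0,0,0.078],"slide":[0,0,0.003],"fingers":-1},{"turn":[0,0,0.0975],"slide":[0,0,0.004],"fingers":-1}]' 45
python3 - <<'E'
from pl import *
print(get_state()['moment'],get_state()['q'])
im,c=snap('wrist','w17')
E
```

```text
t: 24.0
eef_pos: [0.6718, 0.0099, 0.2793]
ee_rot: [3.141, -0.0, -2.187]
force: [-5.8, 2.7, 7.9]
width: 0.0219
[0.88281724 2.08939123 0.09949073] [ 3.04186625e-01  3.28176364e-01  8.65289420e-02 -2.17222222e-04
 -1.32948894e+00 -9.20784660e-01]
```

View pics/w17.png

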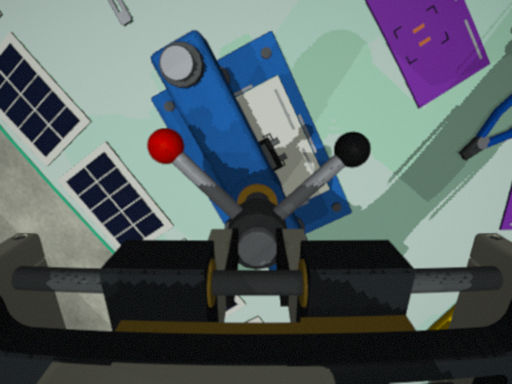

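```bash
python3 -m crank '[{"turn":[0,0,0.0195],"slide":[0,0,0.001],"fingers":-1},{"turn":[0,0,0.039],"slide":[0,0,0.002],"fingers":-1},{"turn":[0,0,0.0585],"slide":[0,0,0.0025],"fingers":-1},{"turn":[0,0,0.078],"slide":[0,0,0.003],"fingers":-1},{"turn":[0,0,0.0975],"slide":[0,0,0.004],"fingers":-1}]' 45
python3 -m crank '[{"turn":[0,0,0.0195],"slide":[0,0,0.001],"fingers":-1},{"turn":[0,0,0.039],"slide":[0,0,0.002],"fingers":-1},{"turn":[0,0,0.0585],"slide":[0,0,0.0025],"fingers":-1},{"turn":[0,0,0.078],"slide":[0,0,0.003],"fingers":-1},{"turn":[0,0,0.0975],"slide":[0,0,0.004],"fingers":-1}]' 45
python3 -m crank '[{"turn":[0,0,0],"slide":[0,0,0],"fingers":-0.2},{"turn":[0,0,0],"slide":[0,0,0],"fingers":-0.2},{"turn":[0,0,0],"slide":[0,0,-0.01],"fingers":-0.2}]' 45
python3 - <<'E'
from pl import *
im,c=snap('wrist','w18')
E
```

```text
t: 24.47
eef_pos: [0.6714, 0.0104, 0.2773]
ee_rot: [3.141, -0.001, -2.8]
force: [-8.4, 3.7, 8.8]
width: 0.0224
t: 24.88
eef_pos: [0.6715, 0.0109, 0.2754]
ee_rot: [3.14, -0.001, 2.871]
force: [-8.1, 6.4, 8.9]
width: 0.0223
t: 25.13
eef_pos: [0.6721, 0.0101, 0.2787]
ee_rot: [3.142, -0.001, 2.876]
force: [-0.0, -0.2, -0.9]
width: 0.0337
```

View pics/w18.png

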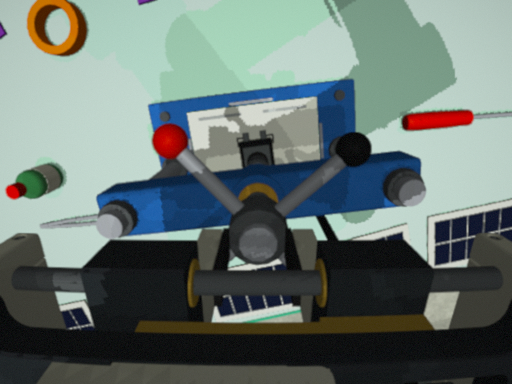

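```bash
python3 -m crank '[{"turn":[0,0,-0.0195],"slide":[0,0,0],"fingers":0},{"turn":[0,0,-0.039],"slide":[0,0,0],"fingers":0},{"turn":[0,0,-0.0585],"slide":[0,0,0],"fingers":0},{"turn":[0,0,-0.078],"slide":[0,0,0],"fingers":0},{"turn":[0,0,-0.0975],"slide":[0,0,0],"fingers":0}]' 45
python3 -m crank '[{"turn":[0,0,-0.0195],"slide":[0,0,0],"fingers":0},{"turn":[0,0,-0.039],"slide":[0,0,0],"fingers":0},{"turn":[0,0,-0.0585],"slide":[0,0,0],"fingers":0},{"turn":[0,0,-0.078],"slide":[0,0,0],"fingers":0},{"turn":[0,0,-0.0975],"slide":[0,0,0],"fingers":0}]' 45
python3 -m crank '[{"turn":[0,0,-0.0195],"slide":[0,0,0],"fingers":0},{"turn":[0,0,-0.039],"slide":[0,0,0],"fingers":0},{"turn":[0,0,-0.0585],"slide":[0,0,0],"fingers":0},{"turn":[0,0,-0.078],"slide":[0,0,0],"fingers":0},{"turn":[0,0,-0.0975],"slide":[0,0,0],"fingers":0}]' 45
python3 -m crank '[{"turn":[0,0,0],"slide":[-0.0014,0.002,0.006],"fingers":-0.3},{"turn":[0,0,0],"slide":[-0.0014,0.002,0.006],"fingers":-1},{"turn":[0,0,0],"slide":[-0.0014,0.002,0.006],"fingers":-1},{"turn":[0,0,0],"slide":[-0.0014,0.002,0.006],"fingers":-1},{"turn":[0,0,0],"slide":[-0.0014,0.002,0.006],"fingers":-1}]' 45
python3 -m crank '[{"turn":[0,0,0],"slide":[0,0,0],"fingers":-1},{"turn":[0,0,0],"slide":[0,0,0],"fingers":-1}]' 45
```

```text
t: 25.6
eef_pos: [0.6724, 0.0097, 0.2788]
ee_rot: [3.141, -0.001, -2.788]
force: [0.5, 0.9, -0.2]
width: 0.0438
t: 26.02
eef_pos: [0.6724, 0.0097, 0.2788]
ee_rot: [3.141, -0.001, -2.176]
force: [-0.7, 0.1, -0.1]
width: 0.0439
t: 26.43
eef_pos: [0.6724, 0.0097, 0.2788]
ee_rot: [3.141, -0.0, -1.563]
force: [0.2, 0.2, -0.0]
width: 0.0436
t: 26.85
eef_pos: [0.6721, 0.0105, 0.2759]
ee_rot: [-3.141, 0.0, -1.571]
force: [3.9, -0.9, -2.7]
width: 0.0222
t: 27.02
eef_pos: [0.6721, 0.0105, 0.2759]
ee_rot: [-3.141, 0.0, -1.571]
force: [5.1, -1.0, -4.0]
width: 0.022
```

```bash
python3 -m crank '[{"turn":[0,0,0.0195],"slide":[0,0,0.001],"fingers":-1},{"turn":[0,0,0.039],"slide":[0,0,0.002],"fingers":-1},{"turn":[0,0,0.0585],"slide":[0,0,0.0025],"fingers":-1},{"turn":[0,0,0.078],"slide":[0,0,0.003],"fingers":-1},{"turn":[0,0,0.0975],"slide":[0,0,0.004],"fingers":-1}]' 45
python3 -m crank '[{"turn":[0,0,0.0195],"slide":[0,0,0.001],"fingers":-1},{"turn":[0,0,0.039],"slide":[0,0,0.002],"fingers":-1},{"turn":[0,0,0.0585],"slide":[0,0,0.0025],"fingers":-1},{"turn":[0,0,0.078],"slide":[0,0,0.003],"fingers":-1},{"turn":[0,0,0.0975],"slide":[0,0,0.004],"fingers":-1}]' 45
python3 -m crank '[{"turn":[0,0,0.0195],"slide":[0,0,0.001],"fingers":-1},{"turn":[0,0,0.039],"slide":[0,0,0.002],"fingers":-1},{"turn":[0,0,0.0585],"slide":[0,0,0.0025],"fingers":-1},{"turn":[0,0,0.078],"slide":[0,0,0.003],"fingers":-1},{"turn":[0,0,0.0975],"slide":[0,0,0.004],"fingers":-1}]' 45
python3 -m crank '[{"turn":[0,0,0],"slide":[0,0,0],"fingers":-0.2},{"turn":[0,0,0],"slide":[0,0,0],"fingers":-0.2},{"turn":[0,0,0],"slide":[0,0,-0.01],"fingers":0}]' 45
python3 - <<'E'
from pl import *
im,c=snap('wrist','w19');snap('side','s19',(245,160,295,220),12)
a=cv2.imread('pics/raw_s14.png')[160:220,245:295];cv2.imwrite('pics/s14z.png',cv2.resize(a,None,fx=12,fy=12,interpolation=cv2.INTER_CUBIC))
E
```

```text
t: 27.43
eef_pos: [0.672, 0.0106, 0.274]
ee_rot: [-3.141, 0.0, -2.189]
force: [4.3, -0.4, -2.5]
width: 0.0218
t: 27.85
eef_pos: [0.672, 0.0107, 0.2721]
ee_rot: [-3.142, 0.001, -2.801]
force: [4.2, -0.4, -0.7]
width: 0.0218
t: 28.27
eef_pos: [0.672, 0.0108, 0.2701]
ee_rot: [3.141, 0.001, 2.869]
force: [3.9, 0.1, -1.5]
width: 0.0222
t: 28.52
eef_pos: [0.6704, 0.0105, 0.2741]
ee_rot: [-3.141, -0.003, 2.88]
force: [0.4, -1.4, 0.4]
width: 0.0366
```

View pics/w19.png

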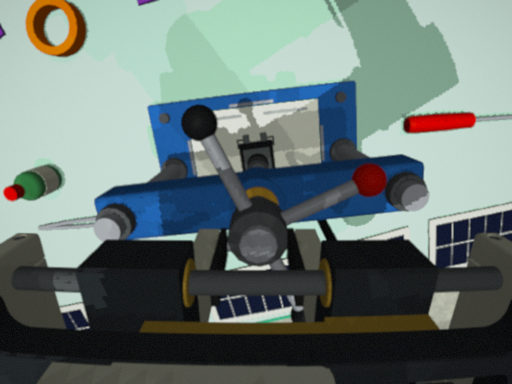

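View pics/s19.png

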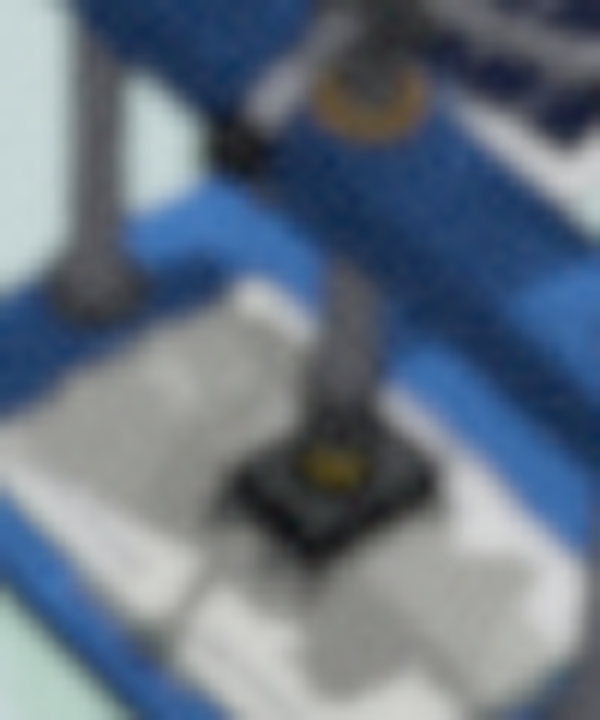

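View pics/s14z.png

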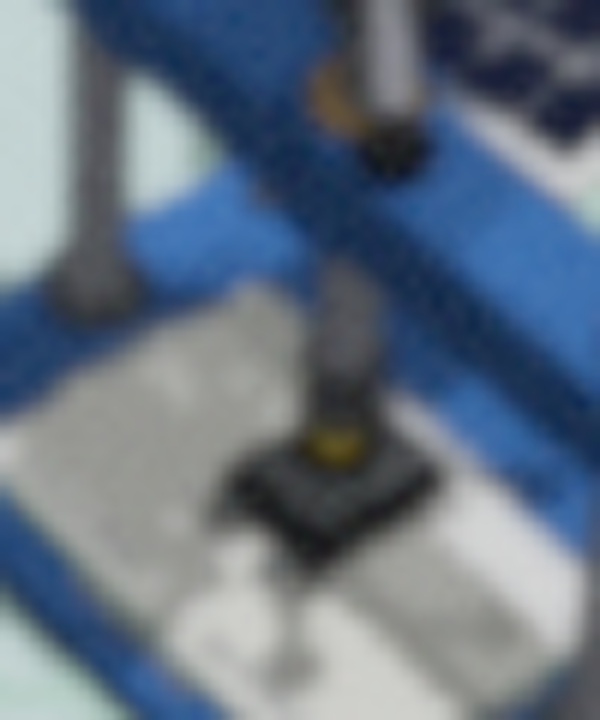

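Run:
```python
from pl import *
c=np.load('pics/w19.npy',allow_pickle=True).item()
b=onz('wrist',[(370,180),(199,123)],.2565,c);print(b);H=np.array([.6715,.0103])
for x in b: d=x[:2]-H;print(np.degrees(np.arctan2(d[1],d[0])),np.linalg.norm(d))
im=cv2.imread('pics/raw_w19.png');cv2.imwrite('pics/w19b.png',cv2.resize(im[120:220,200:320],None,fx=6,fy=6,interpolation=cv2.INTER_CUBIC))
```

```text
[[ 0.6554592   0.08884811  0.2565    ]
 [ 0.59303596 -0.00603431  0.2565    ]]
101.54202766980436 0.08016927456167909
-168.24036659960186 0.08014621080231508
```

View pics/w19b.png

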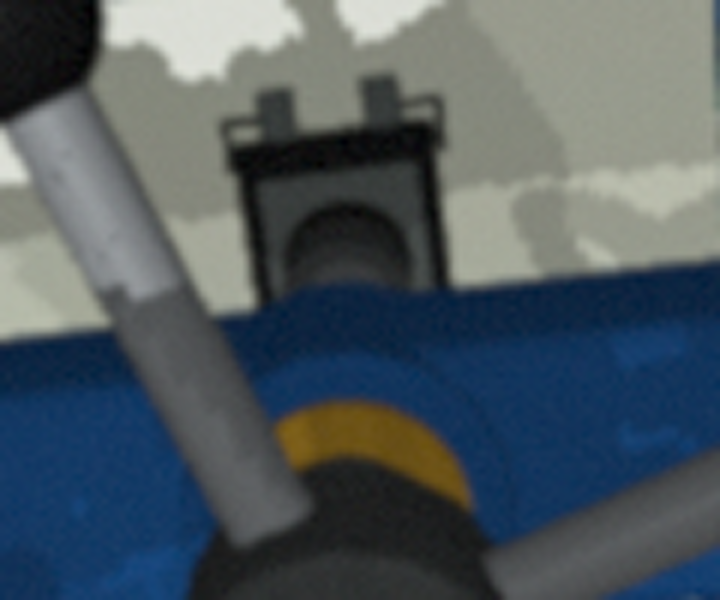

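Run:
```python
import cv2
im=cv2.imread('pics/raw_w13.png');cv2.imwrite('pics/w13b.png',cv2.resize(im[190:330,190:320],None,fx=6,fy=4.2,interpolation=cv2.INTER_CUBIC))
```

```text
(no output)
```

View pics/w13b.png

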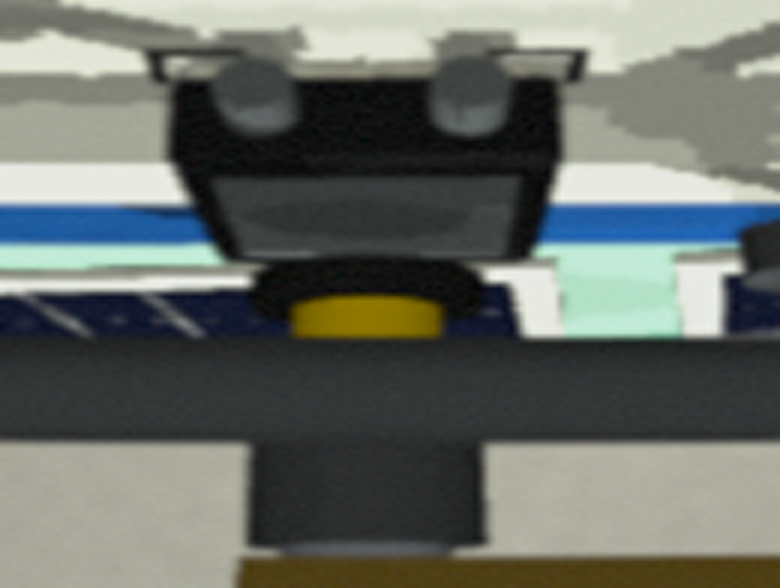

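Run:
```python
from pl import *
c=np.load('pics/w13.npy',allow_pickle=True).item()
ex=np.array([np.cos(-.138),np.sin(-.138)])
z=lambda x,y:(x/6+190-.42,y/4.2+190-.38)
def zat(px,along):
    o,d=ray('wrist',[z(*px)],c);d=d[0];t=(along-o[:2]@ex)/(d[:2]@ex);return (o+t*d)
def alongat(px,zz): return onz('wrist',[z(*px)],zz,c)[0][:2]@ex
print('cam',get_calibration('wrist')['pose'][2][3],c['pose'][:3,3] if hasattr(c['pose'],'shape') else 0)
for A in (.6627,.6647):
  print(A,'boxtop front',zat((365,158),A-.030)[2],'lid far edge',zat((365,258),A+.022)[2],'lid near',zat((365,178),A-.022)[2],'pad front low',zat((365,259),A-.015)[2],'tips',zat((365,88),A-.041)[2],'bracket',zat((365,50),A-.0325)[2],'sleeve bottom?',zat((365,440),A-.014)[2],'pad top fr',zat((365,297),A-.0)[2],'sleeve top of dark',zat((365,545),A-.014)[2])
```

```text
cam 0.43548603769709965 [0.46071633 0.0424618  0.11635563]
0.6627 boxtop front 0.046511544013812134 lid far edge 0.04763437086074754 lid near 0.04696996783316161 pad front low 0.05866174844355141 tips 0.03921665019874214 bracket 0.028530333703241317 sleeve bottom? 0.08754222701445497 pad top fr 0.061156213722313946 sleeve top of dark 0.10297659546353187
0.6647 boxtop front 0.04574488927711329 lid far edge 0.04704752328093538 lid near 0.04624037885595185 pad front low 0.05807663203207289 tips 0.03831551915561533 bracket 0.027552894076307732 sleeve bottom? 0.08725148325322572 pad top fr 0.060635967080258625 sleeve top of dark 0.10284159332015559
```

```bash
python3 -m crank '[{"turn":[0,0,-0.0195],"slide":[0,0,0],"fingers":0},{"turn":[0,0,-0.039],"slide":[0,0,0],"fingers":0},{"turn":[0,0,-0.0585],"slide":[0,0,0],"fingers":0},{"turn":[0,0,-0.078],"slide":[0,0,0],"fingers":0},{"turn":[0,0,-0.0975],"slide":[0,0,0],"fingers":0}]' 45
python3 -m crank '[{"turn":[0,0,-0.0195],"slide":[0,0,0],"fingers":0},{"turn":[0,0,-0.039],"slide":[0,0,0],"fingers":0},{"turn":[0,0,-0.0585],"slide":[0,0,0],"fingers":0},{"turn":[0,0,-0.078],"slide":[0,0,0],"fingers":0},{"turn":[0,0,-0.0975],"slide":[0,0,0],"fingers":0}]' 45
python3 -m crank '[{"turn":[0,0,-0.0195],"slide":[0,0,0],"fingers":0},{"turn":[0,0,-0.039],"slide":[0,0,0],"fingers":0},{"turn":[0,0,-0.0585],"slide":[0,0,0],"fingers":0},{"turn":[0,0,-0.078],"slide":[0,0,0],"fingers":0},{"turn":[0,0,-0.0975],"slide":[0,0,0],"fingers":0}]' 45
python3 -m crank '[{"turn":[0,0,0],"slide":[0,0,0.006],"fingers":-0.3},{"turn":[0,0,0],"slide":[0,0,0.008],"fingers":-1},{"turn":[0,0,0],"slide":[0,0,0.008],"fingers":-1},{"turn":[0,0,0],"slide":[0,0,0.008],"fingers":-1},{"turn":[0,0,0],"slide":[0,0,0.008],"fingers":-1}]' 45
python3 -m crank '[{"turn":[0,0,0],"slide":[0,0,0],"fingers":-1},{"turn":[0,0,0],"slide":[0,0,0],"fingers":-1}]' 45
```

```text
t: 29.03
eef_pos: [0.6712, 0.0105, 0.2753]
ee_rot: [3.141, -0.0, -2.787]
force: [-0.2, 0.2, -0.8]
width: 0.0437
t: 29.45
eef_pos: [0.6713, 0.0106, 0.2753]
ee_rot: [3.141, -0.0, -2.174]
force: [-0.6, -0.5, 0.7]
width: 0.0437
t: 29.87
eef_pos: [0.6712, 0.0106, 0.2753]
ee_rot: [3.141, 0.0, -1.561]
force: [0.1, -0.4, 0.3]
width: 0.0437
t: 30.28
eef_pos: [0.6722, 0.0106, 0.2709]
ee_rot: [-3.141, 0.0, -1.571]
force: [4.0, -0.4, -2.6]
width: 0.022
t: 30.45
eef_pos: [0.6721, 0.0106, 0.2709]
ee_rot: [-3.141, 0.0, -1.57]
force: [4.9, -0.2, -3.3]
width: 0.0218
```

```bash
python3 -m crank '[{"turn":[0,0,0.0195],"slide":[0,0,0.001],"fingers":-1},{"turn":[0,0,0.039],"slide":[0,0,0.002],"fingers":-1},{"turn":[0,0,0.0585],"slide":[0,0,0.0025],"fingers":-1},{"turn":[0,0,0.078],"slide":[0,0,0.003],"fingers":-1},{"turn":[0,0,0.0975],"slide":[0,0,0.004],"fingers":-1}]' 45
python3 -c "
from station import *;print(get_state()['moment'])"
python3 -m crank '[{"turn":[0,0,0.0195],"slide":[0,0,0.001],"fingers":-1},{"turn":[0,0,0.039],"slide":[0,0,0.002],"fingers":-1},{"turn":[0,0,0.0585],"slide":[0,0,0.0025],"fingers":-1},{"turn":[0,0,0.078],"slide":[0,0,0.003],"fingers":-1},{"turn":[0,0,0.0975],"slide":[0,0,0.004],"fingers":-1}]' 45
python3 -m crank '[{"turn":[0,0,0.0195],"slide":[0,0,0.001],"fingers":-1},{"turn":[0,0,0.039],"slide":[0,0,0.002],"fingers":-1},{"turn":[0,0,0.0585],"slide":[0,0,0.0025],"fingers":-1},{"turn":[0,0,0.078],"slide":[0,0,0.003],"fingers":-1},{"turn":[0,0,0.0975],"slide":[0,0,0.004],"fingers":-1}]' 45
python3 -c "
from station import *;print(get_state()['moment'])"
python3 -m crank '[{"turn":[0,0,0],"slide":[0,0,0],"fingers":-0.2},{"turn":[0,0,0],"slide":[0,0,0],"fingers":-0.2},{"turn":[0,0,0],"slide":[0,0,-0.02],"fingers":0},{"turn":[0,0,0],"slide":[0,0,-0.08],"fingers":0},{"turn":[0,0,0],"slide":[0,0,-0.14],"fingers":0}]' 45
python3 - <<'E'
from pl import *
im,c=snap('wrist','w20')
cv2.imwrite('pics/w20b.png',im)
E
```

```text
t: 30.87
eef_pos: [0.6721, 0.0106, 0.269]
ee_rot: [-3.141, 0.001, -2.189]
force: [4.4, -0.6, -2.5]
width: 0.0217
[-0.11337002 -1.66845422  0.1237631 ]
t: 31.28
eef_pos: [0.672, 0.0107, 0.267]
ee_rot: [3.142, 0.001, -2.801]
force: [4.3, -1.1, -2.3]
width: 0.0216
t: 31.7
eef_pos: [0.672, 0.0108, 0.2651]
ee_rot: [3.141, 0.001, 2.87]
force: [3.4, 0.5, -1.7]
width: 0.0221
[ 0.07373224 -1.66688021  0.20791053]
t: 32.12
eef_pos: [0.6704, 0.0103, 0.3354]
ee_rot: [-3.14, -0.003, 2.879]
force: [0.6, -0.5, 0.3]
width: 0.043
```

View pics/w20.png

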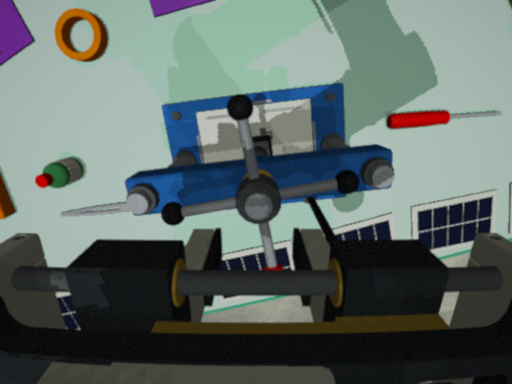

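```bash
cat > bk.py <<'E'
from pl import *
import sys,tr
v=tr.v
if sys.argv[1]=='s':
    q=np.array(get_state()['q']);print(q.round(2))
    up,e=ik(np.array([.655,.01,.46]),down(2.88),q);tr.show(q,up,3);tr.show(up,v,12);plan(up)
elif sys.argv[1]=='v': plan(v)
elif sys.argv[1]=='b': plan(tr.qb)
E
python3 bk.py s
```

```text
[ 0.31  0.31  0.2   0.   -1.45 -2.14]
[0.673 0.01  0.344] z [ 0.01 -0.   -1.  ] cmin [ 0.65 -0.06  0.34] cmax [0.7  0.08 0.4 ]
[0.667 0.011 0.402] z [ 0. -0. -1.] cmin [ 0.64 -0.05  0.4 ] cmax [0.69 0.08 0.46]
[0.655 0.01  0.46 ] z [ 0. -0. -1.] cmin [ 0.63 -0.06  0.46] cmax [0.68 0.08 0.52]
[0.655 0.01  0.46 ] z [ 0. -0. -1.] cmin [ 0.63 -0.06  0.46] cmax [0.68 0.08 0.52]
[0.632 0.059 0.412] z [ 0.02  0.24 -0.97] cmin [ 0.62 -0.02  0.4 ] cmax [0.64 0.12 0.49]
[0.61  0.114 0.385] z [ 0.07  0.46 -0.89] cmin [0.58 0.03 0.36] cmax [0.63 0.17 0.47]
[0.595 0.165 0.379] z [ 0.16  0.64 -0.75] cmin [0.55 0.08 0.34] cmax [0.63 0.22 0.46]
[0.589 0.205 0.388] z [ 0.29  0.75 -0.59] cmin [0.53 0.12 0.35] cmax [0.63 0.25 0.47]
[0.592 0.227 0.406] z [ 0.44  0.79 -0.42] cmin [0.52 0.14 0.37] cmax [0.64 0.27 0.47]
[0.6   0.229 0.426] z [ 0.61  0.75 -0.27] cmin [0.52 0.14 0.39] cmax [0.65 0.27 0.48]
[0.608 0.209 0.441] z [ 0.77  0.62 -0.15] cmin [0.52 0.12 0.41] cmax [0.65 0.26 0.48]
[0.611 0.172 0.444] z [ 0.89  0.44 -0.09] cmin [0.53 0.09 0.42] cmax [0.64 0.23 0.47]
[0.603 0.124 0.431] z [ 0.97  0.22 -0.08] cmin [0.53 0.05 0.42] cmax [0.62 0.19 0.45]
[0.58  0.073 0.401] z [ 0.99  0.   -0.14] cmin [0.52 0.01 0.39] cmax [0.58 0.14 0.42]
[0.544 0.03  0.356] z [ 0.95 -0.19 -0.25] cmin [ 0.47 -0.03  0.34] cmax [0.56 0.11 0.39]
rows total 4 min z 0.344
{"turn":[0,0.0003,0],"slide":[0.0039,0.0006,-0.058],"fingers":F},
{"turn":[0.0001,0.0006,-0],"slide":[0.0107,-0.0006,-0.1162],"fingers":F},
{"turn":[0.0001,0.0009,-0],"slide":[0.0204,-0.0037,-0.1744],"fingers":F},
{"turn":[0.0002,0.0012,-0.0001],"slide":[0.0328,-0.0086,-0.2322],"fingers":F},
```

```bash
python3 -m crank '[{"turn":[0,0.0003,0],"slide":[0.004,0,-0.058],"fingers":0},{"turn":[0,0.0006,0],"slide":[0.011,0,-0.116],"fingers":0},{"turn":[0,0.001,0],"slide":[0.02,-0.004,-0.174],"fingers":0},{"turn":[0,0.0012,0],"slide":[0.033,-0.0086,-0.232],"fingers":0}]'
python3 bk.py v
```

```text
t: 32.5
eef_pos: [0.6537, 0.0105, 0.4531]
ee_rot: [-3.141, -0.008, 2.879]
force: [0.2, 0.5, -0.9]
width: 0.0443
rows total 33 min z 0.356
{"turn":[-0.0126,0.0022,-0.0137],"slide":[0.0226,0.0258,0.0361],"fingers":F},
{"turn":[-0.0256,0.003,-0.0266],"slide":[0.0463,0.0536,0.0678],"fingers":F},
{"turn":[-0.0386,0.0023,-0.0387],"slide":[0.0705,0.083,0.0948],"fingers":F},
{"turn":[-0.0517,0.0001,-0.0499],"slide":[0.0946,0.1135,0.117],"fingers":F},
{"turn":[-0.0646,-0.0036,-0.0602],"slide":[0.1181,0.1448,0.1345],"fingers":F},
```

```bash
python3 -m crank '[{"turn":[-0.0126,0.002,-0.0137],"slide":[0.0226,0.026,0.036],"fingers":0},{"turn":[-0.0256,0.003,-0.0266],"slide":[0.046,0.0536,0.068],"fingers":0},{"turn":[-0.0386,0.002,-0.0387],"slide":[0.07,0.083,0.095],"fingers":0},{"turn":[-0.0517,0,-0.05],"slide":[0.0946,0.1135,0.117],"fingers":0},{"turn":[-0.0646,-0.0036,-0.06],"slide":[0.118,0.145,0.1345],"fingers":0}]'
python3 bk.py v
```

```text
t: 32.92
eef_pos: [0.6153, 0.0971, 0.3848]
ee_rot: [2.743, 0.093, -3.039]
force: [0.5, -0.1, 0.0]
width: 0.0434
rows total 25 min z 0.356
{"turn":[-0.013,-0.0062,-0.0114],"slide":[0.0119,0.0335,0.0277],"fingers":F},
{"turn":[-0.0249,-0.0142,-0.022],"slide":[0.0214,0.068,0.0499],"fingers":F},
{"turn":[-0.0357,-0.0238,-0.0317],"slide":[0.0283,0.1024,0.0668],"fingers":F},
{"turn":[-0.0452,-0.0349,-0.0404],"slide":[0.0325,0.1358,0.0784],"fingers":F},
{"turn":[-0.0531,-0.0472,-0.0482],"slide":[0.0339,0.1674,0.0849],"fingers":F},
```

```bash
python3 -m crank '[{"turn":[-0.013,-0.006,-0.0114],"slide":[0.012,0.0335,0.028],"fingers":0},{"turn":[-0.025,-0.014,-0.022],"slide":[0.021,0.068,0.05],"fingers":0},{"turn":[-0.0357,-0.024,-0.0317],"slide":[0.028,0.1024,0.067],"fingers":0},{"turn":[-0.045,-0.035,-0.04],"slide":[0.0325,0.136,0.078],"fingers":0},{"turn":[-0.053,-0.047,-0.048],"slide":[0.034,0.1674,0.085],"fingers":0}]'
python3 bk.py v
```

```text
t: 33.33
eef_pos: [0.5901, 0.1885, 0.377]
ee_rot: [2.438, 0.504, -2.935]
force: [-0.7, 0.4, 0.1]
width: 0.0435
rows total 18 min z 0.356
{"turn":[-0.0059,-0.0144,-0.009],"slide":[-0.0077,0.0276,0.0133],"fingers":F},
{"turn":[-0.0095,-0.0295,-0.0173],"slide":[-0.0186,0.0515,0.0209],"fingers":F},
{"turn":[-0.0105,-0.045,-0.0248],"slide":[-0.0318,0.071,0.0229],"fingers":F},
{"turn":[-0.0091,-0.0607,-0.0314],"slide":[-0.0461,0.0853,0.0196],"fingers":F},
{"turn":[-0.0053,-0.076,-0.0371],"slide":[-0.0606,0.0939,0.0115],"fingers":F},
```

```bash
python3 -m crank '[{"turn":[-0.006,-0.0144,-0.009],"slide":[-0.008,0.0276,0.013],"fingers":0},{"turn":[-0.0095,-0.0295,-0.017],"slide":[-0.0186,0.0515,0.021],"fingers":0},{"turn":[-0.0105,-0.045,-0.025],"slide":[-0.032,0.071,0.023],"fingers":0},{"turn":[-0.009,-0.061,-0.0314],"slide":[-0.046,0.085,0.0196],"fingers":0},{"turn":[-0.005,-0.076,-0.037],"slide":[-0.0606,0.094,0.0115],"fingers":0}]'
python3 bk.py v
```

```text
t: 33.75
eef_pos: [0.5962, 0.2297, 0.4143]
ee_rot: [2.234, 1.006, 3.098]
force: [-1.1, -0.2, -0.1]
width: 0.0441
rows total 12 min z 0.356
{"turn":[0.0069,-0.0149,-0.0069],"slide":[-0.0184,-0.0011,-0.0058],"fingers":F},
{"turn":[0.0163,-0.0285,-0.0133],"slide":[-0.035,-0.0086,-0.0172],"fingers":F},
{"turn":[0.028,-0.0403,-0.019],"slide":[-0.0483,-0.0221,-0.034],"fingers":F},
{"turn":[0.0415,-0.0501,-0.024],"slide":[-0.0568,-0.0407,-0.0559],"fingers":F},
{"turn":[0.0566,-0.0577,-0.0282],"slide":[-0.0593,-0.0635,-0.0825],"fingers":F},
```

```bash
python3 -m crank '[{"turn":[0.007,-0.015,-0.007],"slide":[-0.018,-0.001,-0.006],"fingers":0},{"turn":[0.016,-0.0285,-0.013],"slide":[-0.035,-0.009,-0.017],"fingers":0},{"turn":[0.028,-0.04,-0.019],"slide":[-0.048,-0.022,-0.034],"fingers":0},{"turn":[0.0415,-0.05,-0.024],"slide":[-0.057,-0.041,-0.056],"fingers":0},{"turn":[0.0566,-0.058,-0.028],"slide":[-0.059,-0.0635,-0.0825],"fingers":0}]'
python3 bk.py v
```

```text
t: 34.17
eef_pos: [0.6097, 0.1764, 0.4396]
ee_rot: [2.092, 1.365, 2.563]
force: [-0.2, -0.4, -0.4]
width: 0.0438
rows total 7 min z 0.356
{"turn":[0.0156,-0.0046,-0.0052],"slide":[0.0013,-0.0344,-0.0206],"fingers":F},
{"turn":[0.0318,-0.0066,-0.0101],"slide":[0.0091,-0.0709,-0.0461],"fingers":F},
{"turn":[0.0481,-0.006,-0.0144],"slide":[0.024,-0.1079,-0.0765],"fingers":F},
{"turn":[0.0641,-0.0029,-0.0181],"slide":[0.046,-0.1437,-0.1111],"fingers":F},
{"turn":[0.0794,0.0026,-0.0211],"slide":[0.0751,-0.1769,-0.1496],"fingers":F},
```

```bash
python3 -m crank '[{"turn":[0.0156,-0.0046,-0.005],"slide":[0.001,-0.034,-0.02],"fingers":0},{"turn":[0.032,-0.0066,-0.01],"slide":[0.009,-0.071,-0.046],"fingers":0},{"turn":[0.048,-0.006,-0.0144],"slide":[0.024,-0.108,-0.0765],"fingers":0},{"turn":[0.064,-0.003,-0.018],"slide":[0.046,-0.144,-0.111],"fingers":0},{"turn":[0.0794,0.0026,-0.021],"slide":[0.075,-0.177,-0.15],"fingers":0}]'
python3 bk.py v; python3 bk.py b
```

```text
t: 34.58
eef_pos: [0.5755, 0.0681, 0.3938]
ee_rot: [-3.0, 1.406, -3.019]
force: [-0.1, -0.3, 0.1]
width: 0.0438
rows total 2 min z 0.356
{"turn":[0.0137,0.0074,-0.0039],"slide":[0.0405,-0.0397,-0.0227],"fingers":F},
{"turn":[0.026,0.0166,-0.0075],"slide":[0.0863,-0.0757,-0.0494],"fingers":F},
rows total 10 min z 0.07
{"turn":[0.0022,0.0098,0.0013],"slide":[0.0631,-0.0119,0.0239],"fingers":F},
{"turn":[0.0044,0.0196,0.0026],"slide":[0.1273,-0.0228,0.0439],"fingers":F},
{"turn":[0.0063,0.0296,0.0039],"slide":[0.1923,-0.0327,0.0598],"fingers":F},
{"turn":[0.0082,0.0396,0.0052],"slide":[0.258,-0.0415,0.0716],"fingers":F},
{"turn":[0.0098,0.0497,0.0064],"slide":[0.324,-0.0491,0.0794],"fingers":F},
```

```bash
python3 -m crank '[{"turn":[0.0137,0.0074,-0.004],"slide":[0.04,-0.04,-0.023],"fingers":0},{"turn":[0.026,0.0166,-0.0075],"slide":[0.086,-0.076,-0.049],"fingers":0}]'
python3 bk.py b
```

```text
t: 34.75
eef_pos: [0.5437, 0.0301, 0.3562]
ee_rot: [-2.756, 1.292, -2.935]
force: [0.4, -0.3, -0.5]
width: 0.0437
rows total 8 min z 0.07
{"turn":[-0.0015,0.0107,0.0015],"slide":[0.0628,0.004,0.0362],"fingers":F},
{"turn":[-0.0031,0.0214,0.003],"slide":[0.1278,0.0089,0.068],"fingers":F},
{"turn":[-0.0046,0.0321,0.0045],"slide":[0.1947,0.0147,0.0954],"fingers":F},
{"turn":[-0.0061,0.0429,0.0061],"slide":[0.2632,0.0214,0.1181],"fingers":F},
{"turn":[-0.0077,0.0536,0.0076],"slide":[0.3331,0.0289,0.136],"fingers":F},
```

Run:
```python
import tr;from pl import *
a=tr.v.copy();a[2]=-.96;b=tr.qb.copy();b[2]=-.96;b[1]=.15
q=np.array(get_state()['q']);print(q.round(3))
tr.show(a,b,6)
c=a+(b-a)*.75
print('view');p,Rr=fk(c);print(p)
# wheel ball front estimate
cc=np.load('pics/w20.npy',allow_pickle=True).item();print(onz('wrist',[(240,107),(347,181),(172,214)],.2505,cc))
plan(a)
```

```text
[-0.335 -0.385 -0.837 -2.515 -0.235  1.101]
[0.493 0.048 0.271] z [ 0.91 -0.17 -0.37] cmin [ 0.42 -0.02  0.26] cmax [0.51 0.12 0.31]
[0.498 0.046 0.223] z [ 0.87 -0.16 -0.46] cmin [ 0.43 -0.02  0.21] cmax [0.51 0.12 0.26]
[0.498 0.046 0.174] z [ 0.82 -0.14 -0.55] cmin [ 0.43 -0.02  0.16] cmax [0.51 0.12 0.22]
[0.493 0.048 0.126] z [ 0.76 -0.12 -0.64] cmin [ 0.43 -0.02  0.12] cmax [0.51 0.12 0.17]
[0.483 0.051 0.078] z [ 0.69 -0.1  -0.72] cmin [ 0.43 -0.01  0.07] cmax [0.5  0.12 0.13]
[0.469 0.056 0.032] z [ 0.61 -0.07 -0.79] cmin [ 0.42 -0.01  0.02] cmax [0.49 0.13 0.09]
view
[0.48618869 0.05007558 0.0897149 ]
[[ 0.59130719  0.01597073  0.2505    ]
 [ 0.67641795  0.09009774  0.2505    ]
 [ 0.66591624 -0.07071454  0.2505    ]]
rows total 3 min z 0.271
{"turn":[-0.0009,0.0062,0.0009],"slide":[0.0637,0.0115,-0.0172],"fingers":F},
{"turn":[-0.0017,0.0125,0.0018],"slide":[0.1265,0.0232,-0.037],"fingers":F},
{"turn":[-0.0026,0.0187,0.0028],"slide":[0.1885,0.0352,-0.0593],"fingers":F},
```

Run:
```python
import tr;from pl import *
a=tr.v.copy();a[2]=-.96;b=tr.qb.copy();b[2]=-.96;b[1]=.15
# camera in tool frame
c=get_calibration('wrist');P=np.array(c['pose']);p,Rr=fk(np.array(get_state()['q']))
rel_R=Rr.inv()*R.from_matrix(P[:3,:3]);rel_t=Rr.inv().apply(P[:3,3]-p)
for s in np.linspace(0,1,9):
    p,Rr=fk(a+(b-a)*s);Q=np.eye(4);Q[:3,:3]=(Rr*rel_R).as_matrix();Q[:3,3]=p+Rr.apply(rel_t)
    cc=dict(c);cc['pose']=Q
    ax=[.6715,.0103]
    print(s,p.round(3),'cam',Q[:3,3].round(3),'foot',proj('wrist',[[*ax,.045],[*ax,.064]],cc).round(0).tolist(),'boxfront',proj('wrist',[[.642,.0144,.045]],cc).round(0).tolist(), 'xhead',proj('wrist',[[.65,.0133,.162]],cc).round(0).tolist())
```

```text
0.0 [0.493 0.048 0.271] cam [0.316 0.072 0.253] foot [[265.0, 50.0], [264.0, 64.0]] boxfront [[265.0, 37.0]] xhead [[258.0, 133.0]]
0.125 [0.497 0.046 0.241] cam [0.319 0.071 0.234] foot [[261.0, 84.0], [260.0, 97.0]] boxfront [[261.0, 72.0]] xhead [[255.0, 167.0]]
0.25 [0.499 0.046 0.211] cam [0.32  0.071 0.215] foot [[258.0, 117.0], [257.0, 130.0]] boxfront [[258.0, 106.0]] xhead [[252.0, 201.0]]
0.375 [0.498 0.046 0.18 ] cam [0.321 0.071 0.197] foot [[255.0, 149.0], [254.0, 163.0]] boxfront [[254.0, 139.0]] xhead [[250.0, 236.0]]
0.5 [0.496 0.047 0.15 ] cam [0.32  0.071 0.178] foot [[252.0, 182.0], [251.0, 195.0]] boxfront [[251.0, 173.0]] xhead [[248.0, 272.0]]
0.625 [0.492 0.048 0.12 ] cam [0.318 0.072 0.159] foot [[249.0, 215.0], [249.0, 229.0]] boxfront [[249.0, 207.0]] xhead [[246.0, 311.0]]
0.75 [0.486 0.05  0.09 ] cam [0.315 0.073 0.141] foot [[247.0, 248.0], [247.0, 263.0]] boxfront [[247.0, 242.0]] xhead [[245.0, 352.0]]
0.875 [0.478 0.053 0.06 ] cam [0.311 0.074 0.123] foot [[245.0, 284.0], [245.0, 300.0]] boxfront [[245.0, 278.0]] xhead [[244.0, 396.0]]
1.0 [0.469 0.056 0.032] cam [0.306 0.076 0.105] foot [[244.0, 321.0], [244.0, 338.0]] boxfront [[243.0, 317.0]] xhead [[243.0, 444.0]]
```

```bash
python3 -m crank '[{"turn":[-0.001,0.006,0.001],"slide":[0.064,0.0115,-0.017],"fingers":0},{"turn":[-0.0017,0.0125,0.0018],"slide":[0.1265,0.023,-0.037],"fingers":0},{"turn":[-0.0026,0.0187,0.0028],"slide":[0.1885,0.035,-0.059],"fingers":0}]'
python3 - <<'E'
import tr;from pl import *
a=tr.v.copy();a[2]=-.96;b=tr.qb.copy();b[2]=-.96;b[1]=.15
plan(a+(b-a)*.52)
E
```

```text
t: 35.0
eef_pos: [0.4934, 0.0484, 0.2711]
ee_rot: [-2.929, 1.186, -3.097]
force: [0.9, -0.1, 0.5]
width: 0.0443
rows total 4 min z 0.145
{"turn":[-0.0014,0.0109,0.0015],"slide":[0.0556,0.0031,0.0302],"fingers":F},
{"turn":[-0.0028,0.0219,0.003],"slide":[0.1131,0.007,0.0565],"fingers":F},
{"turn":[-0.0042,0.0328,0.0044],"slide":[0.1722,0.0117,0.0788],"fingers":F},
{"turn":[-0.0057,0.0437,0.0059],"slide":[0.2326,0.0172,0.097],"fingers":F},
```

```bash
python3 -m crank '[{"turn":[-0.0014,0.011,0.0015],"slide":[0.0556,0.003,0.03],"fingers":0},{"turn":[-0.003,0.022,0.003],"slide":[0.113,0.007,0.0565],"fingers":0},{"turn":[-0.004,0.033,0.0044],"slide":[0.172,0.012,0.079],"fingers":0},{"turn":[-0.0057,0.0437,0.006],"slide":[0.2326,0.017,0.097],"fingers":0},{"turn":[-0.0057,0.0437,0.006],"slide":[0.2326,0.017,0.097],"fingers":0}]'
python3 - <<'E'
from pl import *
im,c=snap('wrist','w21')
cv2.imwrite('pics/w21b.png',cv2.resize(im[150:230,200:300],None,fx=8,fy=7.5,interpolation=cv2.INTER_CUBIC))
E
```

```text
t: 35.42
eef_pos: [0.4961, 0.0468, 0.1413]
ee_rot: [-3.098, 0.91, 3.037]
force: [0.7, 0.0, -0.2]
width: 0.0437
```

View pics/w21b.png

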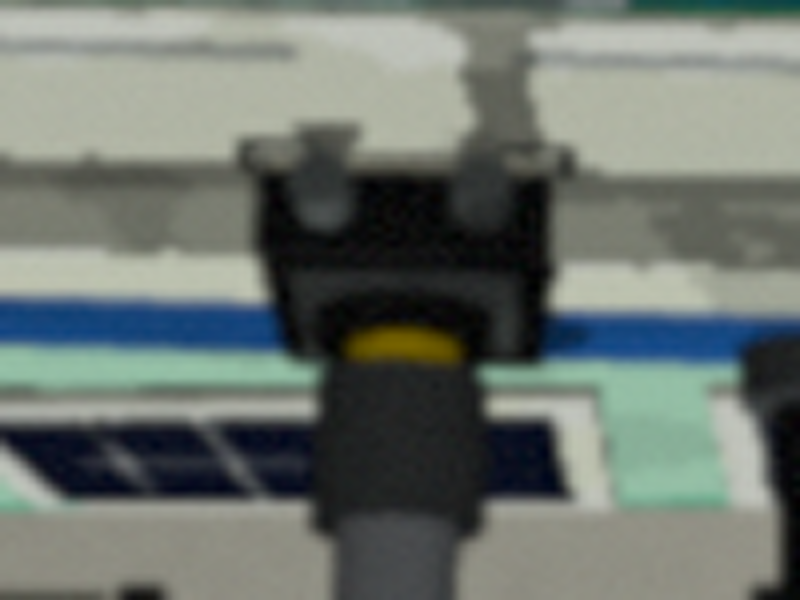

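View pics/w21.png

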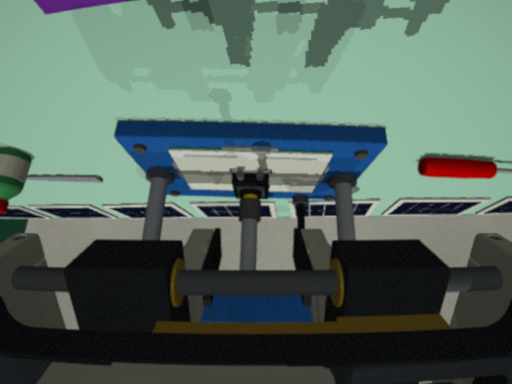

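Run:
```python
from pl import *
c=np.load('pics/w21.npy',allow_pickle=True).item()
im=cv2.imread('pics/raw_w21.png')
for cx in (248,250,252): print(cx,[tuple(int(t) for t in im[y,cx]) for y in range(182,204)])
ex=np.array([np.cos(-.138),np.sin(-.138)])
z=lambda x,y:(x/8+200-.44,y/7.5+150-.43)
def zat(uv,along):
    o,d=ray('wrist',[uv],c);d=d[0];t=(along-o[:2]@ex)/(d[:2]@ex);return (o+t*d)[2]
for A in(.6627,.6647):
  print(A,'boxtop front',zat(z(405,268),A-.030),'lid near',zat(z(405,277),A-.022),'lid far/box back',zat(z(405,357),A+.030),'bracket',zat(z(405,145),A-.0325),'sleeve',[zat(z(405,v),A-.014) for v in (355,361,367)],'padtop fr',zat(z(405,295),A-.015),'yellow lower',zat(z(405,330),A-.010), 'sleeve top',zat(z(405,520),A-.014))
```

```text
248 [(10, 7, 11), (15, 20, 19), (19, 20, 19), (19, 21, 22), (34, 35, 33), (40, 41, 39), (32, 32, 31), (13, 16, 17), (15, 18, 18), (7, 7, 10), (14, 12, 12), (0, 36, 45), (0, 79, 95), (0, 94, 112), (0, 92, 111), (13, 69, 82), (32, 46, 51), (35, 33, 34), (36, 34, 32), (34, 34, 33), (37, 36, 34), (38, 36, 34)]
250 [(11, 11, 14), (18, 19, 18), (15, 18, 16), (19, 20, 16), (30, 33, 28), (34, 35, 32), (31, 32, 29), (13, 14, 12), (11, 11, 13), (10, 8, 7), (20, 15, 14), (2, 39, 47), (0, 78, 95), (0, 95, 113), (0, 94, 112), (11, 70, 85), (33, 49, 51), (39, 40, 37), (35, 36, 32), (36, 35, 33), (35, 36, 35), (40, 37, 34)]
252 [(9, 12, 9), (22, 19, 20), (14, 13, 13), (19, 20, 18), (31, 31, 30), (38, 38, 35), (28, 25, 26), (17, 17, 19), (8, 12, 7), (1, 4, 3), (18, 16, 13), (7, 34, 37), (0, 71, 86), (0, 91, 108), (0, 92, 111), (6, 76, 90), (32, 52, 59), (34, 37, 34), (36, 34, 32), (35, 38, 35), (36, 37, 36), (37, 38, 35)]
0.6627 boxtop front 0.04924100488173738 lid near 0.04778488441047343 lid far/box back 0.04430175490158267 bracket 0.02876918508072443 sleeve [np.float64(0.05862325277172509), np.float64(0.05967314595792164), np.float64(0.06072099968344549)] padtop fr 0.0483756321303913 yellow lower 0.05283711153855497 sleeve top 0.08678021340633228
0.6647 boxtop front 0.04848146817275582 lid near 0.04703484116487508 lid far/box back 0.043634859926556024 bracket 0.027876921792654524 sleeve [np.float64(0.05795430561737849), np.float64(0.05901035134751147), np.float64(0.0600643456654022)] padtop fr 0.0476444899553744 yellow lower 0.05214239891714739 sleeve top 0.08627627059690139
```

Run:
```python
from pl import *
snap('scene','c22',None,1.5);print(get_state()['force'],get_state()['t'])
a=cv2.imread('pics/scene0.png').astype(int);b=cv2.imread('pics/raw_c22.png').astype(int)
```

```text
[-0.33325092 -0.24573084 -0.03028092] 35.5167
```

View pics/c22.png

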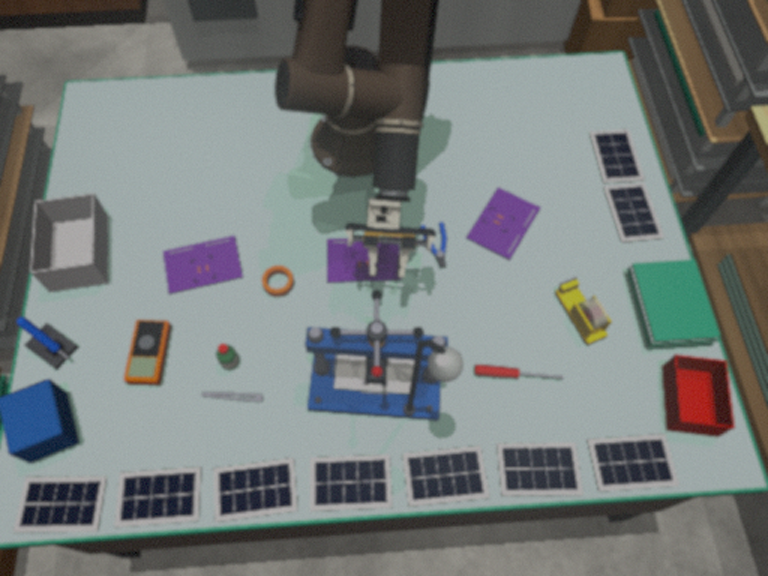

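```bash
python3 -m crank '[{"turn":[0,0,0],"slide":[0,0,0],"fingers":0},{"turn":[0,0,0],"slide":[0,0,0],"fingers":0}]'; python3 -c "
from station import *
print(job_done())"
```

```text
t: 35.68
eef_pos: [0.4962, 0.0469, 0.1462]
ee_rot: [-3.097, 0.921, 3.036]
force: [-0.0, 0.0, 1.1]
width: 0.0438
the job is handed in; nothing more can be done
None
```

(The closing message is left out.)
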